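# Return rinsed beads to the stock jar and hang the jugs to dry

## Task

Take the lid off the stock jar and empty into it the beads of every rinsing jug that holds any: rest the jug's lip just inside the jar's mouth before you tip it past level, so that none can miss, and tip until the jug is empty. Hang all three emptied jugs upside down each on a drying peg of its own, put the lid back on the jar, and leave the gravers and the hammer where they lie.

Things in the scene. Friction and masses are not known exactly. Their poses are not given: they have to be found in the camera images.
- jug1_mid (a point): Steel rinsing jug 1, 0.18 kg: round cup, 62 mm outside, 3 mm wall, 95 mm high, with a pouring lip on one side of the rim. Point on its axis, 50 mm above its underside, 46 mm above its inner floor. z along the axis to the open top, x towards the lip. Starts upright with up to three beads inside, lip roughly (within 0.8 rad) towards world +y, on a fixed board (riser) 60 mm high, 160 by 330 mm
- jug1_lip (a point): Tip of jug 1's pouring lip: 47.5 mm from the jug's axis in its x direction and 115 mm above its underside (the trough, 9 mm wide at the tip, 23 mm a little behind it, rises 20 mm above the round rim and leans outwards by 17 mm)
- jug2_mid (a point): Steel rinsing jug 2, 0.18 kg: round cup, 62 mm outside, 3 mm wall, 95 mm high, with a pouring lip on one side of the rim. Point on its axis, 50 mm above its underside, 46 mm above its inner floor. z along the axis to the open top, x towards the lip. Starts upright with up to three beads inside, lip roughly (within 0.8 rad) towards world -y, on a fixed board (riser) 60 mm high, 160 by 330 mm
- jug2_lip (a point): Tip of jug 2's pouring lip: 47.5 mm from the jug's axis in its x direction and 115 mm above its underside (the trough, 9 mm wide at the tip, 23 mm a little behind it, rises 20 mm above the round rim and leans outwards by 17 mm)
- jug3_mid (a point): Steel rinsing jug 3, 0.18 kg: round cup, 62 mm outside, 3 mm wall, 95 mm high, with a pouring lip on one side of the rim. Point on its axis, 50 mm above its underside, 46 mm above its inner floor. z along the axis to the open top, x towards the lip. Starts upright with up to three beads inside, lip roughly (within 0.8 rad) towards world +y, on a fixed board (riser) 60 mm high, 160 by 330 mm
- jug3_lip (a point): Tip of jug 3's pouring lip: 47.5 mm from the jug's axis in its x direction and 115 mm above its underside (the trough, 9 mm wide at the tip, 23 mm a little behind it, rises 20 mm above the round rim and leans outwards by 17 mm)
- bead1: Polished dark stone bead, a ball 16 mm in diameter, 11 g, its centre; starts in jug 1 (may be absent). It rolls out only when the jug is tipped past level
- bead2: Polished dark stone bead, a ball 16 mm in diameter, 11 g, its centre; starts in jug 1 (may be absent). It rolls out only when the jug is tipped past level
- bead3: Polished dark stone bead, a ball 16 mm in diameter, 11 g, its centre; starts in jug 1 (may be absent). It rolls out only when the jug is tipped past level
- bead4: Polished dark stone bead, a ball 16 mm in diameter, 11 g, its centre; starts in jug 2 (may be absent). It rolls out only when the jug is tipped past level
- bead5: Polished dark stone bead, a ball 16 mm in diameter, 11 g, its centre; starts in jug 2 (may be absent). It rolls out only when the jug is tipped past level
- bead6: Polished dark stone bead, a ball 16 mm in diameter, 11 g, its centre; starts in jug 2 (may be absent). It rolls out only when the jug is tipped past level
- bead7: Polished dark stone bead, a ball 16 mm in diameter, 11 g, its centre; starts in jug 3 (may be absent). It rolls out only when the jug is tipped past level
- bead8: Polished dark stone bead, a ball 16 mm in diameter, 11 g, its centre; starts in jug 3 (may be absent). It rolls out only when the jug is tipped past level
- bead9: Polished dark stone bead, a ball 16 mm in diameter, 11 g, its centre; starts in jug 3 (may be absent). It rolls out only when the jug is tipped past level
- jar_mouth (a point): Glass stock jar, fixed to the bench, 84 mm body diameter, 215 mm high, closed by its lid at first: centre of its mouth, in the plane of the rim. Round neck 54 mm outside (59 mm at the rim bead), 46 mm inside, 33 mm long, then a sloping shoulder; z up. The bench is clear for 100 mm on the robot's side of it and of the drying stand
- lid_knob (a point): Loose lid of the jar, 70 g: centre of its knob (28 mm diameter, 18 mm high). Below: a wooden disc 62 mm in diameter, 6 mm thick, its underside 24 mm under this point and resting on the jar's rim when on; then a cork plug 38 mm in diameter, 12 mm deep, ending 36 mm under this point. Starts on the jar; on a flat surface it stands on its plug. z up when upright
- peg1_tip (a point): Top of drying peg 1 of the fixed drying stand: upright wooden peg, 22 mm in diameter, round end, 190 mm above the bench, 128 mm above the drip tray (115 mm deep, 340 mm long); three pegs in a row, 120 mm apart. An inverted jug hangs freely with its inner floor on the tip, its rim clear of the tray
- peg2_tip (a point): Top of drying peg 2 of the fixed drying stand: upright wooden peg, 22 mm in diameter, round end, 190 mm above the bench, 128 mm above the drip tray (115 mm deep, 340 mm long); three pegs in a row, 120 mm apart. An inverted jug hangs freely with its inner floor on the tip, its rim clear of the tray
- peg3_tip (a point): Top of drying peg 3 of the fixed drying stand: upright wooden peg, 22 mm in diameter, round end, 190 mm above the bench, 128 mm above the drip tray (115 mm deep, 340 mm long); three pegs in a row, 120 mm apart. An inverted jug hangs freely with its inner floor on the tip, its rim clear of the tray
- graver1_mid (a point): Graver lying on the bench, 113 mm long with a wooden knob handle: not part of the job
- graver2_mid (a point): Another graver lying on the bench, 113 mm long with a wooden knob handle: not part of the job
- hammer_grip (a point): Chasing hammer lying on the bench, 200 mm long: its handle; not part of the job

How it is judged:
By the outcome, as a careful person would: the job done as asked, in the order asked, and still so for the second after the job is handed in, with the robot touching nothing.
Of bead1, bead2, bead3, bead4, bead5, bead6, bead7, bead8, bead9 only 4 to 8 are there at a start; the rules pass over those that are not, and their reading is None.
At some moment in a run one of lid may be knocked a few centimetres aside while the robot is not near it.
It also fails if it takes over 210 s, if anything falls off the work surface, if the arm or the gripper's body presses on something with over 40 N, if the wrist force passes 120 N, or if a joint passes its speed limit or range.

## Robot

A 7-joint arm with a two-finger parallel gripper is mounted at the origin on the work surface. World frame = base frame: x ahead of the robot, y to its left, z up, the work surface at z = 0. Lengths are in m, angles in rad, forces in N, time in s.
With the tool pointing down it reaches from about 0.4 to 0.85 m from the base axis. Payload 4.5 kg.
Tool frame: the origin (TCP) lies between the finger pads; the fingertips stand 19 mm ahead of it and the grasp point (between the pads) is the TCP (r.tips_ahead is the distance from the TCP to the fingertips, in m); z points along the fingers, y is the line along which they close (so a half turn about z gives the same grasp; the last joint's range is limited). The gripper opens to 88 mm and grips with 3 to 60 N. Pads are 18 mm wide; open, the fingers measure 123 mm over their backs; the gripper's body (75 mm by 187 mm) begins 45 mm behind the grasp point.
Start: joints at [-1.168, 0.689, -0.195, 1.565, 0.157, 0.902, -0.215], TCP at [0.225, 0.583, 0.227] pointing down, gripper open.
Joint ranges: [-3.01, 3.01], [-0.46, 2.08], [-1.47, 1.51], [0.13, 2.56], [-1, 4.14], [0.04, 2.09], [-2.66, 2.66]. Speed limits (rad/s): [2.57, 2.57, 3.14, 3.14, 3.14, 3.14, 3.14].

## Interface

Orientations are given as a unit quaternion [x, y, z, w].
In Python, from plant import r, cams, models gives the robot as it stands. The module is installed in compiled form; this text tells all that it offers.
- The arm moves only by the tool jog_arm, never from a script. Its arguments are lists of equal length, an entry for each row: "turn": the turn, a rotation vector about the tool's x, y, z in rad, a list of three; "translation": the shift along the tool's x, y, z in m, a list of three; "grip": the closure, from 0 (fully open) to 1 (shut). In form: {"turn": [[ax, ay, az], ...], "translation": [[tx, ty, tz], ...], "grip": [grip, ...]}. A call has 1 to 20 rows; each row is the pose to reach, as a shift and turn from the pose commanded when the call began, along the tool's axes at that moment; what a row does not reach only later rows make up. A row lasts 1/8 s, in which the tool goes at most 62.5 mm and 10.7 degrees, less where a joint would pass 70% of its speed; a pose out of reach is approached as far as the arm can. A call with a gripper value outside its range is refused whole. The fingers move at their own pace and stop on an object; "force" is the grip in N (left out, the last holds). Time passes only in rows, so rows that repeat a pose let the fingers close. It gives the time, the measured TCP pose, the force, the opening and the grip force at its end, in the units of the state.
- r.get_state(): the state, without advancing time (a new reading comes with each control period).
- cams.snapshot(name): name is "scene" or "top" or "wrist"; returns the picture (420x560x3 uint8, red, green, blue); there is no depth.
- cams.camera_params(name): a dict with "fx", "fy", "cx", "cy" (pixels), "k1" (the pictures are not rectified: a ray, as slopes to the right and down, at radius r is drawn at 1 + k1 r^2 times it, then the intrinsics apply), "eye" and "orientation" of the camera in the world. Camera axes: x right, y up, looking along -z (the intrinsics and any distortion apply to the point x, -y, -z); pixel columns grow to the right and rows downward; lengths in m; the calibration is good to about 2 mm. A picture is of the moment at which its call begins: read the wrist's pose just before it. camera_params takes no time and is no camera call; for the wrist camera it gives the pose at the moment of the call.
- r.finish_job(): hands the job in; it is judged then, once.
Trained networks look in the newest picture that a camera, given by its name, has taken for a name from the list of things; names that differ only in an ending like _2 or _b are one class to them, and where a whole thing is asked for, a point or a joint stands for the part that bears it (a point fixed in the world has none). Each returns a list of dicts, best first, with "p" (0 to 1); they miss things now and then, are a little off and sometimes report something else, mostly with a low value. They report only what shows in the picture. A call takes as long as a camera call.
- models.find_in(camera, name): "position" ([x, y, z] in m, in world coordinates, good to about 4 mm: the middle of the surface that is visible of it).
- models.masks_of(camera, name): "pixels" (420x560 bool, what is visible of it).
- models.place_of(camera, name): "position" ([x, y, z] in m, in world coordinates, good to about 4 mm: a listed point, or the origin of a listed thing).
The state is a dict: "clock": time; "q": joint angles; "qd": joint speeds; "joint_torque": joint torques, N m; "tool_pos": TCP position; "eef_rot": TCP orientation; "contact_force": force on the tool from outside, world axes, zero at the start; "moment": the same for the moment, N m; "opening": opening from 0.0 (shut) to 1.0 (fully open); "finger_force": force on a finger pad.
Only numpy, scipy, OpenCV 4.12 (cv2) and the standard library are available. Lean on these libraries where they do the work, as an engineer would, in place of code of your own. Each camera call takes 0.05 s, during which the arm holds its last target. There are 200 camera calls.

## Working session

There is one attempt and no reset: what is moved stays moved. The work goes in short steps, Python scripts to look and compute and a tool call to move; the robot and the scene stay as the last step left them, time stands still between calls to the robot, and variables do not carry over. Pictures are saved under pics/ and viewed, at most 14 in all, crops included, and the job is handed in when it is done.

Besides the shell and the picture viewer there is one more tool, called after ">>>" as name(argument=value, ...), one argument or row to a line, values as JSON. jog_arm: Moves the arm, as the interface text tells. Its arguments: {"type":"object","properties":{"turn":{"type":"array"},"translation":{"type":"array"},"grip":{"type":"array"},"force":{"type":"number"}},"required":["turn","translation","grip"]}

```bash
mkdir -p pics; cat > h.py <<'E'
import numpy as np, cv2
from scipy.spatial.transform import Rotation as R
from plant import r, cams, models
def snap(c,f=None):
    im=cams.snapshot(c)
    if f: cv2.imwrite('pics/'+f,im[:,:,::-1])
    return im
def proj(c,P,p=None):
    p=p or cams.camera_params(c)
    v=R.from_quat(p['orientation']).inv().apply(np.array(P)-np.array(p['eye']))
    a,b=v[0]/-v[2],-v[1]/-v[2]; k=1+p['k1']*(a*a+b*b)
    return p['cx']+p['fx']*a*k,p['cy']+p['fy']*b*k
def ray(c,u,v,p=None):
    p=p or cams.camera_params(c)
    x0,y0=(u-p['cx'])/p['fx'],(v-p['cy'])/p['fy'];a,b=x0,y0
    for _ in range(20):
        k=1+p['k1']*(a*a+b*b);a,b=x0/k,y0/k
    return np.array(p['eye']),R.from_quat(p['orientation']).apply([a,-b,-1])
def atz(c,u,v,z,p=None):
    e,d=ray(c,u,v,p); return e+d*(z-e[2])/d[2]
E
python3 - <<'E'
from h import *
np.set_printoptions(precision=4,suppress=True)
s=r.get_state();print({k:np.round(v,3) for k,v in s.items()})
snap('scene','s0.png');snap('top','t0.png')
for c in('scene','top'):
    p=cams.camera_params(c);print(c,p['eye'],R.from_quat(p['orientation']).as_matrix()[:,2],p['fx'],p['k1'])
    for n in['jug1_mid','jug1_lip','jug2_mid','jug2_lip','jug3_mid','jug3_lip','jar_mouth','lid_knob','peg1_tip','peg2_tip','peg3_tip','graver1_mid','hammer_grip','bead1']:
        print(c,n,[(np.round(d['position'],3).tolist(),round(d['p'],2)) for d in models.place_of(c,n)[:4]])
E
```

```text
{'clock': np.float64(0.0), 'q': array([-1.168,  0.69 , -0.195,  1.566,  0.157,  0.902, -0.215]), 'qd': array([-0.001, -0.001,  0.002, -0.001,  0.001,  0.001,  0.   ]), 'joint_torque': array([  0.   , -52.757,  -1.267, -15.343,  -0.053,   0.007,   0.   ]), 'tool_pos': array([0.225, 0.582, 0.226]), 'eef_rot': array([ 0.183,  0.983, -0.001, -0.   ]), 'contact_force': array([-0.67 ,  0.453,  0.094]), 'moment': array([ 0.003, -0.005,  0.022]), 'finger_force': np.float64(0.0), 'opening': np.float64(1.001)}
scene [ 1.3091 -0.0692  0.9367] [ 0.7267 -0.0442  0.6855] 471.0263226698587 0.02907737342106682
scene jug1_mid [([0.622, -0.266, 0.11], 0.83)]
scene jug1_lip [([0.635, -0.22, 0.174], 0.58), ([0.364, -0.204, 0.014], 0.46), ([0.665, -0.163, 0.11], 0.29)]
scene jug2_mid [([0.664, -0.162, 0.11], 0.86)]
scene jug2_lip [([0.653, -0.212, 0.179], 0.88)]
scene jug3_mid [([0.569, -0.384, 0.108], 0.62)]
scene jug3_lip [([0.58, -0.338, 0.172], 0.58)]
scene jar_mouth [([0.664, -0.01, 0.218], 0.73)]
scene lid_knob [([0.666, -0.008, 0.24], 0.67)]
scene peg1_tip []
scene peg2_tip [([0.614, 0.27, 0.191],
[... 419 characters left out ...]
0.113], 0.97)]
top jug2_lip [([0.65, -0.211, 0.173], 0.69)]
top jug3_mid [([0.571, -0.386, 0.11], 0.91), ([0.336, 0.35, 0.01], 0.21)]
top jug3_lip [([0.584, -0.341, 0.177], 0.9)]
top jar_mouth [([0.662, -0.007, 0.216], 0.96)]
top lid_knob [([0.667, -0.01, 0.241], 0.9)]
top peg1_tip [([0.666, 0.162, 0.185], 0.7), ([0.571, -0.388, 0.108], 0.7), ([0.376, 0.133, 0.013], 0.4)]
top peg2_tip [([0.617, 0.268, 0.187], 0.62)]
top peg3_tip [([0.568, 0.382, 0.188], 0.81)]
top graver1_mid [([0.362, -0.201, 0.014], 0.73)]
top hammer_grip [([0.335, 0.352, 0.011], 0.89)]
top bead1 [([0.628, -0.277, 0.074], 0.59), ([0.659, -0.175, 0.072], 0.54), ([0.572, -0.399, 0.072], 0.36), ([0.675, -0.164, 0.067], 0.35)]
```

```bash
cat >> h.py <<'E'
def rel(P,Rm,s=None):
    """tool-frame turn, translation from current pose to world P and rotation Rm (None: keep)"""
    s=s or r.get_state(); R0=R.from_quat(s['eef_rot'])
    t=R0.inv().apply(np.array(P)-s['tool_pos']); w=np.zeros(3) if Rm is None else (R0.inv()*Rm).as_rotvec()
    return np.round(w,3).tolist(),np.round(t,4).tolist()
def rz(z,y):
    """rotation with tool z along z and tool y along y"""
    z=np.array(z,float);z/=np.linalg.norm(z);y=np.array(y,float);y-=z*(y@z);y/=np.linalg.norm(y)
    return R.from_matrix(np.c_[np.cross(y,z),y,z])
def log():
    s=r.get_state();open('log.txt','a').write(' '.join(f'{v:.5f}' for v in [*s['q'],*s['tool_pos'],*s['eef_rot']])+'\n');return s
E
python3 - <<'E'
from h import *
log();print(rel((.666,-.009,.32),rz((0,0,-1),(0,1,0))))
E
```

```text
([0.0, -0.0, -0.369], [-0.6245, -0.3933, -0.0934])
```

>>> jog_arm(
  turn=[
    [0, 0, 0],
    [0, 0, -0.369],
    [0, 0, -0.369],
    [0, 0, -0.369],
    [0, 0, -0.369],
    [0, 0, -0.369],
    [0, 0, -0.369],
    [0, 0, -0.369],
    [0, 0, -0.369],
    [0, 0, -0.369],
    [0, 0, -0.369],
    [0, 0, -0.369],
    [0, 0, -0.369],
    [0, 0, -0.369],
    [0, 0, -0.369],
    [0, 0, -0.369],
    [0, 0, -0.369],
    [0, 0, -0.369],
    [0, 0, -0.369],
    [0, 0, -0.369],
  ],
  translation=[
    [0, 0, -0.06],
    [-0.6245, -0.3933, -0.0934],
    [-0.6245, -0.3933, -0.0934],
    [-0.6245, -0.3933, -0.0934],
    [-0.6245, -0.3933, -0.0934],
    [-0.6245, -0.3933, -0.0934],
    [-0.6245, -0.3933, -0.0934],
    [-0.6245, -0.3933, -0.0934],
    [-0.6245, -0.3933, -0.0934],
    [-0.6245, -0.3933, -0.0934],
    [-0.6245, -0.3933, -0.0934],
    [-0.6245, -0.3933, -0.0934],
    [-0.6245, -0.3933, -0.0934],
    [-0.6245, -0.3933, -0.0934],
    [-0.6245, -0.3933, -0.0934],
    [-0.6245, -0.3933, -0.0934],
    [-0.6245, -0.3933, -0.0934],
    [-0.6245, -0.3933, -0.0934],
    [-0.6245, -0.3933, -0.0934],
    [-0.6245, -0.3933, -0.0934],
  ],
  grip=[0, 0, 0, 0, 0, 0, 0, 0, 0, 0, 0, 0, 0, 0, 0, 0, 0, 0, 0, 0],
)

```text
clock: 4.0
tool_pos: [0.666, -0.0089, 0.32]
eef_rot: [-0.0, 1.0, 0.0, 0.0]
contact_force: [0.6, -0.1, -0.9]
opening: 1.001
finger_force: 0.0
```

```bash
python3 - <<'E'
from h import *
s=log();print(np.round(s['q'],3),s['tool_pos'],s['clock'])
snap('wrist','w0.png')
for n in['lid_knob','jar_mouth']:print([(np.round(d['position'],3).tolist(),round(d['p'],2)) for d in models.place_of('wrist',n)[:3]])
print(rel((.666,-.009,.245),rz((0,0,-1),(0,1,0))))
E
```

```text
[ 0.091  0.673 -0.294  1.295  0.195  1.201  1.358] [ 0.66600415 -0.00894052  0.32003172] 4.0
[([0.665, -0.008, 0.244], 0.74)]
[([0.664, -0.174, 0.076], 0.49)]
([0.0, 0.0, 0.0], [0.0001, -0.0, 0.075])
```

>>> jog_arm(
  turn=[
    [0, 0, 0],
    [0, 0, 0],
    [0, 0, 0],
    [0, 0, 0],
    [0, 0, 0],
    [0, 0, 0],
    [0, 0, 0],
    [0, 0, 0],
    [0, 0, 0],
    [0, 0, 0],
    [0, 0, 0],
    [0, 0, 0],
  ],
  translation=[
    [0, 0, 0.045],
    [0, 0, 0.06],
    [0, 0, 0.075],
    [0, 0, 0.075],
    [0, 0, 0.075],
    [0, 0, 0.075],
    [0, 0, 0.075],
    [0, 0, 0.075],
    [0, 0, 0.075],
    [0, 0, 0.05],
    [0, 0, 0],
    [0, 0, 0],
  ],
  grip=[0, 0, 0, 0.85, 0.85, 0.85, 0.85, 0.85, 0.85, 0.85, 0.85, 0.85],
  force=20,
)

```text
clock: 5.65
tool_pos: [0.6685, -0.0085, 0.3245]
eef_rot: [0.0, 1.0, 0.0, 0.005]
contact_force: [0.6, -0.6, -0.5]
opening: 0.154
finger_force: 0.0
```

```bash
python3 - <<'E'
from h import *
s=log();print(np.round(s['q'],3),s['tool_pos'],s['opening'],s['finger_force'],s['contact_force'])
im=snap('scene');print([(np.round(d['position'],3).tolist(),round(d['p'],2)) for d in models.place_of('scene','lid_knob')[:3]])
E
```

```text
[ 0.091  0.669 -0.295  1.29   0.195  1.202  1.358] [ 0.6685287  -0.00854996  0.32451049] 0.15437261512608955 0.0 [ 0.60566009 -0.57855495 -0.47935365]
[([0.616, 0.273, 0.191], 0.67), ([0.668, -0.008, 0.237], 0.55), ([0.636, -0.222, 0.172], 0.25)]
```

>>> jog_arm(
  turn=[
    [0, 0, 0],
    [0, 0, 0],
    [0, 0, 0],
    [0, 0, 0],
    [0, 0, 0],
    [0, 0, 0],
    [0, 0, 0],
    [0, 0, 0],
    [0, 0, 0],
    [0, 0, 0],
    [0, 0, 0],
    [0, 0, 0],
    [0, 0, 0],
    [0, 0, 0],
    [0, 0, 0],
  ],
  translation=[
    [0, 0, 0],
    [0, 0, 0],
    [0, 0, 0],
    [0, 0, 0],
    [0, 0, 0.045],
    [0, 0, 0.06],
    [0, 0, 0.078],
    [0, 0, 0.078],
    [0, 0, 0.078],
    [0, 0, 0.078],
    [0, 0, 0.078],
    [0, 0, 0.078],
    [0, 0, 0.078],
    [0, 0, 0.078],
    [0, 0, 0.078],
  ],
  grip=[0.35, 0.35, 0.35, 0.35, 0.35, 0.35, 0.35, 0.35, 0.85, 0.85, 0.85, 0.85, 0.85, 0.85, 0.85],
  force=20,
)

```text
clock: 7.62
tool_pos: [0.666, -0.009, 0.242]
eef_rot: [-0.0, 1.0, 0.0, -0.0]
contact_force: [0.5, 0.5, -0.0]
opening: 0.15
finger_force: 0.0
```

```bash
python3 - <<'E'
from h import *
s=log();print(np.round(s['q'],3),s['tool_pos'],s['opening'],s['finger_force'],s['contact_force'])
snap('scene','s1.png')
E
```

```text
[ 0.09   0.738 -0.285  1.407  0.223  1.027  1.331] [ 0.66601756 -0.00897314  0.24199762] 0.149810314565376 0.0 [ 0.51028194  0.48594683 -0.03925527]
```

```bash
python3 - <<'E'
import cv2
im=cv2.imread('pics/s1.png')[200:340,200:380];cv2.imwrite('pics/s1c.png',cv2.resize(im,None,fx=4,fy=4))
E
python3 - <<'E'
from h import *
f=lambda P:[round((a-b)*4) for a,b in zip(proj('scene',P),(200,200))]
for P in[(.666,-.009,.223),(.666,-.009,.242),(.666,-.009,.248),(.666,-.009,.221),(.666,-.009,.215),(.666,.009,.223)]:print(P,f(P))
print([ (np.round(d['position'],3).tolist(),round(d['p'],2)) for d in models.place_of('scene','lid_knob')[:2]])
snap('wrist','w1.png')
print([ (np.round(d['position'],3).tolist(),round(d['p'],2)) for d in models.place_of('wrist','lid_knob')[:2]])
E
```

```text
(0.666, -0.009, 0.223) [338, 198]
(0.666, -0.009, 0.242) [339, 173]
(0.666, -0.009, 0.248) [339, 165]
(0.666, -0.009, 0.221) [338, 201]
(0.666, -0.009, 0.215) [338, 209]
(0.666, 0.009, 0.223) [373, 197]
[([0.665, -0.009, 0.238], 0.89)]
[([0.664, -0.008, 0.239], 0.92)]
```

```bash
python3 - <<'E'
from h import *
print(cams.camera_params('wrist')['eye'],r.get_state()['tool_pos'],r.tips_ahead)
for P in[(.666,-.009,.223),(.666,-.009,.242),(.666,-.009,.221),(.666,-.04,.221),(.666,.022,.221),(.666,-.002,.223),(.666,-.002,.235),(.666,-.002,.25),(.64,-.002,.223)]:print(P,np.round(proj('wrist',P)))
im=cv2.imread('pics/w1.png')[190:310,200:360];cv2.imwrite('pics/w1c.png',cv2.resize(im,None,fx=5,fy=5,interpolation=cv2.INTER_CUBIC))
E
```

```text
[ 0.59531724 -0.00916453  0.39971906] [ 0.66602778 -0.00897486  0.2419924 ] 0.019
(0.666, -0.009, 0.223) [279. 245.]
(0.666, -0.009, 0.242) [279. 260.]
(0.666, -0.009, 0.221) [279. 244.]
(0.666, -0.04, 0.221) [222. 243.]
(0.666, 0.022, 0.221) [337. 244.]
(0.666, -0.002, 0.223) [292. 245.]
(0.666, -0.002, 0.235) [293. 254.]
(0.666, -0.002, 0.25) [294. 267.]
(0.64, -0.002, 0.223) [293. 198.]
```

>>> jog_arm(
  turn=[
    [0, 0, 0],
    [0, 0, 0],
    [0, 0, 0],
    [0, 0, 0],
    [0, 0, 0],
    [0, 0, 0],
    [0, 0, 0],
  ],
  translation=[
    [0, 0, 0],
    [0, 0, 0],
    [0, 0, 0],
    [0, 0, 0],
    [0, 0, 0.002],
    [0, 0, 0.004],
    [0, 0, 0.004],
  ],
  grip=[0.4, 0.4, 0.4, 0.4, 0.4, 0.4, 0.4],
)

```text
clock: 8.7
tool_pos: [0.6659, -0.009, 0.2377]
eef_rot: [-0.0, 1.0, 0.0, -0.0]
contact_force: [0.7, 1.1, 0.7]
opening: 0.601
finger_force: 0.0
```

```bash
python3 - <<'E'
from h import *
s=r.get_state();print(s['tool_pos'],s['opening'],s['contact_force'],s['clock'])
a=snap('wrist');b=snap('scene')
a=cv2.resize(a[190:310,190:370],None,fx=3,fy=3);b=cv2.resize(b[205:280,240:320],None,fx=3,fy=3)
a=a[:,:,::-1];b=b[:,:,::-1];h=max(len(a),len(b));q=np.zeros((h,a.shape[1]+b.shape[1],3),np.uint8);q[:len(a),:a.shape[1]]=a;q[:len(b),a.shape[1]:]=b
cv2.imwrite('pics/c2.png',q)
E
```

```text
[ 0.66585287 -0.00897544  0.23769112] 0.6006460056686563 [0.69728179 1.10488892 0.70181783] 8.7
```

>>> jog_arm(
  turn=[
    [0, 0, 0],
    [0, 0, 0],
    [0, 0, 0],
    [0, 0, 0],
    [0, 0, 0],
    [0, 0, 0],
    [0, 0, 0],
    [0, 0, 0],
    [0, 0, 0],
    [0, 0, 0],
    [0, 0, 0],
  ],
  translation=[
    [0, 0, 0.004],
    [0, 0, 0.008],
    [0, 0, 0.012],
    [0, 0, 0.014],
    [0, 0, 0.014],
    [0, 0, 0.014],
    [0, 0, 0.014],
    [0, 0, 0.014],
    [0, 0, 0.014],
    [0, 0, 0.014],
    [0, 0, 0.014],
  ],
  grip=[0.4, 0.4, 0.4, 0.4, 0.85, 0.85, 0.85, 0.85, 0.85, 0.85, 0.85],
  force=10,
)

```text
clock: 10.18
tool_pos: [0.6662, -0.0089, 0.2242]
eef_rot: [-0.0, 1.0, 0.0, 0.0]
contact_force: [-0.0, 0.3, 1.1]
opening: 0.307
finger_force: 10.0
```

```bash
python3 - <<'E'
from h import *
s=r.get_state();print(s['tool_pos'],s['opening'],s['contact_force'],s['finger_force'])
a=snap('wrist')[:,:,::-1]
cv2.imwrite('pics/c3.png',cv2.resize(a[190:310,190:370],None,fx=4,fy=4))
E
```

```text
[ 0.66616632 -0.00894312  0.22417647] 0.30684234682986045 [-0.00649119  0.32244483  1.13175319] 10.010183601407334
```

>>> jog_arm(
  turn=[
    [0, 0, 0],
    [0, 0, 0],
    [0, 0, 0],
    [0, 0, 0],
    [0, 0, 0],
    [0, 0, 0],
    [0, 0, 0],
    [0, 0, 0],
    [0, 0, 0],
    [0, 0, 0],
    [0, 0, 0],
    [0, 0, 0],
    [0, 0, 0],
    [0, 0, 0],
  ],
  translation=[
    [0, 0, 0],
    [0, 0, -0.01],
    [0, 0, -0.03],
    [0, 0, -0.06],
    [0.03, 0, -0.06],
    [0.08, 0, -0.06],
    [0.13, 0, -0.06],
    [0.18, 0, -0.03],
    [0.21, 0, 0.02],
    [0.216, 0, 0.07],
    [0.216, 0, 0.12],
    [0.216, 0, 0.16],
    [0.216, 0, 0.17],
    [0.216, 0, 0.17],
  ],
  grip=[0.85, 0.85, 0.85, 0.85, 0.85, 0.85, 0.85, 0.85, 0.85, 0.85, 0.85, 0.85, 0.85, 0.85],
  force=30,
)

```text
clock: 11.98
tool_pos: [0.4504, -0.009, 0.0543]
eef_rot: [-0.0, 1.0, -0.0, 0.0]
contact_force: [0.5, -0.4, -0.3]
opening: 0.302
finger_force: 30.0
```

```bash
python3 - <<'E'
from h import *
s=log();print(np.round(s['q'],3),s['tool_pos'],s['opening'],s['contact_force'],s['finger_force'])
snap('scene')
print([(np.round(d['position'],3).tolist(),round(d['p'],2)) for d in models.place_of('scene','lid_knob')[:3]])
E
```

```text
[-0.038  0.809 -0.072  2.213  0.409  0.131  1.077] [ 0.45039391 -0.00896785  0.05429584] 0.30217989666296896 [ 0.45807636 -0.42476961 -0.33684609] 29.987442812416703
[]
```

>>> jog_arm(
  turn=[
    [0, 0, 0],
    [0, 0, 0],
    [0, 0, 0],
    [0, 0, 0],
  ],
  translation=[
    [0, 0, 0.02],
    [0, 0, 0.027],
    [0, 0, 0.03],
    [0, 0, 0.03],
  ],
  grip=[0.85, 0.85, 0.85, 0.85],
)

```text
clock: 12.58
tool_pos: [0.4503, -0.0091, 0.0244]
eef_rot: [-0.0, 1.0, 0.0, 0.0]
contact_force: [-0.3, -0.0, -0.5]
opening: 0.3
finger_force: 30.0
```

```bash
python3 - <<'E'
from h import *
s=log();print(np.round(s['q'],3),s['tool_pos'],s['opening'],s['contact_force'],s['finger_force'])
a=snap('wrist')[:,:,::-1]
print([(np.round(d['position'],3).tolist(),round(d['p'],2)) for d in models.place_of('wrist','lid_knob')[:3]])
b=snap('top')[:,:,::-1]
print([(np.round(d['position'],3).tolist(),round(d['p'],2)) for d in models.place_of('top','lid_knob')[:3]])
cv2.imwrite('pics/c4.png',np.hstack([cv2.resize(a,(392,294)),cv2.resize(b[200:340,180:380],(400,280))[:,:,:],][:1]+[cv2.resize(b[200:340,180:380],(408,294))]))
E
```

```text
[-0.066  0.876 -0.027  2.222  0.448  0.048  1.041] [ 0.45027459 -0.00905764  0.02443796] 0.3000881406972401 [-0.30397199 -0.01299778 -0.50899701] 29.98740581329912
[([0.446, -0.007, 0.04], 0.62)]
[]
```

>>> jog_arm(
  turn=[
    [0, 0, 0],
    [0, 0, 0],
    [0, 0, 0],
    [0, 0, 0],
    [0, 0, 0],
    [0, 0, 0],
    [0, 0, 0],
    [0, 0, 0],
    [0, 0, 0],
    [0, 0, 0],
    [0, 0, 0],
    [0, 0, 0],
  ],
  translation=[
    [-0.015, 0, 0],
    [-0.03, 0, 0],
    [-0.03, 0, 0.003],
    [-0.03, 0, 0.004],
    [-0.03, 0, 0.004],
    [-0.03, 0, 0.004],
    [-0.03, 0, 0.004],
    [-0.03, 0, 0.004],
    [-0.03, 0, -0.02],
    [-0.03, 0, -0.08],
    [-0.03, 0, -0.14],
    [-0.03, 0, -0.17],
  ],
  grip=[0.85, 0.85, 0.85, 0.85, 0.5, 0.2, 0, 0, 0, 0, 0, 0],
)

```text
clock: 14.28
tool_pos: [0.4807, -0.009, 0.1968]
eef_rot: [0.0, 1.0, 0.0, 0.002]
contact_force: [1.1, -0.1, -0.4]
opening: 1.003
finger_force: 0.0
```

```bash
cat > fit.py <<'E'
from h import *
from scipy.optimize import least_squares
D=np.loadtxt('log.txt')
ax='zyzyzyz'
def fk(p,q,full=False):
    sg=p[0:7]; off=p[7:14]; L=p[14:].reshape(8,3)
    M=R.identity();P=L[0].copy()
    for i in range(7):
        M=M*R.from_euler(ax[i],sg[i]*q[i]+off[i]); P=P+M.apply(L[i+1])
    return P,M
E
python3 - <<'E'
from h import *
s=log();print(np.round(s['q'],3),s['tool_pos'],s['opening'],s['clock'])
snap('wrist')
print([(np.round(d['position'],3).tolist(),round(d['p'],2)) for d in models.place_of('wrist','lid_knob')[:3]])
D=np.loadtxt('log.txt')
for d in D:
    e=R.from_quat(d[10:]);print(np.round(d[:10],3),np.round(d[1]+d[3]+d[5],3),np.round(np.arctan2(*e.as_matrix()[1::-1,1]),3))
E
```

```text
[ 0.139  0.563 -0.335  2.021  0.315  0.602  1.162] [ 0.4807355  -0.00902962  0.19684526] 1.0032811188577457 14.275
[([0.478, -0.009, 0.038], 0.78)]
[-1.168  0.689 -0.195  1.565  0.157  0.902 -0.215  0.225  0.583  0.227] 3.157 1.202
[ 0.091  0.673 -0.294  1.295  0.195  1.201  1.358  0.666 -0.009  0.32 ] 3.169 1.571
[ 0.091  0.669 -0.295  1.29   0.195  1.202  1.358  0.669 -0.009  0.325] 3.16 1.571
[ 0.09   0.738 -0.285  1.407  0.223  1.027  1.331  0.666 -0.009  0.242] 3.173 1.571
[-0.038  0.809 -0.072  2.213  0.409  0.131  1.077  0.45  -0.009  0.054] 3.154 1.571
[-0.066  0.876 -0.027  2.222  0.448  0.048  1.041  0.45  -0.009  0.024] 3.146 1.571
[ 0.139  0.563 -0.335  2.021  0.315  0.602  1.162  0.481 -0.009  0.197] 3.187 1.571
```

```bash
cat > fit.py <<'E'
from h import *
import itertools
from scipy.optimize import least_squares
D=np.loadtxt('log.txt')
lo=np.array([-3.01,-.46,-1.47,.13,-1,.04,-2.66]);hi=np.array([3.01,2.08,1.51,2.56,4.14,2.09,2.66])
def Ms(s,q,o=0):
    M=R.identity();out=[M]
    for i in range(7):
        M=M*R.from_euler('zyzyzyz'[i],s[i]*q[i]+(o if i==6 else 0));out.append(M)
    return out
best=None
for c in itertools.product([1,-1],repeat=4):
    s=[c[0],1,c[1],1,c[2],1,c[3]]
    E=[(R.from_quat(d[10:])*Ms(s,d[:7])[-1].inv()) for d in D]; # should be const if base rot only
    E2=[Ms(s,d[:7])[-1].inv()*R.from_quat(d[10:]) for d in D]
    m=R.concatenate(E2).mean();e=max((m.inv()*x).magnitude() for x in E2)
    if best is None or e<best[0]:best=(e,s,m)
e,s,tool=best
def basis(q):
    M=Ms(s,q); z=[0,0,1];x=[1,0,0]
    return np.c_[z,M[2].apply(z),M[2].apply(x),M[4].apply(x),M[4].apply(z),M[6].apply(x),M[6].apply(z)]
A=np.vstack([basis(d[:7]) for d in D]);b=D[:,7:10].ravel()
lam=1e-3*np.eye(7);L=np.linalg.lstsq(np.vstack([A,lam]),np.r_[b,lam@np.zeros(7)],rcond=None)[0]
def fk(q): return basis(q)@L,Ms(s,q)[-1]*tool
def ik(P,Rm,q0,w=.01):
    f=lambda q:np.r_[(fk(q)[0]-P)*10,(fk(q)[1].inv()*Rm).as_rotvec()*3,(q-q0)*w]
    o=least_squares(f,np.clip(q0,lo+.01,hi-.01),bounds=(lo,hi));q=o.x
    return q,np.linalg.norm(fk(q)[0]-P),(fk(q)[1].inv()*Rm).magnitude()
if __name__=='__main__':
    print(e,s,tool.as_rotvec(),np.round(L,4),np.abs(A@L-b).max())
    q0=D[-1,:7]
    for nm,P,z in[('j1',(.62,-.266,.11),(.92,-.39,0)),('j2',(.662,-.163,.11),(.978,-.208,0)),('j3',(.57,-.385,.11),(.93,-.36,0)),('pour',(.664,-.13,.29),(.97,-.2,0)),('p1',(.666,.162,.144),(.97,.24,0)),('p3',(.568,.382,.144),(.83,.55,0))]:
        for sg in(1,-1):
            for tz in(0,-.3):
                zz=np.array(z)+[0,0,tz];y=np.cross([0,0,1],zz)*sg;zz=zz/np.linalg.norm(zz)
                best=min((ik(np.array(P)+.029*zz,rz(zz,y),np.array(st)) for st in (q0,[0,1.2,0,1,0,.3,1.5*sg],[0,.3,0,2.2,3.1,1,-1.5*sg],[0,.3,0,2.2,3.1,1,1.5*sg],[.5,.6,0,1.5,1.57,1.5,1],[.5,.6,0,1.5,1.57,1.5,-1])),key=lambda t:t[1]*10+t[2])
                print(nm,sg,tz,np.round(best[0],2),'err',np.round(best[1:],4))
E
python3 fit.py
```

```text
1.741973321623798e-05 [-1, 1, -1, 1, -1, 1, -1] [ 2.32732066e-06 -1.86133343e-06  1.57079142e+00] [0.2324 0.6252 0.1011 0.0152 0.3376 0.1057 0.203 ] 0.02092881632534102
j1 1 0 [ 0.76  1.54 -1.37  2.14  3.18  1.79 -0.18] err [0. 0.]
j1 1 -0.3 [ 0.4   1.2   0.02  2.33  3.15  1.67 -1.59] err [0. 0.]
j1 -1 0 [0.05 1.56 1.42 2.14 3.1  1.79 0.14] err [0. 0.]
j1 -1 -0.3 [0.38 1.2  0.08 2.33 3.17 1.67 1.51] err [0. 0.]
j2 1 0 [ 0.61  1.54 -1.37  2.14  3.19  1.74 -0.18] err [0. 0.]
j2 1 -0.3 [ 0.25  1.19 -0.    2.31  3.18  1.64 -1.55] err [0. 0.]
j2 -1 0 [-0.11  1.55  1.41  2.11  3.11  1.79  0.15] err [0. 0.]
j2 -1 -0.3 [0.24 1.19 0.05 2.31 3.2  1.64 1.54] err [0. 0.]
j3 1 0 [ 1.02  1.53 -1.33  2.18  3.25  1.54 -0.22] err [0. 0.]
j3 1 -0.3 [ 1.    1.4  -1.27  2.23  2.91  1.48 -0.34] err [0. 0.]
j3 -1 0 [0.28 1.57 1.47 1.99 3.13 1.91 0.1 ] err [0. 0.]
j3 -1 -0.3 [0.64 1.19 0.07 2.28 3.45 1.6  1.6 ] err [0. 0.]
pour 1 0 [ 0.19  0.95 -0.    2.34  3.13  1.72 -1.57] err [0. 0.]
pour 1 -0.3 [ 0.19  0.84 -0.01  2.42  3.12  1.39 -1.57] err [0. 0.]
pour -1 0 [0.17 0.95 0.06 2.34 3.14 1.71 1.53] err [0. 0.]
pour -1 -0.3 [0.18 0.84 0.04 2.42 3.15 1.39 1.54] err [0. 0.]
p1 1 0 [ 0.12  1.49 -1.42  2.13  3.12  1.76 -0.18] err [0. 0.]
p1 1 -0.3 [-0.22  1.13 -0.07  2.33  3.12  1.6  -1.51] err [0. 0.]
p1 -1 0 [-0.59  1.48  1.4   2.13  3.17  1.77  0.2 ] err [0. 0.]
p1 -1 -0.3 [-0.23  1.13 -0.01  2.33  3.14  1.6   1.58] err [0. 0.]
p3 1 0 [-0.24  1.49 -1.44  2.13  3.12  1.77 -0.16] err [0. 0.]
p3 1 -0.3 [-0.56  1.13 -0.12  2.33  3.09  1.6  -1.48] err [0. 0.]
p3 -1 0 [-0.94  1.47  1.38  2.14  3.16  1.77  0.22] err [0. 0.]
p3 -1 -0.3 [-0.58  1.13 -0.06  2.33  3.11  1.6   1.62] err [0. 0.]
```

```bash
cat > ex.py <<'E'
from fit import *
import itertools
def col(q):
    M=Ms(s,q);return {'b':[0,0,1.],**{f'{i}{a}':M[i].apply(v) for i in(1,2,4,6) for a,v in zip('xyz',np.eye(3)) if not(i==1 and a=='z')}}
C=[col(d[:7]) for d in D];names=list(C[0]);b=D[:,7:10].ravel()
core=['b','2z','4z','6z'];rest=[n for n in names if n not in core]
o=[]
for k in(0,1,2,3):
  for ex in itertools.combinations(rest,k):
    n=core+list(ex);A=np.vstack([np.array([c[m] for m in n]).T for c in C]);L=np.linalg.lstsq(A,b,rcond=None)[0]
    o.append((k,np.abs(A@L-b).max(),n,np.round(L,4)))
for k in(0,1,2,3):
  for x in sorted([t for t in o if t[0]==k],key=lambda t:t[1])[:4]:print(x)
E
python3 ex.py
```

```text
(0, np.float64(0.04680745069133269), ['b', '2z', '4z', '6z'], array([1.0275, 0.598 , 0.3089, 1.0722]))
(1, np.float64(0.002938370232662652), ['b', '2z', '4z', '6z', '4y'], array([ 0.1009,  0.5616,  0.3429,  0.0896, -0.0459]))
(1, np.float64(0.004109849414439613), ['b', '2z', '4z', '6z', '2y'], array([ 0.708 ,  0.5668,  0.3471,  0.7038, -0.0458]))
(1, np.float64(0.004109849414439724), ['b', '2z', '4z', '6z', '1y'], array([ 0.708 ,  0.5668,  0.3471,  0.7038, -0.0458]))
(1, np.float64(0.007429644441530825), ['b', '2z', '4z', '6z', '6y'], array([ 0.2175,  0.5363,  0.3521,  0.1871, -0.05  ]))
(2, np.float64(6.024906607454694e-05), ['b', '2z', '4z', '6z', '1y', '4y'], array([ 0.3485,  0.5636,  0.3447,  0.34  , -0.019 , -0.0271]))
(2, np.float64(6.024906607454694e-05), ['b', '2z', '4z', '6z', '2y', '4y'], array([ 0.3485,  0.5636,  0.3447,  0.34  , -0.019 , -0.0271]))
(2, np.float64(0.0013223085374667876), ['b', '2z', '4z', '6z', '4y', '6x'], array([ 0.2357,  0.5739,  0.3442,  0.2331, -0.0427,  0.0095]))
(2, np.float64(0.0014415146611461982), ['b', '2z', '4z', '6z', '1x', '4y'], array([ 0.2853,  0.5826,  0.3441,  0.2889, -0.0151, -0.0464]))
(3, np.float64(5.210519955833881e-06), ['b', '2z', '4z', '6z', '2y', '4y', '6y'], array([ 3.469e-01,  5.634e-01,  3.448e-01,  3.382e-01, -1.880e-02,
       -2.690e-02, -3.000e-04]))
(3, np.float64(5.210519955944903e-06), ['b', '2z', '4z', '6z', '1y', '4y', '6y'], array([ 3.469e-01,  5.634e-01,  3.448e-01,  3.382e-01, -1.880e-02,
       -2.690e-02, -3.000e-04]))
(3, np.float64(1.716798543166531e-05), ['b', '2z', '4z', '6z', '2y', '4x', '4y'], array([ 3.482e-01,  5.635e-01,  3.447e-01,  3.396e-01, -1.880e-02,
       -1.000e-04, -2.730e-02]))
(3, np.float64(1.7167985431748578e-05), ['b', '2z', '4z', '6z', '1y', '4x', '4y'], array([ 3.482e-01,  5.635e-01,  3.447e-01,  3.396e-01, -1.880e-02,
       -1.000e-04, -2.730e-02]))
```

```bash
python3 - <<'E'
t=open('fit.py').read()
a=t.index('def basis');b=t.index('A=np.vstack')
t=t[:a]+'''def basis(q):
    M=Ms(s,q);z=[0,0,1];y=[0,1,0]
    return np.c_[z,M[2].apply(y),M[2].apply(z),M[4].apply(y),M[4].apply(z),M[6].apply(z)]
'''+t[b:].replace('lam=1e-3*np.eye(7);L=np.linalg.lstsq(np.vstack([A,lam]),np.r_[b,lam@np.zeros(7)],rcond=None)[0]','L=np.linalg.lstsq(A,b,rcond=None)[0]')
i=t.index("    q0=D[-1");t=t[:i]
open('fit.py','w').write(t)
E
cat > rch.py <<'E'
from fit import *
st=[[0,.3,0,2.2,3.1,1,-1.5],[0,.3,0,2.2,3.1,1,1.5],[0,1,0,1.2,3.1,1,1.5],[0,1,0,1.2,3.1,1,-1.5],[.5,.6,0.8,1.5,2.5,1.5,1],[.5,.6,-.8,1.5,2.5,1.5,-1],[.5,.6,0.8,1.5,3.7,1.5,-1],[.5,.6,-.8,1.5,3.7,1.5,1]]
for nm,P,z in[('j1',(.62,-.266,.11),(.92,-.39,0)),('j2',(.662,-.163,.11),(.978,-.208,0)),('j3',(.57,-.385,.11),(.93,-.36,0)),('pour',(.664,-.13,.29),(.97,-.2,0)),('p1',(.666,.162,.144),(.97,.24,0)),('p3',(.568,.382,.144),(.83,.55,0))]:
    for sg in(1,-1):
        zz=np.array(z,float);y=np.cross([0,0,1],zz)*sg;zz=zz/np.linalg.norm(zz)
        R_=[ik(np.array(P)+.029*zz,rz(zz,y),np.array(x),.002) for x in st]
        R_=[x for x in R_ if x[1]<1e-3 and x[2]<5e-3]
        R_.sort(key=lambda x:-np.min(np.r_[x[0]-lo,hi-x[0]]))
        for b in R_[:2]: print(nm,sg,np.round(b[0],2),'margin',np.round(np.min(np.r_[b[0]-lo,hi-b[0]]),2))
E
python3 fit.py; python3 rch.py
```

```text
1.741973321623798e-05 [-1, 1, -1, 1, -1, 1, -1] [ 2.32732066e-06 -1.86133343e-06  1.57079142e+00] [ 0.3485 -0.019   0.5636 -0.0271  0.3447  0.34  ] 6.024906607488001e-05
j1 1 [ 0.99  1.81 -1.04  2.24  3.62  1.77 -0.25] margin 0.27
j1 1 [ 1.04  1.88 -1.13  2.23  3.64  1.69 -0.13] margin 0.2
j1 -1 [-0.32  1.91  0.92  2.29  2.49  1.76  0.21] margin 0.17
j1 -1 [-0.35  1.98  1.    2.29  2.48  1.7   0.11] margin 0.1
j2 1 [ 0.86  1.81 -1.05  2.22  3.62  1.69 -0.25] margin 0.27
j2 1 [ 0.9   1.87 -1.14  2.22  3.64  1.62 -0.14] margin 0.21
j2 -1 [-0.49  1.96  1.    2.28  2.5   1.74  0.14] margin 0.12
j2 -1 [-0.54  2.07  1.14  2.28  2.49  1.63 -0.03] margin 0.01
j3 1 [ 1.28  1.7  -0.92  2.17  3.72  1.43 -0.44] margin 0.38
j3 1 [ 1.33  1.75 -1.01  2.17  3.71  1.36 -0.35] margin 0.33
j3 -1 [ 0.72  1.46 -0.09  2.2   3.52  2.02  1.84] margin 0.07
j3 -1 [0.63 1.47 0.04 2.2  3.44 2.09 1.68] margin 0.0
pour 1 [ 0.74  1.48 -1.31  2.42  3.21  1.88 -0.25] margin 0.14
pour 1 [ 0.44  1.16 -0.64  2.44  3.09  1.97 -1.01] margin 0.12
pour -1 [ 0.24  1.1  -0.3   2.45  3.03  1.98  1.8 ] margin 0.11
pour -1 [ 0.06  1.1  -0.01  2.46  2.99  1.98  1.52] margin 0.1
p1 1 [ 0.38  1.8  -1.17  2.26  3.56  1.71 -0.15] margin 0.28
p1 1 [ 0.41  1.87 -1.26  2.26  3.56  1.66 -0.04] margin 0.21
p1 -1 [-0.95  1.86  0.99  2.32  2.56  1.75  0.2 ] margin 0.22
p1 -1 [-1.01  2.    1.17  2.32  2.56  1.64 -0.02] margin 0.08
p3 1 [ 0.03  1.84 -1.21  2.26  3.56  1.71 -0.1 ] margin 0.24
p3 1 [ 0.06  1.89 -1.29  2.26  3.57  1.66 -0.  ] margin 0.18
p3 -1 [-1.25  1.76  0.85  2.32  2.58  1.83  0.37] margin 0.24
p3 -1 [-1.29  1.82  0.94  2.32  2.56  1.77  0.25] margin 0.24
```

```bash
cat > rch.py <<'E'
from fit import *
np.random.seed(1)
mid=(lo+hi)/2;half=(hi-lo)/2
def best(P,zz,roll,n=14):
    # roll: jug rotation about tool z from upright ; base y dir = horizontal left
    Rm=rz(zz,np.cross([0,0,1],zz))*R.from_euler('z',roll)
    bb=None
    for k in range(n):
        q0=mid+half*np.random.uniform(-.8,.8,7)
        q,e,a=ik(np.array(P)+.029*np.array(zz),Rm,q0,.001)
        if e<1e-3 and a<5e-3:
            m=np.min(np.r_[q-lo,hi-q])
            if bb is None or m>bb[0]:bb=(m,q)
    return bb
if __name__=='__main__':
  for nm,P,ro in[('j1',(.621,-.266,.115),(0,)),('pourR',(.655,-.12,.27),(-1.57,-2.4)),('p3',(.568,.382,.16),(3.14,)),('p1',(.666,.162,.16),(3.14,))]:
    for az in(-60,-30,-15,0,15,30,60):
      a=np.radians(az);zz=[np.cos(a),np.sin(a),0]
      for roll in ro:
        for f in(0,np.pi):
          b=best(P,zz,roll+f)
          print(nm,az,round(roll,2),'flip' if f else '', None if b is None else (round(b[0],2),np.round(b[1],2).tolist()))
E
python3 rch.py
```

```text
j1 -60 0  (np.float64(0.54), [-0.2, 1.41, 0.14, 2.02, 1.94, 1.55, -1.89])
j1 -60 0 flip (np.float64(0.54), [-0.22, 1.42, 0.17, 2.02, 1.94, 1.51, 1.24])
j1 -30 0  (np.float64(0.19), [-0.14, 1.6, 0.45, 2.28, 2.51, 1.9, -2.36])
j1 -30 0 flip (np.float64(0.28), [-0.22, 1.66, 0.58, 2.28, 2.47, 1.81, 0.63])
j1 -15 0  (np.float64(0.31), [1.09, 1.77, -1.01, 2.23, 3.67, 1.54, -0.3])
j1 -15 0 flip (np.float64(0.09), [0.66, 1.49, -0.36, 2.25, 3.52, 2.0, 2.11])
j1 0 0  (np.float64(0.26), [0.81, 1.45, -0.31, 2.15, 3.88, 1.69, -1.04])
j1 0 0 flip (np.float64(0.24), [1.01, 1.52, -0.6, 2.14, 3.9, 1.44, 2.32])
j1 15 0  (np.float64(0.0), [0.46, 1.47, 0.41, 2.01, 3.96, 2.09, -1.62])
j1 15 0 flip (np.float64(0.08), [0.57, 1.43, 0.24, 2.01, 4.06, 1.93, 1.65])
j1 30 0  (np.float64(0.0), [1.42, 1.73, -1.18, 1.75, -1.0, 0.37, -1.88])
j1 30 0 flip (np.float64(0.07), [1.48, 1.88, -1.4, 1.75, -0.12, 0.23, 0.46])
j1 60 0  (np.float64(0.27), [1.15, 1.56, -0.83, 1.23, -0.64, 1.19, -2.39])
j1 60 0 flip (np.float64(0.47), [1.19, 1.61, -0.97, 1.23, -0.48, 1.14, 0.64])
pourR -60 -1.57  (np.float64(0.56), [-0.4, 1.08,
[... 3720 characters left out ...]
p1 -15 3.14 flip (np.float64(0.41), [-0.85, 1.36, 0.24, 2.15, 2.13, 1.56, -2.0])
p1 0 3.14  (np.float64(0.28), [-0.77, 1.43, 0.33, 2.28, 2.45, 1.8, 0.97])
p1 0 3.14 flip (np.float64(0.08), [-0.52, 1.36, -0.03, 2.27, 2.55, 2.01, -1.81])
p1 15 3.14  (np.float64(0.22), [-0.91, 1.8, 0.96, 2.34, 2.61, 1.83, 0.26])
p1 15 3.14 flip (np.float64(0.11), [0.45, 1.9, -1.36, 2.28, 3.53, 1.59, 0.06])
p1 30 3.14  (np.float64(0.18), [-0.02, 1.36, -0.17, 2.25, 3.63, 1.91, 1.93])
p1 30 3.14 flip (np.float64(0.32), [0.27, 1.43, -0.61, 2.24, 3.71, 1.62, -0.81])
p1 60 3.14  (np.float64(0.0), [-0.14, 1.37, 0.44, 1.93, 4.14, 2.0, 1.45])
p1 60 3.14 flip (np.float64(0.03), [-0.18, 1.39, 0.5, 1.93, 4.1, 2.06, -1.73])
```

```bash
cat > pl.py <<'E'
from rch import *
def pts(q):  # elbow, wrist, tcp
    M=Ms(s,q);e=np.array([0,0,L[0]])+M[2].apply([0,L[1],L[2]]);w=e+M[4].apply([0,L[3],L[4]]);return e,w,w+M[6].apply([0,0,L[5]])
def az(d):a=np.radians(d);return np.array([np.cos(a),np.sin(a),0])
def rot(zz,roll):return rz(zz,np.cross([0,0,1],zz))*R.from_euler('z',roll)
E
python3 - <<'E'
from pl import *
z=az(-17);P=np.array([.621,-.2665,.122])
for f in(0,np.pi):
  g=best(P,z,f,40);print(np.round(g[0],2),np.round(g[1],2))
  pre=ik(P+z*(.029-.12)+[0,0,.03],rot(z,f),g[1],.01);print(np.round(pre[0],2),pre[1:])
  q0=r.get_state()['q']
  for t in np.linspace(0,1,7):
    q=q0+(pre[0]-q0)*t;a,b,c=pts(q);print(round(t,2),np.round(a,2),np.round(b,2),np.round(c,2),np.round(fk(q)[1].as_matrix()[:,2],2))
E
```

```text
0.32 [ 1.06  1.76 -1.02  2.24  3.64  1.61 -0.29]
[ 1.25  2.08 -1.29  2.56  3.67  1.6   0.28] (np.float64(0.004237473816711848), 0.010485885541620105)
0.0 [ 0.3  -0.06  0.83] [ 0.48 -0.01  0.54] [ 0.48 -0.01  0.2 ] [ 0.01  0.   -1.  ]
0.17 [ 0.38 -0.15  0.73] [ 0.48 -0.06  0.41] [ 0.4  -0.13  0.09] [-0.22 -0.22 -0.95]
0.33 [ 0.42 -0.26  0.62] [ 0.44 -0.1   0.31] [ 0.38 -0.21 -0.  ] [-0.18 -0.33 -0.93]
0.5 [ 0.41 -0.36  0.49] [ 0.38 -0.12  0.24] [ 0.41 -0.21 -0.09] [ 0.08 -0.24 -0.97]
0.67 [ 0.34 -0.45  0.35] [ 0.32 -0.14  0.19] [ 0.49 -0.15 -0.11] [ 0.47 -0.03 -0.88]
0.83 [ 0.25 -0.49  0.21] [ 0.27 -0.14  0.16] [ 0.56 -0.13 -0.01] [ 0.86  0.03 -0.51]
1.0 [ 0.14 -0.47  0.07] [ 0.21 -0.14  0.15] [ 0.54 -0.24  0.15] [ 0.96 -0.29  0.01]
0.12 [-0.21  1.86  0.91  2.3   2.57  1.97  0.27]
[-0.26  2.08  0.9   2.56  2.22  2.09 -0.15] (np.float64(0.022102897753241646), 0.05783481086356018)
0.0 [ 0.3  -0.06  0.83] [ 0.48 -0.01  0.54] [ 0.48 -0.01  0.2 ] [ 0.01  0.   -1.  ]
0.17 [ 0.41 -0.05  0.73] [ 0.48 -0.04  0.4 ] [ 0.33 -0.17  0.12] [-0.44 -0.38 -0.82]
0.33 [ 0.49 -0.02  0.62] [ 0.45 -0.07  0.28] [ 0.24 -0.32  0.17] [-0.6  -0.72 -0.34]
0.5 [0.55 0.01 0.49] [ 0.39 -0.09  0.2 ] [ 0.27 -0.4   0.26] [-0.37 -0.91  0.18]
0.67 [0.56 0.05 0.35] [ 0.33 -0.11  0.15] [ 0.38 -0.41  0.31] [ 0.14 -0.87  0.47]
0.83 [0.54 0.08 0.21] [ 0.28 -0.13  0.13] [ 0.5  -0.34  0.27] [ 0.66 -0.64  0.4 ]
1.0 [0.48 0.11 0.07] [ 0.23 -0.13  0.13] [ 0.55 -0.24  0.14] [ 0.94 -0.33  0.04]
```

```bash
cat > pl.py <<'E'
from rch import *
H=.055;G=.029
def az(d):a=np.radians(d);return np.array([np.cos(a),np.sin(a),0])
Z=np.array([0,0,1.])
def jugR(psi,th):
    u=az(psi);t=np.radians(th);x=np.cos(t)*u-np.sin(t)*Z;z=np.sin(t)*u+np.cos(t)*Z
    return R.from_matrix(np.c_[x,np.cross(z,x),z])
def toolpose(grip,JR,J2T):
    T=JR*J2T; return np.array(grip)+G*T.apply([0,0,1]),T
def lip2grip(lip,JR): return np.array(lip)-JR.apply([.0475,0,.115-H])
def j2t(rel,sg): # tool z at angle rel (deg) from lip in jug frame, y=sg*(z x zt)
    zt=az(rel);return rz(zt,sg*np.cross(Z,zt))
JAR=np.array([.664,-.009,.215])
def marg(q):return round(float(np.min(np.r_[q-lo,hi-q])),2)
E
cat > c3.py <<'E'
from pl import *
def chain(st,J2T,seq):
    q=np.array(st);out=[]
    for nm,g,psi,th in seq:
        P,T=toolpose(g,jugR(psi,th),J2T)
        c=[ik(P,T,q,.02)]+[ik(P,T,q+np.random.uniform(-.5,.5,7),.004) for _ in range(6)]
        c=[x for x in c if x[1]<2e-3 and x[2]<.01]
        if not c: out.append((nm,None));continue
        q1=min(c,key=lambda x:np.abs(x[0]-q).max()-2*min(.2,marg(x[0])))[0];q=q1;out.append((nm,np.round(q,2).tolist(),marg(q)))
    return out
def seq(m,psi0,psi,peg,paz):
    m=np.array(m);z=np.array([0,0,1]);u=az(psi0)
    l=JAR+[0,0,-.008]-.008*az(psi)
    s=[('pre',m-u*.08,psi0,0),('grasp',m,psi0,0),('lift',m+z*.15,psi0,0),('tilt45',m+z*.2,psi0,45)]
    for k in(1,2,3):
        s.append(('turn',m+z*.2+(lip2grip(l+z*.08,jugR(psi,75))-m-z*.2)*k/3,psi0+(psi-psi0)*k/3,45+10*k))
    for th in(80,95,115,135):s.append((f'pour{th}',lip2grip(l,jugR(psi,th)),psi,th))
    s+=[('up',lip2grip(l+z*.1,jugR(psi,135)),psi,135)]
    pg=np.array([*peg,.19+.004-H])
    for k in (1,2,3):s.append(('toPeg',lip2grip(l+z*.1,jugR(psi,135))*(1-k/3)+(pg+z*.16)*k/3,psi+(180+paz-psi)*k/3,135+15*k))
    s.append(('hang',pg,180+paz,180));return s
if __name__=='__main__':
    for sg in(1,-1):
      for psi in(150,):
        J=j2t(0,sg);P,T=toolpose((.57,-.385,.115),jugR(75,0),J)
        np.random.seed(2);c=[ik(P,T,mid+half*np.random.uniform(-.7,.7,7),.001) for _ in range(25)]
        c=[x[0] for x in c if x[1]<1e-3 and x[2]<.005];c.sort(key=lambda q:-marg(q))
        if not c:print(sg,'no');continue
        print(sg,psi)
        for o in chain(c[0],J,seq((.57,-.385,.115),75,psi,(.666,.162),3)):print(*o)
E
python3 c3.py
```

```text
1 150
pre None
grasp [1.03, 1.65, -0.64, 0.56, -0.61, 1.91, -2.59] 0.07
lift [1.05, 1.41, -0.54, 0.76, -0.78, 1.9, -2.63] 0.03
tilt45 [0.86, 0.98, -0.17, 0.98, -0.54, 1.6, -2.56] 0.1
turn [0.6, 0.96, -0.17, 0.9, -0.34, 1.67, -2.46] 0.2
turn [0.35, 0.96, -0.2, 0.82, -0.13, 1.69, -2.32] 0.34
turn [0.11, 0.97, -0.21, 0.74, 0.04, 1.66, -2.12] 0.43
pour80 [0.12, 0.95, -0.24, 0.99, 0.1, 1.36, -2.15] 0.51
pour95 [0.18, 0.81, -0.43, 1.31, 0.42, 1.03, -2.42] 0.24
pour115 [-0.15, 0.65, 0.03, 1.7, 0.53, 0.5, -2.66] 0.0
pour135 None
up [-0.77, 0.6, 0.82, 1.93, 0.38, 0.15, -2.64] 0.02
toPeg None
toPeg None
toPeg None
hang None
-1 150
pre None
grasp [1.11, 1.74, -1.18, 0.55, -0.15, 1.87, 0.36] 0.22
lift [1.18, 1.55, -1.24, 0.74, -0.22, 1.78, 0.21] 0.23
tilt45 [1.14, 1.13, -1.09, 0.95, 0.16, 1.55, 0.11] 0.38
turn [0.87, 1.12, -1.13, 0.87, 0.35, 1.72, 0.23] 0.34
turn [0.58, 1.1, -1.11, 0.8, 0.53, 1.81, 0.44] 0.28
turn [0.32, 1.09, -1.09, 0.72, 0.71, 1.83, 0.71] 0.26
pour80 [0.4, 1.13, -1.18, 0.97, 0.85, 1.62, 0.58] 0.29
pour95 [0.45, 1.02, -1.19, 1.29, 1.01, 1.38, 0.36] 0.28
pour115 [0.4, 0.83, -1.02, 1.67, 1.27, 1.07, -0.04] 0.45
pour135 [0.4, 0.94, -1.27, 1.98, 1.79, 1.44, -0.55] 0.2
up [0.42, 0.73, -1.24, 1.87, 1.59, 1.31, -0.36] 0.23
toPeg [0.22, 0.75, -1.05, 2.14, 2.0, 1.35, -0.74] 0.42
toPeg [0.02, 0.9, -0.85, 2.33, 2.39, 1.66, -1.03] 0.23
toPeg [-0.15, 1.11, -0.6, 2.39, 2.77, 2.02, -1.18] 0.07
hang [-0.43, 1.41, -0.11, 2.26, 2.68, 2.09, -1.7] 0.0
```

```bash
cat > tab.py <<'E'
from pl import *
from multiprocessing import Pool
def bst(a):
    P,zz,sg,n=a;np.random.seed(3);zz=np.array(zz)
    y=sg*np.cross(Z,zz);T=rz(zz,y);b=(-1,None)
    for k in range(n):
        q,e,an=ik(np.array(P)+G*zz,T,mid+half*np.random.uniform(-.8,.8,7),.001)
        if e<1e-3 and an<5e-3 and marg(q)>b[0]:b=(marg(q),q)
    return b
if __name__=='__main__':
    J=[];c=np.cos(.7);sn=np.sin(.7)
    for nm,P,azs in[('j1',(.621,-.2665,.12),range(-45,76,15)),('j2',(.662,-.163,.12),range(-45,1,9)),('j3',(.57,-.385,.12),range(-45,76,15)),('p1',(.666,.162,.139),(0,8,16)),('p2',(.616,.269,.139),(0,8,16,24)),('p3',(.568,.382,.139),(-30,0))]:
        for a in azs:
            for sg in(1,-1):
                J.append((nm,a,sg,(P,az(a),sg,16)))
                if nm[0]=='j':
                    d=az(a)*c-Z*sn;J.append((nm+'e',a,sg,(np.array(P)-.06*d,d,sg,16)))
    with Pool() as p:o=p.map(bst,[j[3] for j in J],chunksize=2)
    for j,b in zip(J,o):print(*j[:3],b[0],None if b[1] is None else np.round(b[1],2).tolist())
E
time python3 tab.py
```

```text
j1 -45 1 0.37 [-0.21, 1.49, 0.31, 2.19, 2.23, 1.64, -2.18]
j1e -45 1 0.29 [0.6, 1.07, -0.96, 2.27, 2.14, 1.48, -0.98]
j1 -45 -1 0.36 [-0.4, 1.61, 0.6, 2.2, 2.24, 1.38, 0.71]
j1e -45 -1 0.28 [0.37, 0.93, -0.52, 2.28, 2.22, 1.18, 1.9]
j1 -30 1 0.15 [0.92, 1.83, -1.12, 2.24, 3.57, 1.94, -0.18]
j1e -30 1 0.21 [0.8, 1.13, -1.07, 2.35, 2.37, 1.41, -0.73]
j1 -30 -1 0.27 [-0.36, 1.8, 0.82, 2.29, 2.46, 1.63, 0.35]
j1e -30 -1 0.19 [0.38, 0.9, -0.29, 2.37, 2.69, 1.06, 1.77]
j1 -15 1 0.3 [1.1, 1.78, -1.04, 2.24, 3.66, 1.52, -0.27]
j1e -15 1 0.22 [1.04, 1.2, -1.2, 2.34, 2.51, 1.19, -0.37]
j1 -15 -1 0.06 [-0.26, 2.02, 1.1, 2.29, 2.51, 1.89, 0.02]
j1e -15 -1 0.19 [0.63, 0.91, -0.39, 2.37, 3.01, 0.97, 1.96]
j1 0 1 0.26 [0.84, 1.44, -0.34, 2.16, 3.88, 1.66, -1.02]
j1e 0 1 0.31 [1.18, 1.16, -1.12, 2.25, 2.64, 0.75, -0.18]
j1 0 -1 0.16 [0.61, 1.43, -0.01, 2.17, 3.79, 1.93, 1.85]
j1e 0 -1 0.3 [0.92, 0.94, -0.58, 2.26, 3.25, 0.69, 2.19]
j1 15 1 0.08 [0.57, 1.42, 0.24, 2.01, 4.06, 1.93, -1.5]
j1e 15 1 0.28 [1.12, 1.0, -0.75, 2.1, 3.56, 0.32, -0.93]
j1 15 -1 0.02 [0.68, 1.39, 0.07, 2.01, 4.12, 1.77, 1.74]

[... 4855 characters left out ...]
2, 0.17, 2.21, 2.22, 1.73, -2.06]
p2 0 -1 0.35 [-1.0, 1.43, 0.25, 2.21, 2.21, 1.66, 1.03]
p2 8 1 0.19 [-0.87, 1.44, 0.16, 2.27, 2.4, 1.9, -2.07]
p2 8 -1 0.28 [-1.12, 1.58, 0.56, 2.28, 2.35, 1.6, 0.69]
p2 16 1 0.03 [-0.76, 1.46, 0.16, 2.31, 2.62, 2.06, -2.01]
p2 16 -1 0.23 [-1.19, 1.79, 0.87, 2.33, 2.48, 1.61, 0.31]
p2 24 1 0.22 [0.23, 1.86, -1.21, 2.28, 3.59, 1.7, -0.07]
p2 24 -1 0.18 [-1.13, 1.9, 1.0, 2.34, 2.53, 1.77, 0.15]
p3 -30 1 0.65 [-1.23, 1.35, 0.16, 1.62, 1.4, 1.44, -1.38]
p3 -30 -1 0.66 [-1.4, 1.42, 0.48, 1.63, 1.21, 1.15, 1.82]
p3 0 1 0.49 [-1.24, 1.39, 0.24, 2.07, 2.0, 1.47, -1.95]
p3 0 -1 0.49 [-1.25, 1.39, 0.26, 2.07, 2.0, 1.46, 1.19]
real	2m14.778s
user	8m37.676s
sys	0m0.138s
```

```bash
cat > mv.py <<'E'
from pl import *
def entry(g,a,sg,p,back):
    d=az(a)*np.cos(p)-Z*np.sin(p);return np.array(g)+(G-back)*d,rz(d,sg*np.cross(Z,d))
E
python3 - <<'E'
from mv import *
P,T=entry((.57,-.385,.12),60,-1,.7,.13);print(rel(P,T),P)
print(rel((.45,-.3,.33),None))
E
```

```text
([-0.895, 0.524, 1.942], [-0.0496, -0.4429, 0.012]) [ 0.53137547 -0.45189965  0.18506599]
([0.0, 0.0, 0.0], [0.0309, -0.291, -0.1334])
```

>>> jog_arm(
  turn=[
    [0, 0, 0],
    [0, 0, 0.2],
    [0, 0, 0.4],
    [-0.1, 0.05, 0.6],
    [-0.2, 0.1, 0.8],
    [-0.3, 0.17, 1.0],
    [-0.4, 0.23, 1.2],
    [-0.5, 0.3, 1.4],
    [-0.65, 0.38, 1.6],
    [-0.8, 0.46, 1.8],
    [-0.895, 0.524, 1.942],
    [-0.895, 0.524, 1.942],
    [-0.895, 0.524, 1.942],
    [-0.895, 0.524, 1.942],
    [-0.895, 0.524, 1.942],
    [-0.895, 0.524, 1.942],
    [-0.895, 0.524, 1.942],
    [-0.895, 0.524, 1.942],
    [-0.895, 0.524, 1.942],
  ],
  translation=[
    [0, 0, -0.06],
    [0.01, -0.05, -0.1],
    [0.02, -0.1, -0.13],
    [0.03, -0.15, -0.14],
    [0.03, -0.2, -0.14],
    [0.03, -0.25, -0.14],
    [0.03, -0.3, -0.14],
    [0.03, -0.34, -0.14],
    [0.02, -0.38, -0.14],
    [0, -0.42, -0.14],
    [-0.03, -0.443, -0.13],
    [-0.05, -0.443, -0.12],
    [-0.05, -0.443, -0.12],
    [-0.05, -0.443, -0.1],
    [-0.05, -0.443, -0.08],
    [-0.05, -0.443, -0.06],
    [-0.05, -0.443, -0.04],
    [-0.05, -0.443, -0.04],
    [-0.05, -0.443, -0.04],
  ],
  grip=[0, 0, 0, 0, 0, 0, 0, 0, 0, 0, 0, 0, 0, 0, 0, 0, 0, 0, 0],
)

```text
clock: 16.75
tool_pos: [0.5305, -0.4522, 0.2346]
eef_rot: [0.786, 0.453, 0.363, -0.212]
contact_force: [0.3, 0.1, -0.2]
opening: 1.0
finger_force: 0.0
```

```bash
cat > look.py <<'E'
from mv import *
import sys
s_=log();print('q',np.round(s_['q'],2),'m',marg(s_['q']),'tcp',np.round(s_['tool_pos'],4),'z',np.round(R.from_quat(s_['eef_rot']).as_matrix()[:,2],3),'y',np.round(R.from_quat(s_['eef_rot']).as_matrix()[:,1],3),'op',round(s_['opening'],3),'f',round(s_['finger_force'],1),'cf',np.round(s_['contact_force'],1),'t',s_['clock'],'fkerr',np.round(fk(s_['q'])[0]-s_['tool_pos'],4))
def show(cam,names,f=None):
    snap(cam,f)
    for n in names:print(cam,n,[(np.round(d['position'],3).tolist(),round(d['p'],2)) for d in models.place_of(cam,n)[:2]])
E
python3 - <<'E'
from look import *
show('wrist',['jug3_mid','jug3_lip'],'w5.png')
P,T=entry((.57,-.385,.12),60,-1,.7,.06);print(rel(P,T))
P,T=entry((.57,-.385,.12),60,-1,.7,0);print(rel(P,T))
E
```

```text
q [ 1.    1.05 -0.06  1.05 -0.71  1.51  0.65] m 0.29 tcp [ 0.5305 -0.4522  0.2346] z [ 0.378  0.662 -0.647] y [ 0.866 -0.499 -0.004] op 1.0 f 0.0 cf [ 0.3  0.1 -0.2] t 16.75 fkerr [0.0008 0.0009 0.0008]
wrist jug3_mid [([0.568, -0.381, 0.112], 0.78)]
wrist jug3_lip [([0.581, -0.34, 0.178], 0.86)]
([-0.003, 0.005, -0.002], [-0.0371, 0.0009, 0.103])
([-0.003, 0.005, -0.002], [-0.0369, 0.0011, 0.163])
```

```bash
python3 - <<'E'
from mv import *
for p in[(366,118),(462,128),(372,100),(462,110)]:print(p,np.round(atz('top',*p,.02),3),np.round(atz('top',*p,.12),3))
g=(.569,-.384,.12)
for p,b in[(.7,.06),(.7,0),(.5,0),(.35,0),(.2,0),(0.05,0),(0,0)]:
    P,T=entry(g,60,-1,p,b);print(p,b,*rel(P,T))
E
```

```text
(366, 118) [ 0.777 -0.267  0.02 ] [ 0.743 -0.247  0.12 ]
(462, 128) [ 0.758 -0.542  0.02 ] [ 0.725 -0.5    0.12 ]
(372, 100) [ 0.83  -0.285  0.02 ] [ 0.792 -0.263  0.12 ]
(462, 110) [ 0.812 -0.546  0.02 ] [ 0.774 -0.503  0.12 ]
0.7 0.06 [-0.003, 0.005, -0.002] [-0.0369, -0.0004, 0.1033]
0.7 0 [-0.003, 0.005, -0.002] [-0.0366, -0.0003, 0.1633]
0.5 0 [-0.002, 0.205, -0.003] [-0.0309, -0.0003, 0.1627]
0.35 0 [-0.002, 0.355, -0.003] [-0.0267, -0.0003, 0.1615]
0.2 0 [-0.002, 0.505, -0.003] [-0.0227, -0.0003, 0.1597]
0.05 0 [-0.002, 0.655, -0.003] [-0.0191, -0.0003, 0.1573]
0 0 [-0.002, 0.705, -0.003] [-0.018, -0.0003, 0.1564]
```

>>> jog_arm(
  turn=[
    [0, 0, 0],
    [0, 0, 0],
    [0, 0, 0],
    [0, 0, 0],
    [0, 0.1, 0],
    [0, 0.205, 0],
    [0, 0.355, 0],
    [0, 0.505, 0],
    [0, 0.655, 0],
    [0, 0.705, 0],
    [0, 0.705, 0],
    [0, 0.705, 0],
  ],
  translation=[
    [-0.037, 0, 0.05],
    [-0.037, 0, 0.1],
    [-0.037, 0, 0.14],
    [-0.037, 0, 0.163],
    [-0.034, 0, 0.163],
    [-0.031, 0, 0.1627],
    [-0.0267, 0, 0.1615],
    [-0.0227, 0, 0.1597],
    [-0.019, 0, 0.1573],
    [-0.018, 0, 0.1564],
    [-0.018, 0, 0.1564],
    [-0.018, 0, 0.1564],
  ],
  grip=[0, 0, 0, 0, 0, 0, 0, 0, 0, 0, 0, 0],
)

```text
clock: 18.4
tool_pos: [0.5842, -0.3587, 0.1207]
eef_rot: [0.613, 0.353, 0.611, -0.354]
contact_force: [-0.1, -0.2, 0.5]
opening: 0.999
finger_force: 0.0
```

```bash
python3 - <<'E'
from look import *
show('wrist',['jug3_mid','jug3_lip'],'w6.png')
show('scene',['jug3_mid'])
E
```

```text
q [ 1.09  1.5  -0.38  0.99 -0.93  1.63  0.83] m 0.07 tcp [ 0.5842 -0.3587  0.1207] z [ 0.499  0.866 -0.001] y [ 0.866 -0.499 -0.003] op 0.999 f 0.0 cf [-0.1 -0.2  0.5] t 18.4 fkerr [ 0.     -0.0003  0.0001]
wrist jug3_mid []
wrist jug3_lip [([0.586, -0.339, 0.174], 0.7)]
scene jug3_mid [([0.57, -0.385, 0.109], 0.81), ([0.567, 0.378, 0.19], 0.17)]
```

>>> jog_arm(
  turn=[
    [0, 0, 0],
    [0, 0, 0],
    [0, 0, 0],
    [0, 0, 0],
    [0, 0, 0],
    [0, 0, 0],
    [0, 0, 0],
    [0, 0, 0],
    [0, 0, 0],
    [0, 0, 0],
    [0, 0, 0],
    [0, 0, 0],
    [0, 0, 0],
  ],
  translation=[
    [0, 0, 0],
    [0, 0, 0],
    [0, 0, 0],
    [0, 0, 0],
    [0, 0, 0],
    [0, 0, 0],
    [0.005, 0, 0],
    [0.02, 0, 0],
    [0.045, 0, 0],
    [0.075, 0, 0],
    [0.11, 0, 0],
    [0.13, 0, 0],
    [0.13, 0, 0],
  ],
  grip=[0.5, 0.5, 0.5, 0.5, 0.5, 0.5, 0.5, 0.5, 0.5, 0.5, 0.5, 0.5, 0.5],
  force=35,
)

```text
clock: 20.27
tool_pos: [0.5841, -0.3594, 0.2509]
eef_rot: [0.613, 0.353, 0.612, -0.354]
contact_force: [-0.3, 0.3, -2.8]
opening: 0.686
finger_force: 34.5
```

```bash
cat > plan.py <<'E'
from look import *
def hold(jr_psi, th=0):
    """J2T of the jug held now, lip heading jr_psi deg at tilt th"""
    return jugR(jr_psi,th).inv()*R.from_quat(r.get_state()['eef_rot'])
def run(J2T,seq,q=None):
    """seq of (grip,psi,tilt): print rel rows from now and predicted margin"""
    q=np.array(r.get_state()['q']) if q is None else q
    for g,psi,th in seq:
        P,T=toolpose(g,jugR(psi,th),J2T);w,t=rel(P,T);o=ik(P,T,q,.02);q=o[0]
        print(th,psi,w,t,'|',np.round(P,3),marg(q),round(o[1]*1e3,1),np.round(q,2))
E
sed -i 's/^H=.055/H=.060/' pl.py
python3 - <<'E'
from plan import *
show('scene',['jug3_mid','jug3_lip']);show('top',['jug3_mid','jug3_lip'])
J=hold(74);l=JAR+[0,0,-.008]
g0=np.array(r.get_state()['tool_pos'])-G*R.from_quat(r.get_state()['eef_rot']).apply([0,0,1])
psi=150
gt=lip2grip(l+Z*.09-.008*az(psi),jugR(psi,75));n=8
seq=[(g0+(gt-g0)*k/n+Z*.08*np.sin(np.pi*k/n),74+(psi-74)*max(0,k-3)/(n-3),min(75,15*k)) for k in range(1,n+1)]
run(J,seq)
E
```

```text
q [ 1.12  1.31 -0.44  1.11 -0.95  1.61  0.73] m 0.05 tcp [ 0.5841 -0.3594  0.2509] z [ 0.5    0.866 -0.   ] y [ 0.866 -0.5   -0.002] op 0.686 f 34.5 cf [-0.3  0.3 -2.8] t 20.275 fkerr [ 0.     -0.0002  0.0001]
scene jug3_mid [([0.571, -0.386, 0.242], 0.56), ([0.624, -0.263, 0.111], 0.47)]
scene jug3_lip [([0.583, -0.342, 0.306], 0.67)]
top jug3_mid [([0.57, -0.386, 0.238], 0.62), ([0.675, -0.163, 0.07], 0.21)]
top jug3_lip [([0.588, -0.341, 0.309], 0.92), ([0.571, -0.386, 0.237], 0.68)]
15 74.0 [-0.002, -0.254, -0.063] [0.0334, -0.004, 0.0456] | [ 0.603 -0.317  0.281] 0.1 0.0 [ 1.05  1.11 -0.39  1.26 -0.9   1.42  0.76]
30 74.0 [-0.004, -0.508, -0.126] [0.0626, -0.0075, 0.0895] | [ 0.622 -0.278  0.31 ] 0.16 0.0 [ 0.94  0.91 -0.33  1.37 -0.84  1.25  0.71]
45 74.0 [-0.006, -0.762, -0.189] [0.0842, -0.0105, 0.1317] | [ 0.641 -0.24   0.332] 0.25 0.0 [ 0.78  0.75 -0.25  1.43 -0.75  1.1   0.61]
60 89.2 [0.234, -0.978, -0.385] [0.0958, -0.0173, 0.1729] | [ 0.656 -0.201  0.344] 0.5 0.0 [ 0.59  0.71 -0.18  1.31 -0.5   1.17  0.57]
75 104.4 [0.444, -1.158, -0.644] [0.097, -0.0206, 0.2138] | [ 0.673 -0.164  0.345] 0.71 0.0 [ 0.41  0.67 -0.14  1.28 -0.29  1.14  0.63]
75 119.6 [0.669, -1.079, -0.801] [0.0896, -0.0272, 0.2599] | [ 0.69  -0.12   0.338] 0.76 0.0 [ 0.37  0.73 -0.2   1.17 -0.24  1.25  0.77]
75 134.8 [0.894, -0.982, -0.953] [0.0737, -0.0334, 0.3053] | [ 0.708 -0.078  0.322] 0.74 0.0 [ 0.31  0.81 -0.25  1.05 -0.18  1.35  0.92]
75 150.0 [1.116, -0.869, -1.098] [0.0531, -0.0393, 0.3501] | [ 0.725 -0.036  0.301] 0.63 0.0 [ 0.24  0.89 -0.29  0.92 -0.12  1.46  1.07]
```

>>> jog_arm(
  turn=[
    [0, -0.127, -0.03],
    [0, -0.254, -0.063],
    [0, -0.38, -0.095],
    [-0.004, -0.508, -0.126],
    [-0.005, -0.635, -0.157],
    [-0.006, -0.762, -0.189],
    [0.11, -0.87, -0.287],
    [0.234, -0.978, -0.385],
    [0.34, -1.07, -0.51],
    [0.444, -1.158, -0.644],
    [0.556, -1.12, -0.72],
    [0.669, -1.079, -0.801],
    [0.78, -1.03, -0.877],
    [0.894, -0.982, -0.953],
    [1.0, -0.926, -1.025],
    [1.116, -0.869, -1.098],
    [1.116, -0.869, -1.098],
    [1.116, -0.869, -1.098],
    [1.116, -0.869, -1.098],
  ],
  translation=[
    [0.017, -0.002, 0.023],
    [0.0334, -0.004, 0.0456],
    [0.048, -0.006, 0.068],
    [0.0626, -0.0075, 0.0895],
    [0.073, -0.009, 0.11],
    [0.0842, -0.0105, 0.1317],
    [0.09, -0.014, 0.152],
    [0.0958, -0.0173, 0.1729],
    [0.097, -0.019, 0.193],
    [0.097, -0.0206, 0.2138],
    [0.093, -0.024, 0.237],
    [0.0896, -0.0272, 0.2599],
    [0.082, -0.03, 0.283],
    [0.0737, -0.0334, 0.3053],
    [0.063, -0.036, 0.328],
    [0.0531, -0.0393, 0.3501],
    [0.0531, -0.0393, 0.3501],
    [0.0531, -0.0393, 0.3501],
    [0.0531, -0.0393, 0.3501],
  ],
  grip=[0.5, 0.5, 0.5, 0.5, 0.5, 0.5, 0.5, 0.5, 0.5, 0.5, 0.5, 0.5, 0.5, 0.5, 0.5, 0.5, 0.5, 0.5, 0.5],
)

```text
clock: 22.95
tool_pos: [0.7247, -0.038, 0.3033]
eef_rot: [0.275, 0.945, 0.149, -0.094]
contact_force: [0.3, -0.3, -1.8]
opening: 0.688
finger_force: 34.6
```

```bash
python3 - <<'E'
from plan import *
show('scene',['jug3_mid','jug3_lip','jar_mouth'],'s7.png');show('top',['jug3_mid','jug3_lip','jar_mouth'])
J=jugR(74,0).inv()*R.from_quat([.613,.353,.612,-.354])
T=R.from_quat(r.get_state()['eef_rot']);jr=T*J.inv()
g=r.get_state()['tool_pos']-G*T.apply([0,0,1]);print('pred lip',g+jr.apply([.0475,0,.115-H]),'pred mid',g-jr.apply([0,0,H-.05]))
E
```

```text
q [ 0.24  0.89 -0.3   0.92 -0.1   1.47  1.06] m 0.62 tcp [ 0.7247 -0.038   0.3033] z [-0.096  0.333 -0.938] y [0.548 0.804 0.23 ] op 0.688 f 34.6 cf [ 0.3 -0.3 -1.8] t 22.95 fkerr [-0.      0.0001 -0.0001]
scene jug3_mid []
scene jug3_lip [([0.653, -0.212, 0.181], 0.57)]
scene jar_mouth [([0.663, -0.008, 0.215], 0.89)]
top jug3_mid [([0.739, -0.049, 0.329], 0.57)]
top jug3_lip []
top jar_mouth [([0.664, -0.008, 0.217], 0.65)]
pred lip [ 0.67112454 -0.01314841  0.2985359 ] pred mid [ 0.73603259 -0.05097258  0.32747595]
```

```bash
cat >> plan.py <<'E'
def pour(J,psi,ths,dz=0,up=0):
    run(J,[(lip2grip(JAR+Z*(-.009+up)-.008*az(psi),jugR(psi,t)),psi,t) for t in ths])
E
python3 - <<'E'
from plan import *
J=jugR(74,0).inv()*R.from_quat([.613,.353,.612,-.354])
pour(J,150,[75],up=.045);pour(J,150,[80,90,100,115,135])
E
```

```text
q [ 0.24  0.89 -0.3   0.92 -0.1   1.47  1.06] m 0.62 tcp [ 0.7249 -0.0364  0.3029] z [-0.097  0.334 -0.938] y [0.546 0.806 0.231] op 0.693 f 34.6 cf [-0.7  0.  -2.9] t 23.35 fkerr [ 0.      0.0001 -0.0001]
75 150 [-0.001, -0.0, -0.006] [-0.0121, -0.0107, 0.0446] | [ 0.725 -0.036  0.255] 0.73 0.0 [ 0.25  0.92 -0.3   1.   -0.1   1.36  1.09]
80 150 [-0.002, -0.085, -0.027] [-0.0219, -0.0199, 0.0822] | [ 0.724 -0.036  0.216] 0.93 0.0 [ 0.25  0.9  -0.3   1.16 -0.07  1.15  1.11]
90 150 [-0.003, -0.254, -0.069] [-0.0169, -0.0178, 0.0736] | [ 0.722 -0.034  0.225] 0.85 0.0 [ 0.22  0.8  -0.28  1.36 -0.02  0.89  1.09]
100 150 [-0.003, -0.424, -0.111] [-0.0104, -0.016, 0.066] | [ 0.718 -0.032  0.235] 0.59 0.0 [ 0.17  0.71 -0.24  1.55  0.04  0.63  1.05]
115 150 [-0.005, -0.678, -0.174] [0.0016, -0.0138, 0.0569] | [ 0.711 -0.028  0.247] 0.17 0.0 [-0.02  0.62 -0.02  1.82  0.1   0.21  0.98]
135 150 [-0.006, -1.016, -0.258] [0.0206, -0.0122, 0.0499] | [ 0.696 -0.02   0.259] 0.44 0.1 [ 0.38  0.74 -0.88  2.12  2.06  0.87 -0.83]
```

```bash
python3 - <<'E'
from plan import *
J=jugR(74,0).inv()*R.from_quat([.613,.353,.612,-.354])
for psi in(90,110,75):
    print(psi);pour(J,psi,[75],up=.06);pour(J,psi,[80,90,100,115,135])
E
```

```text
q [ 0.24  0.89 -0.3   0.92 -0.1   1.47  1.06] m 0.62 tcp [ 0.7249 -0.0364  0.3029] z [-0.097  0.334 -0.938] y [0.546 0.806 0.231] op 0.693 f 34.6 cf [-0.7  0.  -2.9] t 23.35 fkerr [ 0.      0.     -0.0001]
90
75 90 [-0.273, -0.243, 0.976] [0.0174, -0.0681, 0.0227] | [ 0.671 -0.075  0.27 ] 0.58 0.0 [ 0.2   0.64 -0.02  1.59 -0.42  0.76  0.44]
80 90 [-0.229, -0.323, 0.968] [0.0034, -0.0803, 0.0744] | [ 0.671 -0.075  0.216] 0.56 0.0 [ 0.12  0.69  0.04  1.67 -0.41  0.6   0.45]
90 90 [-0.14, -0.481, 0.947] [0.0072, -0.076, 0.066] | [ 0.671 -0.072  0.225] 0.53 0.0 [-0.09  0.67  0.23  1.69 -0.3   0.57  0.31]
100 90 [-0.05, -0.638, 0.922] [0.0117, -0.0705, 0.0587] | [ 0.671 -0.068  0.235] 0.51 0.0 [-0.3   0.69  0.43  1.7  -0.18  0.55  0.17]
115 90 [0.088, -0.87, 0.873] [0.0193, -0.0603, 0.0504] | [ 0.671 -0.059  0.247] 0.52 0.0 [-0.59  0.78  0.71  1.71 -0.05  0.56 -0.01]
135 90 [0.276, -1.174, 0.79] [0.0305, -0.0443, 0.0448] | [ 0.671 -0.042  0.259] 0.53 0.0 [-0.85  1.    0.98  1.69  0.07  0.62 -0.17]
110
75 110 [-0.182, -0.162, 0.649] [0.0021, -0.0508, 0.0227] | [ 0.693 -0.069  0.27 ] 0.69 0
[... 826 characters left out ...]
59  0.1   1.72 -0.5   0.62  0.26]
80 75 [-0.286, -0.38, 1.217] [0.018, -0.0893, 0.0762] | [ 0.654 -0.074  0.216] 0.47 0.0 [ 0.01  0.66  0.18  1.77 -0.52  0.51  0.27]
90 75 [-0.174, -0.53, 1.203] [0.0212, -0.0847, 0.0677] | [ 0.654 -0.072  0.225] 0.51 0.0 [-0.22  0.67  0.4   1.74 -0.38  0.55  0.11]
100 75 [-0.061, -0.678, 1.183] [0.0247, -0.0787, 0.0603] | [ 0.656 -0.068  0.235] 0.58 0.0 [-0.42  0.72  0.59  1.7  -0.26  0.62 -0.03]
115 75 [0.111, -0.897, 1.139] [0.0302, -0.0675, 0.0516] | [ 0.658 -0.059  0.247] 0.7 0.0 [-0.63  0.85  0.81  1.63 -0.13  0.74 -0.18]
135 75 [0.346, -1.181, 1.058] [0.0375, -0.0497, 0.0454] | [ 0.662 -0.043  0.259] 0.53 0.0 [-0.8   1.05  0.98  1.5   0.01  0.93 -0.31]
```

>>> jog_arm(
  turn=[
    [-0.045, -0.04, 0.163],
    [-0.09, -0.08, 0.325],
    [-0.137, -0.12, 0.488],
    [-0.182, -0.162, 0.65],
    [-0.227, -0.2, 0.813],
    [-0.273, -0.243, 0.976],
    [-0.273, -0.243, 0.976],
    [-0.273, -0.243, 0.976],
    [-0.26, -0.27, 0.974],
    [-0.245, -0.3, 0.97],
    [-0.229, -0.323, 0.968],
    [-0.229, -0.323, 0.968],
    [-0.229, -0.323, 0.968],
  ],
  translation=[
    [0.003, -0.011, 0.004],
    [0.006, -0.022, 0.008],
    [0.009, -0.033, 0.012],
    [0.012, -0.045, 0.016],
    [0.015, -0.056, 0.02],
    [0.0174, -0.0681, 0.0227],
    [0.0174, -0.0681, 0.0227],
    [0.0174, -0.0681, 0.0227],
    [0.012, -0.072, 0.043],
    [0.007, -0.077, 0.062],
    [0.0034, -0.0803, 0.0744],
    [0.0034, -0.0803, 0.0744],
    [0.0034, -0.0803, 0.0744],
  ],
  grip=[0.5, 0.5, 0.5, 0.5, 0.5, 0.5, 0.5, 0.5, 0.5, 0.5, 0.5, 0.5, 0.5],
)

```text
clock: 24.98
tool_pos: [0.6718, -0.0748, 0.2159]
eef_rot: [0.707, 0.691, 0.147, 0.025]
contact_force: [-0.1, -0.1, -1.8]
opening: 0.688
finger_force: 34.6
```

```bash
python3 - <<'E'
from plan import *
J=jugR(74,0).inv()*R.from_quat([.613,.353,.612,-.354])
a=snap('scene')[:,:,::-1];b=snap('top')[:,:,::-1]
cv2.imwrite('pics/c8.png',np.hstack([cv2.resize(a[190:330,200:340],(400,400)),cv2.resize(b[90:190,220:320],(400,400))]))
pour(J,90,[80,86,90,94,98,104,112,124,135])
E
```

```text
q [ 0.17  0.69 -0.05  1.66 -0.31  0.59  0.35] m 0.55 tcp [ 0.6718 -0.0748  0.2159] z [ 0.243  0.168 -0.955] y [ 0.97  -0.044  0.239] op 0.688 f 34.6 cf [-0.1 -0.1 -1.8] t 24.975 fkerr [0.0001 0.     0.0001]
80 90 [0.001, 0.001, -0.0] [0.0005, -0.0007, 0.0005] | [ 0.671 -0.075  0.216] 0.55 0.0 [ 0.17  0.69 -0.05  1.67 -0.31  0.59  0.35]
86 90 [0.001, -0.101, -0.026] [0.0028, 0.0007, -0.005] | [ 0.671 -0.073  0.221] 0.53 0.0 [ 0.05  0.67  0.06  1.68 -0.24  0.57  0.27]
90 90 [0.001, -0.169, -0.043] [0.0047, 0.0016, -0.0085] | [ 0.671 -0.072  0.225] 0.52 0.0 [-0.04  0.66  0.14  1.69 -0.19  0.56  0.21]
94 90 [0.001, -0.237, -0.06] [0.0068, 0.0024, -0.0119] | [ 0.671 -0.071  0.229] 0.51 0.0 [-0.12  0.66  0.22  1.69 -0.14  0.55  0.15]
98 90 [0.001, -0.304, -0.077] [0.0092, 0.0032, -0.0151] | [ 0.671 -0.069  0.233] 0.51 0.0 [-0.21  0.67  0.3   1.7  -0.09  0.55  0.09]
104 90 [0.0, -0.406, -0.102] [0.0131, 0.0043, -0.0196] | [ 0.671 -0.066  0.238] 0.51 0.0 [-0.34  0.69  0.42  1.71 -0.02  0.55  0.01]
112 90 [-0.0, -0.541, -0.136] [0.0191, 0.0057, -0.025] | [ 0.671 -0.061  0.245] 0.52 0.0 [-0.49  0.73  0.57  1.71  0.05  0.56 -0.09]
124 90 [-0.001, -0.744, -0.187] [0.0294, 0.0072, -0.0313] | [ 0.671 -0.052  0.253] 0.55 0.0 [-0.69  0.83  0.76  1.7   0.15  0.59 -0.21]
135 90 [-0.001, -0.931, -0.233] [0.0398, 0.0082, -0.0353] | [ 0.671 -0.042  0.259] 0.6 0.0 [-0.82  0.96  0.89  1.68  0.21  0.64 -0.3 ]
```

>>> jog_arm(
  turn=[
    [0, -0.05, -0.013],
    [0, -0.101, -0.026],
    [0, -0.135, -0.034],
    [0, -0.169, -0.043],
    [0, -0.203, -0.051],
    [0, -0.237, -0.06],
    [0, -0.27, -0.068],
    [0, -0.304, -0.077],
    [0, -0.355, -0.09],
    [0, -0.406, -0.102],
    [0, -0.473, -0.119],
    [0, -0.541, -0.136],
    [0, -0.642, -0.161],
    [0, -0.744, -0.187],
    [0, -0.84, -0.21],
    [0, -0.931, -0.233],
    [0, -0.931, -0.233],
    [0, -0.931, -0.233],
    [0, -0.931, -0.233],
    [0, -0.931, -0.233],
  ],
  translation=[
    [0.0015, 0, -0.002],
    [0.0028, 0.0007, -0.005],
    [0.0037, 0.0011, -0.0068],
    [0.0047, 0.0016, -0.0085],
    [0.0057, 0.002, -0.0102],
    [0.0068, 0.0024, -0.0119],
    [0.008, 0.0028, -0.0135],
    [0.0092, 0.0032, -0.0151],
    [0.0111, 0.0037, -0.0174],
    [0.0131, 0.0043, -0.0196],
    [0.016, 0.005, -0.0224],
    [0.0191, 0.0057, -0.025],
    [0.024, 0.0065, -0.0283],
    [0.0294, 0.0072, -0.0313],
    [0.0346, 0.0077, -0.0335],
    [0.0398, 0.0082, -0.0353],
    [0.0398, 0.0082, -0.0353],
    [0.0398, 0.0082, -0.0353],
    [0.0398, 0.0082, -0.0353],
    [0.0398, 0.0082, -0.0353],
  ],
  grip=[0.5, 0.5, 0.5, 0.5, 0.5, 0.5, 0.5, 0.5, 0.5, 0.5, 0.5, 0.5, 0.5, 0.5, 0.5, 0.5, 0.5, 0.5, 0.5, 0.5],
)

```text
clock: 27.58
tool_pos: [0.6705, -0.0428, 0.2587]
eef_rot: [0.617, 0.68, -0.189, 0.348]
contact_force: [0.2, -0.2, -1.6]
opening: 0.691
finger_force: 34.6
```

```bash
python3 - <<'E'
from plan import *
show('scene',['bead1','lid_knob','jug3_lip'],'s9.png');print(len(models.place_of('scene','bead1')),[(np.round(d['position'],3).tolist(),round(d['p'],2)) for d in models.place_of('scene','bead1')])
a=cv2.imread('pics/s9.png')[190:330,200:340];cv2.imwrite('pics/c9.png',cv2.resize(a,(560,560)))
J=jugR(74,0).inv()*R.from_quat([.613,.353,.612,-.354])
pour(J,90,[135],up=.08)
psi=90;g0=lip2grip(JAR+Z*.08,jugR(90,135));
for peg,paz in[((.666,.162),3)]:
    pg=np.array([*peg,.194-H]);n=6
    run(J,[(g0+(pg+Z*.15-g0)*k/n,90+(93)*k/n,135+min(45,10*k)) for k in range(1,n+1)]+[(pg,183,180)])
E
```

```text
q [-0.81  0.95  0.87  1.68  0.23  0.64 -0.32] m 0.6 tcp [ 0.6705 -0.0428  0.2587] z [ 0.24  -0.686 -0.687] y [0.971 0.168 0.172] op 0.691 f 34.6 cf [ 0.2 -0.2 -1.6] t 27.575 fkerr [-0.0003 -0.0001  0.0002]
scene bead1 []
scene lid_knob [([0.481, -0.007, 0.037], 0.51)]
scene jug3_lip [([0.665, -0.011, 0.208], 0.76)]
0 []
135 90 [-0.002, -0.001, 0.001] [-0.0575, 0.0141, -0.0548] | [ 0.671 -0.042  0.339] 0.61 0.0 [-0.83  0.84  0.9   1.61  0.25  0.79 -0.25]
145 105.5 [-0.209, -0.127, -0.21] [-0.0305, 0.0262, -0.0779] | [ 0.677 -0.005  0.337] 0.46 0.0 [-1.01  0.92  1.03  1.79  0.41  0.5  -0.27]
155 121.0 [-0.447, -0.255, -0.384] [-0.0014, 0.0363, -0.0913] | [0.684 0.026 0.328] 0.0 0.1 [-1.16  1.13  1.28  2.01  0.55  0.04 -0.37]
165 136.5 [-0.713, -0.38, -0.516] [0.0293, 0.046, -0.1068] | [0.69  0.06  0.318] 0.36 0.0 [-0.92  0.88  0.56  2.2   2.11  0.89 -1.75]
175 152.0 [-1.002, -0.496, -0.603] [0.0612, 0.0543, -0.1244] | [0.693 0.096 0.309] 0.2 0.0 [-0.84  1.03  0.48  2.36  2.43  1.34 -2.02]
180 167.5 [-1.28, -0.511, -0.672] [0.0955, 0.0599, -0.1417] | [0.695 0.133 0.298] 0.12 0.0 [-0.73  1.16  0.48  2.44  2.69  1.74 -2.14]
180 183.0 [-1.533, -0.429, -0.76] [0.1316, 0.0629, -0.1578] | [0.694 0.17  0.284] 0.11 0.0 [-0.63  1.23  0.56  2.44  3.02  1.98 -2.15]
180 183 [-1.533, -0.429, -0.76] [0.2376, 0.0373, -0.0549] | [0.694 0.17  0.134] 0.0 0.0 [-0.63  1.55  0.47  2.29  2.81  2.09 -2.24]
```

```bash
cat > t.py <<'E'
from plan import *
J=jugR(74,0).inv()*R.from_quat([.613,.353,.612,-.354])
x=(jugR(180,180)*J).apply([0,0,1]);off=np.degrees(np.arctan2(x[1],x[0]));print('az at psi180',off)
g0=lip2grip(JAR+Z*.072-.008*az(90),jugR(90,135))
def mix(a,b,k):return np.array(a)+(np.array(b)-a)*k
pg=np.array([.666,.162,.194-H]);m=np.array([.62,.06,.36])
ps=180-off+1
seq=[(g0,90,135),(mix(g0,m,.33),90,150),(mix(g0,m,.66),90,165),(m,90,180)]+[(mix(m,pg+Z*.15,k/5),90+(ps-90)*k/5,180) for k in range(1,6)]+[(pg+Z*.07,ps,180),(pg+Z*.003,ps,180)]
run(J,seq)
E
python3 t.py
```

```text
q [-0.82  0.95  0.87  1.68  0.23  0.64 -0.32] m 0.6 tcp [ 0.6706 -0.0416  0.2579] z [ 0.241 -0.686 -0.686] y [0.971 0.17  0.171] op 0.688 f 34.6 cf [-0.3  0.5 -1.4] t 27.875 fkerr [-0.0001 -0.      0.    ]
az at psi180 14.017798696806457
135 90 [-0.002, -0.001, 0.001] [-0.0582, 0.0143, -0.0555] | [ 0.671 -0.042  0.34 ] 0.61 0.0 [-0.83  0.84  0.9   1.61  0.25  0.79 -0.25]
150 90 [-0.002, -0.255, -0.062] [-0.0464, 0.0051, -0.0787] | [ 0.657 -0.02   0.346] 0.48 0.0 [-0.98  1.    1.03  1.63  0.35  0.83 -0.35]
165 90 [-0.002, -0.509, -0.125] [-0.0341, -0.0037, -0.1037] | [0.642 0.005 0.353] 0.39 0.0 [-1.08  1.18  1.12  1.63  0.42  0.9  -0.43]
180 90 [-0.003, -0.763, -0.189] [-0.0202, -0.0124, -0.1309] | [0.627 0.032 0.36 ] 0.33 0.0 [-1.14  1.35  1.18  1.63  0.49  0.98 -0.48]
180 105.39644026063871 [-0.257, -0.732, -0.29] [0.007, 0.0049, -0.1325] | [0.643 0.055 0.345] 0.25 0.0 [-1.25  1.42  1.26  1.83  0.61  0.61 -0.62]
180 120.79288052127741 [-0.512, -0.692, -0.389] [0.0355, 0.0215, -0.1356] | [0.659 0.08  0.33 ] 0.04 0.0 [-1.33  1.61  1.47  2.02  0.62  0.11 -0.7 ]
180 136.18932078191614 [-0.766, -0.643, -0.485] [0.065, 0.0369, -0.14] | [0.673 0.107 0.314] 0.37 0.0 [-1.19  1.24  0.87  2.19  2.01  0.84 -1.97]
180 151.58576104255482 [-1.019, -0.583, -0.578] [0.0953, 0.0508, -0.1456] | [0.685 0.134 0.299] 0.23 0.0 [-1.07  1.24  0.75  2.33  2.36  1.2  -2.25]
180 166.98220130319353 [-1.272, -0.514, -0.669] [0.126, 0.0628, -0.1521] | [0.695 0.163 0.284] 0.15 0.0 [-0.93  1.29  0.73  2.41  2.64  1.57 -2.39]
180 166.98220130319353 [-1.272, -0.514, -0.669] [0.1825, 0.0491, -0.0971] | [0.695 0.163 0.204] 0.22 0.0 [-0.92  1.46  0.65  2.34  2.52  1.62 -2.44]
180 166.98220130319353 [-1.272, -0.514, -0.669] [0.2299, 0.0377, -0.0511] | [0.695 0.163 0.137] 0.2 0.0 [-0.92  1.58  0.59  2.26  2.42  1.64 -2.46]
```

```bash
cat > sim.py <<'E'
from plan import *
def jac(q):
    p0,R0=fk(q);Jm=np.zeros((6,7))
    for i in range(7):
        d=q.copy();d[i]+=1e-5;p,Rr=fk(d);Jm[:3,i]=(p-p0)/1e-5;Jm[3:,i]=(Rr*R0.inv()).as_rotvec()/1e-5
    return p0,R0,Jm
def track(q,P,T,n=6):
    """min-norm following in small steps"""
    q=np.array(q,float)
    p0,R0=fk(q);w=(T*R0.inv()).as_rotvec()
    for k in range(1,n+1):
        Pt=p0+(np.array(P)-p0)*k/n;Tt=R.from_rotvec(w*k/n)*R0
        for _ in range(3):
            p,Rr,Jm=jac(q);e=np.r_[Pt-p,(Tt*Rr.inv()).as_rotvec()]
            act=np.ones(7,bool);
            for _ in range(3):
                Ja=Jm[:,act];dq=np.zeros(7);dq[act]=Ja.T@np.linalg.solve(Ja@Ja.T+1e-6*np.eye(6),e)
                bad=((q+dq<lo+.005)|(q+dq>hi-.005))&act
                if not bad.any():break
                act&=~bad
            q=np.clip(q+dq,lo+.004,hi-.004)
    p,Rr=fk(q);return q,np.linalg.norm(p-P),(T*Rr.inv()).magnitude()
E
cat > t2.py <<'E'
from sim import *
q0=np.array(r.get_state()['q'])
J=jugR(74,0).inv()*R.from_quat([.613,.353,.612,-.354])
g0=lip2grip(JAR+Z*.072-.008*az(90),jugR(90,135))
P,T=toolpose(g0,jugR(90,135),J);q1,*_=track(q0,P,T);print('lift',np.round(q1,2))
ps=180-14+1;pg=np.array([.666,.162,.194-H])
Ph,Th=toolpose(pg+Z*.12,jugR(ps,180),J)
for qh in([-.69,1.44,.21,2.25,2.46,1.88,-2.07],[-.5,1.2,.1,2.3,2.5,1.9,-2.0]):
    qh=ik(Ph,Th,np.array(qh),.01)[0];print('goal',np.round(qh,2),marg(qh))
    q=q1
    for k in range(1,9):
        qk=q1+(qh-q1)*k/8;P,T=fk(qk);q,e,a=track(q,P,T);jr=T*J.inv()
        print(k,np.round(q,2),marg(q),round(e*1e3,1),round(a,3),'tcp',np.round(P,2),'tz',np.round(T.apply([0,0,1]),2))
    for dz in(.06,.003):
        P,T=toolpose(pg+Z*dz,jugR(ps,180),J);q,e,a=track(q,P,T);print('hang',np.round(q,2),marg(q),round(e*1e3,1),round(a,3))
E
python3 t2.py
```

```text
q [-0.82  0.95  0.87  1.68  0.23  0.64 -0.32] m 0.6 tcp [ 0.6706 -0.0416  0.2579] z [ 0.241 -0.686 -0.686] y [0.971 0.17  0.171] op 0.688 f 34.6 cf [-0.3  0.5 -1.4] t 27.875 fkerr [-0.0001 -0.     -0.    ]
lift [-0.83  0.84  0.9   1.61  0.25  0.79 -0.25]
goal [-0.7   1.2   0.27  2.38  2.57  1.79 -2.01] 0.18
1 [-0.88  0.96  1.01  1.71  0.36  0.84 -0.29] 0.5 0.0 0.0 tcp [ 0.61 -0.1   0.34] tz [ 0.1  -0.85 -0.52]
2 [-0.93  1.11  1.13  1.81  0.49  0.8  -0.35] 0.38 0.0 0.0 tcp [ 0.58 -0.14  0.36] tz [ 0.06 -0.96 -0.27]
3 [-0.98  1.29  1.27  1.91  0.65  0.66 -0.47] 0.24 0.0 0.0 tcp [ 0.58 -0.15  0.4 ] tz [ 0.14 -0.99 -0.02]
4 [-1.02  1.54  1.48  2.01  0.83  0.37 -0.66] 0.03 0.0 0.0 tcp [ 0.61 -0.13  0.42] tz [ 0.32 -0.93  0.18]
5 [-1.05  1.63  1.47  2.1   1.78  0.36 -1.67] 0.04 0.0 0.0 tcp [ 0.66 -0.09  0.42] tz [ 0.56 -0.78  0.28]
6 [-1.05  1.54  1.23  2.2   2.19  0.79 -2.1 ] 0.28 0.0 0.0 tcp [ 0.7  -0.02  0.38] tz [ 0.79 -0.55  0.27]
7 [-1.04  1.5   1.06  2.3   2.44  1.15 -2.4 ] 0.26 0.0 0.0 tcp [0.71 0.07 0.32] tz [ 0.95 -0.28  0.16]
8 [-1.02  1.48  0.92  2.39  2.65  1.49 -2.65] 0.01 0.
[... 487 characters left out ...]
 0.0 0.0 tcp [ 0.58 -0.15  0.38] tz [ 0.13 -0.99 -0.04]
4 [-1.01  1.52  1.43  2.    0.85  0.39 -0.61] 0.08 0.0 0.0 tcp [ 0.61 -0.14  0.4 ] tz [ 0.32 -0.94  0.15]
5 [-1.04  1.63  1.45  2.1   1.81  0.34 -1.63] 0.06 0.0 0.0 tcp [ 0.66 -0.09  0.4 ] tz [ 0.56 -0.79  0.24]
6 [-1.04  1.52  1.19  2.2   2.2   0.78 -2.05] 0.32 0.0 0.0 tcp [ 0.7  -0.02  0.36] tz [ 0.79 -0.57  0.23]
7 [-1.03  1.49  1.03  2.3   2.44  1.15 -2.35] 0.26 0.0 0.0 tcp [0.72 0.07 0.31] tz [ 0.95 -0.29  0.13]
8 [-1.01  1.46  0.89  2.39  2.64  1.5  -2.61] 0.05 0.0 0.0 tcp [0.69 0.16 0.25] tz [1.   0.02 0.  ]
hang [-1.01  1.58  0.82  2.34  2.53  1.51 -2.64] 0.02 0.0 0.0
hang [-1.02  1.68  0.76  2.27  2.43  1.5  -2.64] 0.02 0.0 0.0
```

```bash
cat > srch.py <<'E'
from sim import *
from multiprocessing import Pool
def ok(P,zmin):return P[2]>zmin
def roll(a):
    q1,qv,qh,tail,zmin,nk=a;q=q1;mm=9;path=[]
    for A,B in((q1,qv),(qv,qh)):
        for k in range(1,nk+1):
            P,T=fk(A+(B-A)*k/nk)
            if not ok(P,zmin):return (-1,)
            q,e,an=track(q,P,T,3)
            if e>2e-3 or an>.02:return (-1,)
            m=marg(q);mm=min(mm,m,.25+.5*(q[5]-.5));path.append((P,T,q))
    for P,T in tail:
        q,e,an=track(q,P,T,3)
        if e>2e-3 or an>.02:return (-1,)
        mm=min(mm,marg(q));path.append((P,T,q))
    return (mm,qv,qh,path)
def search(q1,goals,tail,zmin=.3,N=120,nk=4,seed=0):
    np.random.seed(seed);jobs=[]
    for _ in range(N):
        qh=goals[np.random.randint(len(goals))];t=np.random.uniform(.3,.7)
        qv=np.clip(q1+(qh-q1)*t+np.random.normal(0,[.3,.25,.4,.25,.4,.4,.5]),lo+.1,hi-.1);jobs.append((q1,qv,qh,tail,zmin,nk))
    with Pool() as p:o=p.map(roll,jobs,chunksize=4)
    return max(o,key=lambda x:x[0])
def emit(path,J=None):
    for P,T,q in path:
        w,t=rel(P,T);print(np.round(w,2).tolist(),np.round(t,3).tolist(),'|',np.round(P,2),np.round(T.apply([0,0,1]),2),marg(q),np.round(q,1).tolist(), '' if J is None else np.round((T*J.inv()).apply([0,0,1]),2))
E
cat > t3.py <<'E'
from srch import *
if __name__=='__main__':
    q0=np.array(r.get_state()['q'])
    J=jugR(74,0).inv()*R.from_quat([.613,.353,.612,-.354])
    g0=lip2grip(JAR+Z*.072-.008*az(90),jugR(90,135))
    P,T=toolpose(g0,jugR(90,135),J);q1,*_=track(q0,P,T);emit([(P,T,q1)])
    ps=180-14+1;pg=np.array([.666,.162,.194-H])
    Ph,Th=toolpose(pg+Z*.14,jugR(ps,180),J)
    goals=[ik(Ph,Th,np.array(g),.01)[0] for g in([-.69,1.44,.21,2.25,2.46,1.88,-2.07],[-.5,1.2,.1,2.3,2.5,1.9,-2.0],[-.9,1.4,.5,2.3,2.5,1.6,-2.3])]
    tail=[toolpose(pg+Z*d,jugR(ps,180),J) for d in(.07,.003)]
    b=search(q1,goals,tail);print(b[0]);emit(b[3],J)
E
time python3 t3.py
```

```text
q [-0.82  0.95  0.87  1.68  0.23  0.64 -0.32] m 0.6 tcp [ 0.6706 -0.0416  0.2579] z [ 0.241 -0.686 -0.686] y [0.971 0.17  0.171] op 0.688 f 34.6 cf [-0.3  0.5 -1.4] t 27.875 fkerr [-0.0001 -0.     -0.    ]
[-0.0, -0.0, 0.0] [-0.058, 0.014, -0.056] | [ 0.67 -0.04  0.34] [ 0.24 -0.69 -0.69] 0.61 [-0.8, 0.8, 0.9, 1.6, 0.3, 0.8, -0.2] 
-1Traceback (most recent call last):
  File "t3.py", line 11, in <module>
    b=search(q1,goals,tail);print(b[0]);emit(b[3],J)
                                             ~^^^
IndexError: tuple index out of range

real	0m2.625s
user	0m8.736s
sys	0m0.087s
```

```bash
sed -i 's/b=search(q1,goals,tail)/b=search(q1,goals,tail,zmin=.262,N=1500)/' t3.py; time python3 t3.py
```

```text
q [-0.82  0.95  0.87  1.68  0.23  0.64 -0.32] m 0.6 tcp [ 0.6706 -0.0416  0.2579] z [ 0.241 -0.686 -0.686] y [0.971 0.17  0.171] op 0.688 f 34.6 cf [-0.3  0.5 -1.4] t 27.875 fkerr [-0. -0. -0.]
[-0.0, -0.0, 0.0] [-0.058, 0.014, -0.056] | [ 0.67 -0.04  0.34] [ 0.24 -0.69 -0.69] 0.61 [-0.8, 0.8, 0.9, 1.6, 0.3, 0.8, -0.2] 
0.17
[0.32, -0.23, -0.38] [-0.141, -0.116, -0.015] | [ 0.55 -0.15  0.35] [-0.04 -0.87 -0.49] 0.57 [-0.8, 0.9, 0.9, 1.8, 0.5, 0.9, -0.0] [-0.35  0.47 -0.81]
[0.61, -0.44, -0.78] [-0.233, -0.191, -0.023] | [ 0.48 -0.22  0.41] [-0.16 -0.97 -0.17] 0.5 [-0.8, 1.0, 1.0, 1.9, 0.8, 1.0, 0.1] [-0.7   0.23 -0.68]
[0.83, -0.65, -1.18] [-0.307, -0.202, -0.05] | [ 0.46 -0.26  0.47] [-0.08 -0.99  0.15] 0.41 [-0.8, 1.1, 1.1, 2.1, 1.1, 0.9, 0.2] [-0.93  0.02 -0.36]
[0.95, -0.88, -1.58] [-0.34, -0.164, -0.073] | [ 0.49 -0.26  0.52] [ 0.17 -0.92  0.36] 0.29 [-0.8, 1.2, 1.2, 2.3, 1.6, 0.9, 0.0] [-0.99 -0.17  0.03]
[0.41, -1.19, -1.42] [-0.26, -0.062, -0.073] | [ 0.59 -0.19  0.48] [ 0.5  -0.79  0.35] 0.25 [-0.8, 1.2, 1.0, 2.3, 1.9, 1.1, -0.6] [-0.77 -0.59 -0.23]
[-0.22, -1.23, -1.2] [-0.145, 0.016, -0.082] | [ 0.67 -0.08  0.42] [ 0.77 -0.57  0.27] 0.22 [-0.8, 1.2, 0.8, 2.3, 2.2, 1.3, -1.2] [-0.37 -0.75 -0.54]
[-0.82, -0.99, -0.96] [-0.008, 0.059, -0.106] | [0.7  0.04 0.35] [ 0.95 -0.29  0.14] 0.19 [-0.8, 1.2, 0.6, 2.4, 2.4, 1.5, -1.7] [-0.04 -0.52 -0.85]
[-1.27, -0.51, -0.67] [0.133, 0.061, -0.145] | [0.69 0.16 0.27] [1.   0.02 0.  ] 0.17 [-0.8, 1.2, 0.4, 2.4, 2.6, 1.7, -2.1] [ 0.  0. -1.]
[-1.27, -0.51, -0.67] [0.182, 0.049, -0.097] | [0.69 0.16 0.2 ] [1.   0.02 0.  ] 0.22 [-0.7, 1.3, 0.3, 2.3, 2.5, 1.8, -2.1] [ 0.  0. -1.]
[-1.27, -0.51, -0.67] [0.23, 0.038, -0.051] | [0.69 0.16 0.14] [1.   0.02 0.  ] 0.25 [-0.7, 1.5, 0.3, 2.3, 2.5, 1.8, -2.2] [ 0.  0. -1.]
real	0m40.576s
user	2m39.514s
sys	0m0.194s
```

>>> jog_arm(
  turn=[
    [0, 0, 0],
    [0, 0, 0],
    [0, 0, 0],
    [0.16, -0.11, -0.19],
    [0.32, -0.23, -0.38],
    [0.32, -0.23, -0.38],
    [0.32, -0.23, -0.38],
    [0.46, -0.33, -0.58],
    [0.61, -0.44, -0.78],
    [0.61, -0.44, -0.78],
    [0.61, -0.44, -0.78],
    [0.72, -0.55, -0.98],
    [0.83, -0.65, -1.18],
    [0.83, -0.65, -1.18],
    [0.83, -0.65, -1.18],
    [0.89, -0.77, -1.38],
    [0.95, -0.88, -1.58],
    [0.95, -0.88, -1.58],
    [0.95, -0.88, -1.58],
    [0.95, -0.88, -1.58],
  ],
  translation=[
    [-0.02, 0.005, -0.02],
    [-0.04, 0.01, -0.04],
    [-0.058, 0.014, -0.056],
    [-0.1, -0.05, -0.036],
    [-0.141, -0.116, -0.015],
    [-0.141, -0.116, -0.015],
    [-0.141, -0.116, -0.015],
    [-0.187, -0.153, -0.019],
    [-0.233, -0.191, -0.023],
    [-0.233, -0.191, -0.023],
    [-0.233, -0.191, -0.023],
    [-0.27, -0.197, -0.037],
    [-0.307, -0.202, -0.05],
    [-0.307, -0.202, -0.05],
    [-0.307, -0.202, -0.05],
    [-0.323, -0.183, -0.062],
    [-0.34, -0.164, -0.073],
    [-0.34, -0.164, -0.073],
    [-0.34, -0.164, -0.073],
    [-0.34, -0.164, -0.073],
  ],
  grip=[0.5, 0.5, 0.5, 0.5, 0.5, 0.5, 0.5, 0.5, 0.5, 0.5, 0.5, 0.5, 0.5, 0.5, 0.5, 0.5, 0.5, 0.5, 0.5, 0.5],
)

```text
clock: 30.38
tool_pos: [0.4947, -0.2596, 0.5208]
eef_rot: [0.058, -0.56, 0.824, -0.065]
contact_force: [-0.5, 0.7, -0.6]
opening: 0.694
finger_force: 34.5
```

```bash
cat > t4.py <<'E'
from srch import *
if __name__=='__main__':
    q1=np.array(r.get_state()['q'])
    J=jugR(74,0).inv()*R.from_quat([.613,.353,.612,-.354])
    ps=180-14+1;pg=np.array([.666,.162,.194-H])
    Ph,Th=toolpose(pg+Z*.16,jugR(ps,180),J)
    qh=ik(Ph,Th,np.array([-.8,1.2,.4,2.4,2.6,1.7,-2.1]),.01)[0];q=q1;pa=[]
    for k in range(1,7):
        P,T=fk(q1+(qh-q1)*k/6);q,e,a=track(q,P,T);pa.append((P,T,q))
    for d in(.08,.003):
        P,T=toolpose(pg+Z*d,jugR(ps,180),J);q,e,a=track(q,P,T);pa.append((P,T,q))
    emit(pa,J)
E
python3 t4.py
```

```text
q [-0.78  1.21  1.18  2.27  1.64  0.9   0.01] m 0.29 tcp [ 0.4947 -0.2596  0.5208] z [ 0.168 -0.915  0.367] y [ 0.042 -0.365 -0.93 ] op 0.694 f 34.5 cf [-0.5  0.7 -0.6] t 30.375 fkerr [-0.0003 -0.0002  0.0004]
[-0.01, -0.2, 0.21] [-0.06, 0.012, -0.03] | [ 0.55 -0.23  0.5 ] [ 0.35 -0.86  0.37] 0.27 [-0.8, 1.2, 1.1, 2.3, 1.8, 1.0, -0.4] [-0.9  -0.42 -0.1 ]
[-0.09, -0.41, 0.46] [-0.124, 0.03, -0.077] | [ 0.61 -0.18  0.46] [ 0.55 -0.77  0.33] 0.24 [-0.8, 1.2, 1.0, 2.3, 2.0, 1.1, -0.7] [-0.73 -0.63 -0.26]
[-0.27, -0.61, 0.73] [-0.185, 0.049, -0.144] | [ 0.65 -0.11  0.42] [ 0.73 -0.63  0.26] 0.22 [-0.8, 1.2, 0.9, 2.3, 2.1, 1.3, -1.1] [-0.47 -0.74 -0.47]
[-0.54, -0.78, 1.01] [-0.234, 0.065, -0.229] | [ 0.69 -0.03  0.37] [ 0.88 -0.45  0.17] 0.2 [-0.8, 1.2, 0.7, 2.4, 2.3, 1.4, -1.4] [-0.21 -0.68 -0.71]
[-0.9, -0.88, 1.29] [-0.265, 0.072, -0.329] | [0.7  0.06 0.33] [ 0.97 -0.23  0.07] 0.18 [-0.8, 1.1, 0.5, 2.4, 2.4, 1.6, -1.7] [-0.03 -0.41 -0.91]
[-1.36, -0.88, 1.54] [-0.275, 0.065, -0.436] | [0.69 0.16 0.29] [1.   0.02 0.  ] 0.16 [-0.7, 1.1, 0.4, 2.4, 2.6, 1.7, -2.0] [ 0.  0. -1.]
[-1.36, -0.88, 1.54] [-0.277, 0.14, -0.465] | [0.69 0.16 0.21] [1.   0.02 0.  ] 0.21 [-0.7, 1.3, 0.3, 2.3, 2.5, 1.8, -2.1] [ 0.  0. -1.]
[-1.36, -0.88, 1.54] [-0.278, 0.211, -0.493] | [0.69 0.16 0.14] [1.   0.02 0.  ] 0.23 [-0.7, 1.5, 0.3, 2.3, 2.5, 1.9, -2.1] [ 0.  0. -1.]
```

>>> jog_arm(
  turn=[
    [0, -0.1, 0.1],
    [-0.01, -0.2, 0.21],
    [-0.05, -0.3, 0.33],
    [-0.09, -0.41, 0.46],
    [-0.18, -0.51, 0.6],
    [-0.27, -0.61, 0.73],
    [-0.27, -0.61, 0.73],
    [-0.41, -0.7, 0.87],
    [-0.54, -0.78, 1.01],
    [-0.54, -0.78, 1.01],
    [-0.72, -0.83, 1.15],
    [-0.9, -0.88, 1.29],
    [-0.9, -0.88, 1.29],
    [-1.06, -0.88, 1.38],
    [-1.21, -0.88, 1.46],
    [-1.36, -0.88, 1.54],
    [-1.36, -0.88, 1.54],
    [-1.36, -0.88, 1.54],
    [-1.36, -0.88, 1.54],
    [-1.36, -0.88, 1.54],
  ],
  translation=[
    [-0.03, 0.006, -0.015],
    [-0.06, 0.012, -0.03],
    [-0.09, 0.02, -0.053],
    [-0.124, 0.03, -0.077],
    [-0.155, 0.04, -0.11],
    [-0.185, 0.049, -0.144],
    [-0.185, 0.049, -0.144],
    [-0.21, 0.057, -0.186],
    [-0.234, 0.065, -0.229],
    [-0.234, 0.065, -0.229],
    [-0.25, 0.068, -0.279],
    [-0.265, 0.072, -0.329],
    [-0.265, 0.072, -0.329],
    [-0.27, 0.07, -0.365],
    [-0.273, 0.067, -0.4],
    [-0.275, 0.065, -0.436],
    [-0.275, 0.065, -0.436],
    [-0.275, 0.065, -0.436],
    [-0.275, 0.065, -0.436],
    [-0.275, 0.065, -0.436],
  ],
  grip=[0.5, 0.5, 0.5, 0.5, 0.5, 0.5, 0.5, 0.5, 0.5, 0.5, 0.5, 0.5, 0.5, 0.5, 0.5, 0.5, 0.5, 0.5, 0.5, 0.5],
)

```text
clock: 32.88
tool_pos: [0.6939, 0.1613, 0.2924]
eef_rot: [-0.006, 0.71, 0.004, 0.704]
contact_force: [-0.3, -0.1, -2.2]
opening: 0.689
finger_force: 34.5
```

```bash
cat > t5.py <<'E'
from plan import *
J=jugR(74,0).inv()*R.from_quat([.613,.353,.612,-.354])
show('scene',['jug3_mid','peg1_tip']);show('top',['jug3_mid','peg1_tip'])
s=r.get_state();T=R.from_quat(s['eef_rot']);jr=T*J.inv();print('axis',jr.apply([0,0,1]),'mid',s['tool_pos']-G*T.apply([0,0,1])-jr.apply([0,0,H-.05]))
pg=np.array([.666,.162,.194-H])
run(J,[(pg+Z*d,167,180) for d in(.16,.08,.02,.003)])
E
python3 t5.py
```

```text
q [-0.75  1.12  0.37  2.4   2.61  1.69 -2.03] m 0.16 tcp [0.6939 0.1613 0.2924] z [ 1.     0.014 -0.009] y [-0.014  1.    -0.003] op 0.689 f 34.5 cf [-0.3 -0.1 -2.2] t 32.875 fkerr [ 0.0004 -0.0004  0.0003]
scene jug3_mid [([0.666, 0.16, 0.302], 0.95)]
scene peg1_tip [([0.668, 0.158, 0.19], 0.68)]
top jug3_mid [([0.666, 0.16, 0.301], 0.67)]
top peg1_tip [([0.666, 0.162, 0.187], 0.67)]
axis [-0.00976902 -0.00427593 -0.99994314] mid [0.66484685 0.16139225 0.30224186]
180 167 [-0.003, -0.01, 0.004] [-0.0021, 0.0007, 0.0012] | [0.695 0.163 0.294] 0.16 0.0 [-0.75  1.12  0.37  2.4   2.61  1.7  -2.04]
180 167 [-0.003, -0.01, 0.004] [0.0779, 0.0009, 0.002] | [0.695 0.163 0.214] 0.21 0.0 [-0.73  1.3   0.32  2.35  2.53  1.8  -2.1 ]
180 167 [-0.003, -0.01, 0.004] [0.1379, 0.001, 0.0025] | [0.695 0.163 0.154] 0.24 0.0 [-0.72  1.43  0.28  2.28  2.48  1.85 -2.13]
180 167 [-0.003, -0.01, 0.004] [0.1549, 0.0011, 0.0027] | [0.695 0.163 0.137] 0.23 0.0 [-0.72  1.46  0.27  2.25  2.47  1.86 -2.13]
```

>>> jog_arm(
  turn=[
    [0, -0.01, 0],
    [0, -0.01, 0],
    [0, -0.01, 0],
    [0, -0.01, 0],
    [0, -0.01, 0],
    [0, -0.01, 0],
    [0, -0.01, 0],
    [0, -0.01, 0],
    [0, -0.01, 0],
    [0, -0.01, 0],
    [0, -0.01, 0],
    [0, -0.01, 0],
  ],
  translation=[
    [0.03, 0.001, 0.002],
    [0.06, 0.001, 0.002],
    [0.09, 0.001, 0.002],
    [0.12, 0.001, 0.002],
    [0.14, 0.001, 0.0025],
    [0.15, 0.001, 0.0027],
    [0.156, 0.001, 0.0027],
    [0.157, 0.001, 0.0027],
    [0.157, 0.001, 0.0027],
    [0.157, 0.001, 0.0027],
    [0.157, 0.001, 0.0027],
    [0.157, 0.001, 0.0027],
  ],
  grip=[0.5, 0.5, 0.5, 0.5, 0.5, 0.5, 0.5, 0.5, 0.4, 0.2, 0, 0],
)

```text
clock: 34.67
tool_pos: [0.6951, 0.1626, 0.1355]
eef_rot: [-0.006, 0.707, 0.005, 0.708]
contact_force: [0.2, -0.6, -0.4]
opening: 0.987
finger_force: 0.0
```

```bash
cat > t6.py <<'E'
from sim import *
show('scene',['jug3_mid']);show('top',['jug3_mid','lid_knob'])
s=r.get_state();q=s['q'];T=R.from_quat(s['eef_rot']);P=s['tool_pos']
for d in(.03,.06,.08):
    q,e,a=track(q,P-T.apply([0,0,d]),T);print(d,np.round(q,2),marg(q),round(e*1e3,1),round(a,3))
E
python3 t6.py
```

```text
q [-0.72  1.46  0.27  2.25  2.46  1.85 -2.13] m 0.24 tcp [0.6951 0.1626 0.1355] z [1.    0.015 0.002] y [-0.015  1.    -0.002] op 0.987 f 0.0 cf [ 0.2 -0.6 -0.4] t 34.675 fkerr [ 0.0003 -0.0004  0.0002]
scene jug3_mid [([0.67, 0.161, 0.141], 0.77)]
top jug3_mid [([0.669, 0.165, 0.144], 0.59), ([0.48, -0.013, 0.036], 0.27)]
top lid_knob [([0.484, -0.011, 0.036], 0.79)]
0.03 [-0.74  1.49  0.24  2.32  2.4   1.93 -2.18] 0.16 0.0 0.0
0.06 [-0.76  1.52  0.19  2.39  2.33  2.01 -2.24] 0.08 0.0 0.0
0.08 [-0.77  1.55  0.16  2.43  2.27  2.06 -2.29] 0.03 0.0 0.0
```

>>> jog_arm(
  turn=[
    [0, 0, 0],
    [0, 0, 0],
    [0, 0, 0],
    [0, 0, 0],
    [0, 0, 0],
    [0, 0, 0],
    [0, 0, 0],
    [0, 0, 0],
  ],
  translation=[
    [0, 0, -0.02],
    [0, 0, -0.045],
    [0, 0, -0.065],
    [0, 0, -0.065],
    [-0.04, 0, -0.065],
    [-0.09, 0, -0.065],
    [-0.13, 0, -0.06],
    [-0.13, 0, -0.06],
  ],
  grip=[0, 0, 0, 0, 0, 0, 0, 0],
)

```text
clock: 35.92
tool_pos: [0.6356, 0.161, 0.2691]
eef_rot: [-0.005, 0.705, 0.004, 0.709]
contact_force: [0.3, -0.5, 0.2]
opening: 1.0
finger_force: 0.0
```

```bash
cat > t7.py <<'E'
from srch import *
if __name__=='__main__':
    q1=np.array(r.get_state()['q'])
    show('top',['jug1_mid','jug1_lip','jug2_mid','jug2_lip'])
    g=(.621,-.2665,.12)
    tail=[entry(g,65,-1,.7,.05)]
    Ph,Th=entry(g,65,-1,.7,.15)
    goals=[ik(Ph,Th,np.array(x),.01)[0] for x in([1.05,1.2,-.75,1.2,-.15,1.1,.35],[.9,1.1,-.3,1.2,-.5,1.3,.5])]
    print([np.round(x,2).tolist() for x in goals])
    b=search(q1,goals,tail,zmin=.2,N=600);print(b[0]);emit(b[3])
E
python3 t7.py
```

```text
q [-0.77  1.24  0.27  2.54  2.44  1.92 -2.16] m 0.02 tcp [0.6356 0.161  0.2691] z [1.    0.013 0.006] y [-0.013  1.    -0.001] op 1.0 f 0.0 cf [ 0.3 -0.5  0.2] t 35.925 fkerr [ 0.0003 -0.0004  0.0002]
top jug1_mid [([0.62, -0.266, 0.109], 0.8), ([0.619, 0.27, 0.188], 0.44)]
top jug1_lip [([0.636, -0.225, 0.174], 0.69)]
top jug2_mid [([0.666, -0.165, 0.118], 0.65)]
top jug2_lip [([0.65, -0.208, 0.176], 0.84)]
[[1.14, 1.12, -0.76, 1.2, -0.19, 1.2, 0.32], [0.98, 1.05, -0.35, 1.21, -0.54, 1.27, 0.58]]
-1Traceback (most recent call last):
  File "t7.py", line 10, in <module>
    b=search(q1,goals,tail,zmin=.2,N=600);print(b[0]);emit(b[3])
                                                           ~^^^
IndexError: tuple index out of range
```

```bash
sed -i 's/zmin=.2,N=600/zmin=.193,N=1000/' t7.py; python3 t7.py
```

```text
q [-0.78  1.25  0.27  2.54  2.44  1.92 -2.16] m 0.02 tcp [0.6351 0.1621 0.2636] z [ 1.     0.015 -0.   ] y [-0.015  1.    -0.002] op 0.999 f 0.0 cf [ 0.1 -0.1  0.4] t 36.175 fkerr [ 0.0002 -0.0004  0.0002]
top jug1_mid [([0.621, -0.263, 0.109], 0.89)]
top jug1_lip [([0.637, -0.226, 0.173], 0.93)]
top jug2_mid [([0.664, -0.167, 0.114], 0.6)]
top jug2_lip [([0.652, -0.21, 0.176], 0.81)]
[[1.14, 1.12, -0.76, 1.2, -0.19, 1.2, 0.32], [0.98, 1.05, -0.35, 1.21, -0.54, 1.27, 0.58]]
0.3
[0.63, -0.06, -0.07] [-0.013, -0.19, 0.033] | [ 0.67 -0.03  0.28] [ 0.81 -0.58  0.08] 0.3 [-0.7, 1.2, 0.3, 2.3, 2.0, 1.5, -1.9] 
[1.24, 0.26, 0.04] [0.022, -0.314, -0.026] | [ 0.61 -0.15  0.24] [ 0.31 -0.93 -0.22] 0.58 [-0.6, 1.0, 0.3, 2.0, 1.4, 1.1, -1.3] 
[1.49, 0.85, 0.43] [0.044, -0.297, -0.073] | [ 0.57 -0.14  0.22] [-0.12 -0.69 -0.71] 0.86 [-0.3, 0.8, 0.1, 1.7, 0.7, 1.1, -0.5] 
[1.14, 1.36, 0.99] [-0.058, -0.194, -0.038] | [ 0.6  -0.03  0.32] [-0.1  -0.03 -0.99] 0.84 [0.1, 0.6, -0.3, 1.4, 0.2, 1.2, 0.0] 
[1.14, 1.54, 1.24] [-0.015, -0.257, -0.047] | [ 0.59 -0.1   0.28] [-0.17  0.22 -0.96] 0.81 [0.3, 0.7, -0.3, 1.4, 0.0, 1.3, 0.2] 
[1.08, 1.63, 1.55] [0.017, -0.324, -0.049] | [ 0.59 -0.16  0.25] [-0.11  0.47 -0.88] 0.8 [0.6, 0.8, -0.4, 1.3, -0.2, 1.3, 0.3] 
[0.96, 1.59, 1.9] [0.043, -0.407, -0.05] | [ 0.59 -0.25  0.22] [ 0.07  0.64 -0.77] 0.69 [0.8, 1.0, -0.4, 1.3, -0.3, 1.3, 0.4] 
[0.82, 1.41, 2.25] [0.067, -0.511, -0.061] | [ 0.58 -0.35  0.2 ] [ 0.32  0.69 -0.64] 0.56 [1.0, 1.1, -0.5, 1.2, -0.4, 1.2, 0.5] 
[0.82, 1.41, 2.25] [0.132, -0.442, -0.027] | [ 0.61 -0.28  0.13] [ 0.32  0.69 -0.64] 0.53 [1.0, 1.1, -0.5, 1.3, -0.5, 1.0, 0.5]
```

```bash
cat > t8.py <<'E'
from srch import *
if __name__=='__main__':
    q1=np.array(r.get_state()['q'])
    g=(.621,-.2655,.12)
    Ph,Th=entry(g,62,-1,.7,.15)
    qv=np.array([.1,.6,-.3,1.4,.2,1.2,0]);qh=ik(Ph,Th,np.array([1.0,1.1,-.5,1.2,-.4,1.2,.5]),.01)[0]
    q=q1;pa=[]
    for A,B,off in((q1,qv,(.05,.10,.13,.08)),(qv,qh,(.08,.1,.08,.05))):
        for k in range(4):
            P,T=fk(A+(B-A)*(k+1)/4);P=P+Z*off[k];q,e,a=track(q,P,T,5);pa.append((P,T,q));
            if e>.002 or a>.02:print('err',e,a)
    for b in(.10,.05,0):
        P,T=entry(g,62,-1,.7,b);q,e,a=track(q,P,T,5);pa.append((P,T,q))
    P,T=entry(g,62,-1,0,0);q,e,a=track(q,P,T,5);pa.append((P,T,q))
    emit(pa)
E
python3 t8.py
```

```text
q [-0.78  1.25  0.27  2.54  2.44  1.92 -2.16] m 0.02 tcp [0.6349 0.162  0.2641] z [ 1.     0.015 -0.   ] y [-0.015  1.    -0.003] op 0.999 f 0.0 cf [-0.9 -0.4  0.3] t 36.425 fkerr [ 0.0002 -0.0003  0.0002]
[0.76, -0.13, -0.24] [-0.132, -0.224, 0.013] | [ 0.65 -0.06  0.4 ] [ 0.73 -0.65  0.21] 0.28 [-0.7, 1.0, 0.4, 2.3, 1.9, 1.5, -1.6] 
[1.46, 0.26, -0.14] [-0.158, -0.357, -0.086] | [ 0.55 -0.2   0.42] [ 0.11 -0.99 -0.09] 0.6 [-0.6, 0.8, 0.5, 2.0, 1.2, 1.2, -0.8] 
[1.63, 0.92, 0.37] [-0.127, -0.312, -0.126] | [ 0.51 -0.15  0.39] [-0.27 -0.69 -0.67] 0.67 [-0.4, 0.6, 0.3, 1.6, 0.5, 1.4, -0.1] 
[1.08, 1.31, 1.02] [-0.15, -0.177, -0.018] | [ 0.62 -0.01  0.41] [-0.03 -0.02 -1.  ] 0.72 [-0.1, 0.5, 0.1, 1.3, -0.0, 1.4, 0.2] 
[1.12, 1.44, 1.27] [-0.097, -0.249, -0.021] | [ 0.62 -0.09  0.36] [-0.09  0.19 -0.98] 0.71 [0.1, 0.6, 0.1, 1.3, -0.2, 1.4, 0.3] 
[1.09, 1.52, 1.58] [-0.077, -0.325, -0.028] | [ 0.61 -0.16  0.34] [-0.04  0.42 -0.91] 0.6 [0.4, 0.7, 0.0, 1.2, -0.4, 1.4, 0.4] 
[0.99, 1.49, 1.93] [-0.029, -0.41, -0.04] | [ 0.6  -0.25  0.29] [ 0.12  0.6  -0.79] 0.42 [0.6, 0.8, -0.0, 1.2, -0.6, 1.4, 0.5] 
[0.84, 1.36, 2.29] [0.017, -0.508, -0.065] | [ 0.58 -0.35  0.25] [ 0.36  0.68 -0.64] 0.24 [0.9, 1.0, -0.1, 1.3, -0.8, 1.4, 0.7] 
[0.84, 1.36, 2.29] [0.1, -0.474, -0.046] | [ 0.6  -0.31  0.17] [ 0.36  0.68 -0.64] 0.21 [0.8, 1.0, -0.1, 1.4, -0.8, 1.2, 0.8] 
[0.84, 1.36, 2.29] [0.132, -0.441, -0.028] | [ 0.61 -0.28  0.13] [ 0.36  0.68 -0.64] 0.17 [0.8, 1.1, -0.1, 1.4, -0.8, 1.1, 0.8] 
[0.84, 1.36, 2.29] [0.164, -0.407, -0.01] | [ 0.63 -0.25  0.1 ] [ 0.36  0.68 -0.64] 0.13 [0.8, 1.1, -0.2, 1.4, -0.9, 1.0, 0.8] 
[0.0, -1.6, -2.7] [0.145, -0.401, -0.006] | [ 0.63 -0.24  0.12] [ 0.47  0.88 -0.  ] 0.01 [1.0, 1.5, -0.4, 1.2, -1.0, 1.4, 1.0]
```

>>> jog_arm(
  turn=[
    [0.19, -0.03, -0.06],
    [0.38, -0.06, -0.12],
    [0.57, -0.1, -0.18],
    [0.76, -0.13, -0.24],
    [0.76, -0.13, -0.24],
    [0.94, -0.03, -0.21],
    [1.11, 0.06, -0.19],
    [1.29, 0.16, -0.17],
    [1.46, 0.26, -0.14],
    [1.46, 0.26, -0.14],
    [1.5, 0.43, -0.01],
    [1.55, 0.59, 0.12],
    [1.59, 0.75, 0.24],
    [1.63, 0.92, 0.37],
    [1.63, 0.92, 0.37],
    [1.5, 1.02, 0.53],
    [1.36, 1.12, 0.7],
    [1.22, 1.21, 0.86],
    [1.08, 1.31, 1.02],
    [1.08, 1.31, 1.02],
  ],
  translation=[
    [-0.04, -0.04, 0.003],
    [-0.08, -0.1, 0.006],
    [-0.11, -0.16, 0.01],
    [-0.132, -0.224, 0.013],
    [-0.132, -0.224, 0.013],
    [-0.138, -0.257, -0.012],
    [-0.145, -0.29, -0.036],
    [-0.151, -0.323, -0.06],
    [-0.158, -0.357, -0.086],
    [-0.158, -0.357, -0.086],
    [-0.15, -0.346, -0.096],
    [-0.143, -0.335, -0.106],
    [-0.135, -0.323, -0.116],
    [-0.127, -0.312, -0.126],
    [-0.127, -0.312, -0.126],
    [-0.133, -0.278, -0.099],
    [-0.139, -0.244, -0.072],
    [-0.144, -0.21, -0.045],
    [-0.15, -0.177, -0.018],
    [-0.15, -0.177, -0.018],
  ],
  grip=[0, 0, 0, 0, 0, 0, 0, 0, 0, 0, 0, 0, 0, 0, 0, 0, 0, 0, 0, 0],
)

```text
clock: 38.92
tool_pos: [0.6199, -0.0147, 0.4142]
eef_rot: [0.621, 0.783, -0.018, -0.003]
contact_force: [-0.4, -0.8, -0.3]
opening: 1.001
finger_force: 0.0
```

```bash
cat > t9.py <<'E'
from srch import *
if __name__=='__main__':
    q1=np.array(r.get_state()['q']);A=68
    g=(.621,-.2655,.12)
    Ph,Th=entry(g,A,-1,.7,.15)
    qh=ik(Ph,Th,np.array([1.14,1.12,-.76,1.2,-.19,1.2,.32]),.01)[0];print(np.round(qh,2))
    q=q1;pa=[]
    for k,off in enumerate((.0,.04,.05,.03)):
            P,T=fk(q1+(qh-q1)*(k+1)/4);P=P+Z*off;q,e,a=track(q,P,T,5);pa.append((P,T,q));
            if e>.002 or a>.02:print('err',e,a)
    for b in(.10,.05,0):
        P,T=entry(g,A,-1,.7,b);q,e,a=track(q,P,T,5);pa.append((P,T,q))
    P,T=entry(g,A,-1,0,0);q,e,a=track(q,P,T,5);pa.append((P,T,q));print(e,a)
    emit(pa)
E
python3 t9.py
```

```text
q [-0.11  0.54  0.1   1.26 -0.03  1.37  0.21] m 0.72 tcp [ 0.6199 -0.0147  0.4142] z [-0.027 -0.025 -0.999] y [ 0.973  0.228 -0.032] op 1.001 f 0.0 cf [-0.4 -0.8 -0.3] t 38.925 fkerr [-0.      0.0001 -0.    ]
[ 1.11  1.14 -0.75  1.14 -0.17  1.27  0.33]
4.1540062645640706e-10 1.3998974962953517e-10
[0.05, 0.18, 0.11] [-0.075, 0.001, 0.087] | [ 0.64 -0.09  0.33] [-0.11  0.14 -0.98] 0.74 [0.1, 0.7, 0.1, 1.2, -0.2, 1.3, 0.3] 
[0.02, 0.41, 0.24] [-0.152, -0.02, 0.12] | [ 0.63 -0.17  0.3 ] [-0.09  0.37 -0.93] 0.66 [0.3, 0.8, 0.0, 1.2, -0.3, 1.4, 0.4] 
[-0.08, 0.64, 0.39] [-0.23, -0.054, 0.157] | [ 0.62 -0.25  0.26] [ 0.04  0.58 -0.81] 0.49 [0.6, 0.9, -0.0, 1.1, -0.5, 1.4, 0.5] 
[-0.29, 0.87, 0.56] [-0.317, -0.103, 0.196] | [ 0.59 -0.35  0.23] [ 0.29  0.71 -0.64] 0.31 [0.9, 1.0, -0.1, 1.1, -0.7, 1.4, 0.7] 
[-0.29, 0.87, 0.56] [-0.284, -0.079, 0.256] | [ 0.6  -0.32  0.17] [ 0.29  0.71 -0.64] 0.29 [0.8, 1.1, -0.1, 1.2, -0.7, 1.3, 0.7] 
[-0.29, 0.87, 0.56] [-0.252, -0.056, 0.287] | [ 0.61 -0.28  0.13] [ 0.29  0.71 -0.64] 0.26 [0.8, 1.1, -0.2, 1.3, -0.7, 1.2, 0.8] 
[-0.29, 0.87, 0.56] [-0.22, -0.033, 0.318] | [ 0.63 -0.24  0.1 ] [ 0.29  0.71 -0.64] 0.23 [0.8, 1.1, -0.2, 1.4, -0.8, 1.1, 0.8] 
[-0.5, 1.54, 0.46] [-0.215, -0.03, 0.299] | [ 0.63 -0.24  0.12] [ 0.37  0.93 -0.  ] 0.09 [0.9, 1.5, -0.4, 1.1, -0.9, 1.5, 0.9]
```

>>> jog_arm(
  turn=[
    [0.03, 0.09, 0.05],
    [0.05, 0.18, 0.11],
    [0.03, 0.3, 0.17],
    [0.02, 0.41, 0.24],
    [-0.03, 0.53, 0.32],
    [-0.08, 0.64, 0.39],
    [-0.19, 0.76, 0.48],
    [-0.29, 0.87, 0.56],
    [-0.29, 0.87, 0.56],
    [-0.29, 0.87, 0.56],
    [-0.29, 0.87, 0.56],
    [-0.29, 0.87, 0.56],
    [-0.29, 0.87, 0.56],
    [-0.29, 0.87, 0.56],
    [-0.34, 1.04, 0.54],
    [-0.4, 1.21, 0.51],
    [-0.45, 1.38, 0.49],
    [-0.5, 1.54, 0.46],
    [-0.5, 1.54, 0.46],
    [-0.5, 1.54, 0.46],
  ],
  translation=[
    [-0.037, 0, 0.045],
    [-0.075, 0.001, 0.087],
    [-0.114, -0.01, 0.105],
    [-0.152, -0.02, 0.12],
    [-0.19, -0.037, 0.138],
    [-0.23, -0.054, 0.157],
    [-0.275, -0.08, 0.177],
    [-0.317, -0.103, 0.196],
    [-0.317, -0.103, 0.196],
    [-0.3, -0.091, 0.226],
    [-0.284, -0.079, 0.256],
    [-0.252, -0.056, 0.287],
    [-0.22, -0.033, 0.318],
    [-0.22, -0.033, 0.318],
    [-0.219, -0.032, 0.314],
    [-0.218, -0.032, 0.309],
    [-0.216, -0.031, 0.304],
    [-0.215, -0.03, 0.299],
    [-0.215, -0.03, 0.299],
    [-0.215, -0.03, 0.299],
  ],
  grip=[0, 0, 0, 0, 0, 0, 0, 0, 0, 0, 0, 0, 0, 0, 0, 0, 0, 0, 0, 0],
)

```text
clock: 41.42
tool_pos: [0.6319, -0.2388, 0.1225]
eef_rot: [0.587, 0.399, 0.584, -0.394]
contact_force: [-0.2, 0.4, 0.8]
opening: 1.003
finger_force: 0.0
```

```bash
python3 - <<'E'
from look import *
show('wrist',['jug1_lip','jug1_mid','jug2_lip']);show('scene',['jug1_mid'])
P,T=entry((.621,-.2655,.12),68,-1,0,0);print(rel(P,T))
m=models.masks_of('wrist','jug1_mid');print([ (round(d['p'],2),np.round(np.argwhere(d['pixels']).mean(0)),d['pixels'].sum()) for d in m[:2]])
E
```

```text
q [ 0.94  1.48 -0.43  1.09 -0.91  1.54  0.87] m 0.09 tcp [ 0.6319 -0.2388  0.1225] z [ 0.371  0.929 -0.008] y [ 0.929 -0.371  0.004] op 1.003 f 0.0 cf [-0.2  0.4  0.8] t 41.425 fkerr [ 0.0001 -0.0004 -0.    ]
wrist jug1_lip [([0.638, -0.222, 0.177], 0.65), ([0.338, 0.356, 0.013], 0.33)]
wrist jug1_mid [([0.62, 0.272, 0.19], 0.62), ([0.566, 0.378, 0.192], 0.31)]
wrist jug2_lip [([0.652, -0.211, 0.171], 0.57)]
scene jug1_mid [([0.622, -0.263, 0.112], 0.89)]
([-0.004, 0.007, 0.004], [-0.003, -0.0001, 0.0004])
[(0.85, array([268., 278.]), np.int64(28952))]
```

>>> jog_arm(
  turn=[
    [0, 0, 0],
    [0, 0, 0],
    [0, 0, 0],
    [0, 0, 0],
    [0, 0, 0],
    [0, 0, 0],
    [0, 0, 0],
    [0, 0, 0],
    [0, 0, 0],
    [0, 0, 0],
    [0, 0, 0],
    [0, 0, 0],
    [0, 0, 0],
  ],
  translation=[
    [0, 0, 0],
    [0, 0, 0],
    [0, 0, 0],
    [0, 0, 0],
    [0, 0, 0],
    [0, 0, 0],
    [0.005, 0, 0],
    [0.02, 0, 0],
    [0.045, 0, 0],
    [0.075, 0, 0],
    [0.11, 0, 0],
    [0.13, 0, 0],
    [0.13, 0, 0],
  ],
  grip=[0.5, 0.5, 0.5, 0.5, 0.5, 0.5, 0.5, 0.5, 0.5, 0.5, 0.5, 0.5, 0.5],
  force=35,
)

```text
clock: 43.4
tool_pos: [0.6316, -0.2385, 0.2534]
eef_rot: [0.586, 0.399, 0.585, -0.394]
contact_force: [0.0, -0.4, -2.0]
opening: 0.7
finger_force: 36.4
```

```bash
cat > t10.py <<'E'
from sim import *
import json
show('scene',['jug1_mid','jug1_lip']);show('top',['jug1_mid','jug1_lip'])
PS=69;s=r.get_state();J=hold(PS);json.dump(J.as_quat().tolist(),open('J.json','w'))
T=R.from_quat(s['eef_rot']);g0=s['tool_pos']-G*T.apply([0,0,1]);print('grip',g0)
psi=90;gt=lip2grip(JAR+Z*.06-.008*az(psi),jugR(psi,75));n=5;q=s['q']
seq=[(g0+(gt-g0)*k/n+Z*.08*np.sin(np.pi*k/n),PS+(psi-PS)*k/n,15*k) for k in range(1,n+1)]+[(lip2grip(JAR-Z*.009-.008*az(psi),jugR(psi,80)),psi,80)]
for g,p,th in seq:
    P,T=toolpose(g,jugR(p,th),J);q,e,a=track(q,P,T,5);w,t=rel(P,T);print(th,w,t,'|',np.round(P,3),marg(q),round(e*1e3,1),np.round(q,2))
E
python3 t10.py
```

```text
q [ 0.97  1.28 -0.48  1.21 -0.94  1.53  0.77] m 0.06 tcp [ 0.6316 -0.2385  0.2534] z [ 0.372  0.928 -0.006] y [ 0.928 -0.372  0.005] op 0.7 f 36.4 cf [ 0.  -0.4 -2. ] t 43.4 fkerr [ 0.0001 -0.0003  0.0001]
scene jug1_mid [([0.62, -0.264, 0.241], 0.62)]
scene jug1_lip [([0.638, -0.22, 0.304], 0.58)]
top jug1_mid [([0.618, -0.263, 0.234], 0.7), ([0.366, -0.199, 0.014], 0.16)]
top jug1_lip []
grip [ 0.62028026 -0.26496869  0.25024273]
15 [0.073, -0.262, -0.014] [0.051, -0.0075, 0.0358] | [ 0.638 -0.202  0.301] 0.14 0.0 [ 0.88  1.08 -0.41  1.25 -0.86  1.46  0.67]
30 [0.143, -0.522, -0.046] [0.0845, -0.0145, 0.0697] | [ 0.644 -0.168  0.334] 0.26 0.0 [ 0.75  0.92 -0.33  1.24 -0.74  1.42  0.55]
45 [0.208, -0.781, -0.098] [0.0899, -0.0207, 0.102] | [ 0.65  -0.135  0.34 ] 0.41 0.0 [ 0.6   0.81 -0.25  1.23 -0.59  1.36  0.45]
60 [0.265, -1.037, -0.169] [0.0677, -0.0258, 0.1331] | [ 0.657 -0.105  0.317] 0.58 0.0 [ 0.41  0.75 -0.16  1.27 -0.42  1.26  0.37]
75 [0.311, -1.29, -0.26] [0.0293, -0.0296, 0.1636] | [ 0.664 -0.075  0.279] 0.76 0.0 [ 0.2   0.72 -0.07  1.34 -0.24  1.12  0.26]
80 [0.304, -1.376, -0.277] [-0.0347, -0.0298, 0.1644] | [ 0.664 -0.075  0.215] 0.81 0.0 [ 0.14  0.77 -0.03  1.43 -0.19  0.96  0.23]
```

>>> jog_arm(
  turn=[
    [0.036, -0.131, -0.007],
    [0.073, -0.262, -0.014],
    [0.108, -0.392, -0.03],
    [0.143, -0.522, -0.046],
    [0.175, -0.65, -0.072],
    [0.208, -0.781, -0.098],
    [0.236, -0.91, -0.133],
    [0.265, -1.037, -0.169],
    [0.288, -1.163, -0.215],
    [0.311, -1.29, -0.26],
    [0.311, -1.29, -0.26],
    [0.311, -1.29, -0.26],
    [0.309, -1.32, -0.266],
    [0.306, -1.35, -0.272],
    [0.304, -1.376, -0.277],
    [0.304, -1.376, -0.277],
    [0.304, -1.376, -0.277],
  ],
  translation=[
    [0.03, -0.004, 0.018],
    [0.051, -0.0075, 0.0358],
    [0.07, -0.011, 0.053],
    [0.0845, -0.0145, 0.0697],
    [0.09, -0.018, 0.086],
    [0.0899, -0.0207, 0.102],
    [0.081, -0.023, 0.118],
    [0.0677, -0.0258, 0.1331],
    [0.05, -0.028, 0.148],
    [0.0293, -0.0296, 0.1636],
    [0.0293, -0.0296, 0.1636],
    [0.0293, -0.0296, 0.1636],
    [0.008, -0.0297, 0.164],
    [-0.014, -0.0298, 0.1642],
    [-0.0347, -0.0298, 0.1644],
    [-0.0347, -0.0298, 0.1644],
    [-0.0347, -0.0298, 0.1644],
  ],
  grip=[0.5, 0.5, 0.5, 0.5, 0.5, 0.5, 0.5, 0.5, 0.5, 0.5, 0.5, 0.5, 0.5, 0.5, 0.5, 0.5, 0.5],
)

```text
clock: 45.82
tool_pos: [0.6649, -0.0765, 0.2166]
eef_rot: [0.706, 0.704, 0.065, -0.054]
contact_force: [-0.1, -1.0, -1.7]
opening: 0.699
finger_force: 35.2
```

```bash
cat > t11.py <<'E'
from sim import *
import json
J=R.from_quat(json.load(open('J.json')))
show('scene',['jug1_mid','jug1_lip']);show('top',['jug1_mid','jug1_lip'])
s=r.get_state();T=R.from_quat(s['eef_rot']);jr=T*J.inv();g=s['tool_pos']-G*T.apply([0,0,1]);print('lip',g+jr.apply([.0475,0,.115-H]),'mid',g-jr.apply([0,0,H-.05]))
q=s['q']
for th in(80,86,90,94,98,104,112,124,135):
    P,T=toolpose(lip2grip(JAR-Z*.009-.008*az(90),jugR(90,th)),jugR(90,th),J);q,e,a=track(q,P,T,5);w,t=rel(P,T);print(th,w,t,'|',np.round(P,3),marg(q),round(e*1e3,1),np.round(q,2))
E
python3 t11.py
```

```text
q [ 0.14  0.77 -0.03  1.43 -0.18  0.96  0.23] m 0.82 tcp [ 0.6649 -0.0765  0.2166] z [ 0.017  0.167 -0.986] y [ 1.    -0.004  0.016] op 0.699 f 35.2 cf [-0.1 -1.  -1.7] t 45.825 fkerr [0.     0.0001 0.    ]
scene jug1_mid [([0.668, -0.093, 0.244], 0.96), ([0.378, 0.132, 0.009], 0.25)]
scene jug1_lip [([0.665, -0.014, 0.217], 0.59)]
top jug1_mid [([0.664, -0.091, 0.241], 0.89), ([0.616, 0.271, 0.188], 0.49)]
top jug1_lip [([0.662, -0.019, 0.21], 0.65)]
lip [ 0.66452829 -0.01767572  0.20767239] mid [ 0.66443014 -0.08988266  0.24327293]
80 [0.002, 0.002, 0.0] [0.0004, -0.0005, 0.0018] | [ 0.664 -0.075  0.215] 0.82 0.0 [ 0.14  0.77 -0.03  1.43 -0.18  0.96  0.23]
86 [0.002, -0.103, -0.001] [0.0026, -0.0004, -0.0038] | [ 0.664 -0.073  0.221] 0.88 0.0 [ 0.05  0.75  0.04  1.44 -0.12  0.94  0.15]
90 [0.002, -0.173, -0.003] [0.0044, -0.0004, -0.0075] | [ 0.664 -0.072  0.225] 0.9 0.0 [-0.01  0.74  0.09  1.45 -0.07  0.94  0.1 ]
94 [0.002, -0.243, -0.004] [0.0064, -0.0003, -0.011] | [ 0.664 -0.071  0.228] 0.89 0.0 [-0.07  0.74  0.13  1.46 -0.02  0.93  0.04]
98 [0.002, -0.313, -0.005] [0.0087, -0.0003, -0.0143] | [ 0.664 -0.069  0.232] 0.89 0.0 [-0.13  0.74  0.18  1.46  0.03  0.93 -0.01]
104 [0.002, -0.417, -0.006] [0.0125, -0.0002, -0.0191] | [ 0.664 -0.066  0.237] 0.9 0.0 [-0.23  0.75  0.25  1.46  0.1   0.94 -0.09]
112 [0.002, -0.557, -0.008] [0.0184, -0.0001, -0.0247] | [ 0.664 -0.061  0.244] 0.92 0.0 [-0.34  0.77  0.34  1.47  0.19  0.96 -0.2 ]
124 [0.002, -0.766, -0.012] [0.0285, 0.0, -0.0314] | [ 0.664 -0.052  0.252] 0.97 0.0 [-0.5   0.84  0.46  1.46  0.3   1.01 -0.33]
135 [0.002, -0.958, -0.015] [0.0388, 0.0001, -0.0357] | [ 0.664 -0.043  0.258] 0.96 0.0 [-0.62  0.92  0.55  1.44  0.39  1.08 -0.44]
```

>>> jog_arm(
  turn=[
    [0, -0.05, 0],
    [0, -0.103, -0.001],
    [0, -0.138, -0.002],
    [0, -0.173, -0.003],
    [0, -0.208, -0.004],
    [0, -0.243, -0.004],
    [0, -0.278, -0.005],
    [0, -0.313, -0.005],
    [0, -0.365, -0.006],
    [0, -0.417, -0.006],
    [0, -0.487, -0.007],
    [0, -0.557, -0.008],
    [0, -0.66, -0.01],
    [0, -0.766, -0.012],
    [0, -0.862, -0.014],
    [0, -0.958, -0.015],
    [0, -0.958, -0.015],
    [0, -0.958, -0.015],
    [0, -0.958, -0.015],
    [0, -0.958, -0.015],
  ],
  translation=[
    [0.0015, -0.0005, -0.001],
    [0.0026, -0.0004, -0.0038],
    [0.0035, -0.0004, -0.0057],
    [0.0044, -0.0004, -0.0075],
    [0.0054, -0.0004, -0.0093],
    [0.0064, -0.0003, -0.011],
    [0.0075, -0.0003, -0.0127],
    [0.0087, -0.0003, -0.0143],
    [0.0106, -0.0003, -0.0167],
    [0.0125, -0.0002, -0.0191],
    [0.0154, -0.0002, -0.0219],
    [0.0184, -0.0001, -0.0247],
    [0.0234, 0, -0.028],
    [0.0285, 0, -0.0314],
    [0.0336, 0, -0.0336],
    [0.0388, 0, -0.0357],
    [0.0388, 0, -0.0357],
    [0.0388, 0, -0.0357],
    [0.0388, 0, -0.0357],
    [0.0388, 0, -0.0357],
  ],
  grip=[0.5, 0.5, 0.5, 0.5, 0.5, 0.5, 0.5, 0.5, 0.5, 0.5, 0.5, 0.5, 0.5, 0.5, 0.5, 0.5, 0.5, 0.5, 0.5, 0.5],
)

```text
clock: 48.62
tool_pos: [0.6642, -0.0438, 0.2584]
eef_rot: [0.651, 0.654, -0.266, 0.277]
contact_force: [0.1, -0.5, -1.7]
opening: 0.704
finger_force: 35.1
```

```bash
cat > t12.py <<'E'
from srch import *
import json,sys
if __name__=='__main__':
    J=R.from_quat(json.load(open('J.json')))
    im=snap('scene','s12.png')
    # dark beads on the jar's white floor
    a=cv2.cvtColor(im[275:330,262:306],cv2.COLOR_RGB2GRAY);old=cv2.cvtColor(cv2.imread('pics/s9.png')[275:330,262:306],cv2.COLOR_BGR2GRAY)
    for x in(old,a):
        n,l,st,c=cv2.connectedComponentsWithStats(((x<150)&(cv2.morphologyEx((x>165).astype(np.uint8),cv2.MORPH_CLOSE,np.ones((11,11)))>0)).astype(np.uint8))
        print('blobs',[(int(t[4]),np.round(cc).tolist()) for t,cc in zip(st[1:],c[1:])])
    q0=np.array(r.get_state()['q'])
    g0=lip2grip(JAR+Z*.072-.008*az(90),jugR(90,135))
    P,T=toolpose(g0,jugR(90,135),J);q1,*_=track(q0,P,T);emit([(P,T,q1)])
    x=(jugR(180,180)*J).apply([0,0,1]);off=np.degrees(np.arctan2(x[1],x[0]))
    ps=180-off+2;pg=np.array([.617,.269,.194-H]);print('ps',ps)
    Ph,Th=toolpose(pg+Z*.15,jugR(ps,180),J)
    goals=[ik(Ph,Th,np.array(g),.01)[0] for g in([-.96,1.42,.17,2.21,2.22,1.73,-2.06],[-.8,1.2,.1,2.3,2.4,1.9,-1.9])]
    tail=[toolpose(pg+Z*d,jugR(ps,180),J) for d in(.07,.003)]
    b=search(q1,goals,tail,zmin=.262,N=1500);print(b[0]);emit(b[3],J)
E
python3 t12.py
```

```text
q [-0.62  0.92  0.56  1.44  0.39  1.07 -0.44] m 0.95 tcp [ 0.6642 -0.0438  0.2584] z [ 0.016 -0.71  -0.704] y [1.    0.01  0.013] op 0.704 f 35.1 cf [ 0.1 -0.5 -1.7] t 48.625 fkerr [-0.0001  0.0001 -0.0002]
blobs [(15, [24.0, 25.0]), (30, [11.0, 36.0]), (30, [21.0, 40.0]), (48, [22.0, 52.0])]
blobs [(106, [20.0, 33.0]), (28, [10.0, 36.0]), (53, [22.0, 52.0])]
[0.0, -0.0, -0.0] [-0.057, 0.001, -0.057] | [ 0.66 -0.04  0.34] [ 0.01 -0.71 -0.7 ] 0.88 [-0.6, 0.8, 0.6, 1.4, 0.4, 1.2, -0.3] 
ps 181.18515475306504
0.21
[0.07, -0.47, -0.42] [-0.118, -0.042, -0.084] | [ 0.62 -0.07  0.4 ] [ 0.04 -0.95 -0.31] 0.8 [-0.8, 0.9, 0.7, 1.5, 0.8, 1.3, -0.2] [-0.4   0.27 -0.87]
[0.11, -0.96, -0.8] [-0.151, -0.035, -0.174] | [ 0.63 -0.03  0.49] [ 0.26 -0.96  0.13] 0.76 [-1.0, 1.0, 0.7, 1.7, 1.1, 1.3, -0.1] [-0.64 -0.27 -0.72]
[0.1, -1.49, -1.12] [-0.113, -0.01, -0.3] | [0.65 0.09 0.55] [ 0.57 -0.69  0.46] 0.64 [-1.1, 1.0, 0.8, 1.9, 1.5, 1.4, -0.0] [-0.62 -0.72 -0.32]
[0.03, -2.05, -1.33] [0.004, -0.014, -0.424] | [0.64 0.26 0.55] [ 0.79 -0.21  0.57] 0.46 [-1.3, 1.1, 0.9, 2.1, 2.0, 1.4, -0.0] [-0.37 -0.92
[... 158 characters left out ...]
1.0, -1.56, -1.03] [0.104, 0.004, -0.335] | [0.66 0.27 0.42] [ 0.94 -0.08  0.32] 0.33 [-1.1, 1.1, 0.5, 2.2, 2.2, 1.6, -1.0] [ 0.12 -0.82 -0.56]
[-1.33, -1.11, -0.85] [0.154, -0.0, -0.288] | [0.66 0.27 0.35] [ 0.99 -0.02  0.17] 0.27 [-1.0, 1.1, 0.4, 2.3, 2.3, 1.6, -1.5] [ 0.13 -0.47 -0.87]
[-1.5, -0.6, -0.63] [0.202, -0.015, -0.241] | [0.65 0.27 0.28] [1.   0.03 0.  ] 0.21 [-0.9, 1.1, 0.2, 2.4, 2.3, 1.7, -1.9] [ 0.  0. -1.]
[-1.5, -0.6, -0.63] [0.259, -0.016, -0.185] | [0.65 0.27 0.2 ] [1.   0.03 0.  ] 0.27 [-0.9, 1.3, 0.1, 2.3, 2.3, 1.8, -2.0] [-0. -0. -1.]
[-1.5, -0.6, -0.63] [0.307, -0.016, -0.137] | [0.65 0.27 0.14] [1.   0.03 0.  ] 0.27 [-0.9, 1.4, 0.1, 2.2, 2.3, 1.8, -2.0] [-0. -0. -1.]
```

>>> jog_arm(
  turn=[
    [0, 0, 0],
    [0, 0, 0],
    [0, 0, 0],
    [0.03, -0.16, -0.14],
    [0.05, -0.31, -0.28],
    [0.07, -0.47, -0.42],
    [0.08, -0.59, -0.51],
    [0.09, -0.71, -0.61],
    [0.1, -0.84, -0.7],
    [0.11, -0.96, -0.8],
    [0.11, -1.09, -0.88],
    [0.11, -1.22, -0.96],
    [0.1, -1.36, -1.04],
    [0.1, -1.49, -1.12],
    [0.08, -1.63, -1.17],
    [0.07, -1.77, -1.22],
    [0.05, -1.91, -1.28],
    [0.03, -2.05, -1.33],
    [0.03, -2.05, -1.33],
    [0.03, -2.05, -1.33],
  ],
  translation=[
    [-0.02, 0, -0.02],
    [-0.04, 0, -0.04],
    [-0.057, 0.001, -0.057],
    [-0.08, -0.015, -0.066],
    [-0.1, -0.03, -0.075],
    [-0.118, -0.042, -0.084],
    [-0.127, -0.04, -0.106],
    [-0.135, -0.038, -0.13],
    [-0.143, -0.036, -0.152],
    [-0.151, -0.035, -0.174],
    [-0.142, -0.028, -0.205],
    [-0.132, -0.022, -0.237],
    [-0.123, -0.016, -0.268],
    [-0.113, -0.01, -0.3],
    [-0.084, -0.011, -0.331],
    [-0.055, -0.012, -0.362],
    [-0.025, -0.013, -0.393],
    [0.004, -0.014, -0.424],
    [0.004, -0.014, -0.424],
    [0.004, -0.014, -0.424],
  ],
  grip=[0.5, 0.5, 0.5, 0.5, 0.5, 0.5, 0.5, 0.5, 0.5, 0.5, 0.5, 0.5, 0.5, 0.5, 0.5, 0.5, 0.5, 0.5, 0.5, 0.5],
)

```text
clock: 51.18
tool_pos: [0.6436, 0.2601, 0.5534]
eef_rot: [0.319, -0.336, 0.753, -0.467]
contact_force: [-0.0, 0.3, -2.3]
opening: 0.704
finger_force: 34.9
```

```bash
cat > t13.py <<'E'
from srch import *
import json
J=R.from_quat(json.load(open('J.json')))
q1=np.array(r.get_state()['q']);ps=181.2;pg=np.array([.617,.269,.194-H])
Ph,Th=toolpose(pg+Z*.15,jugR(ps,180),J)
qh=ik(Ph,Th,np.array([-.9,1.1,.2,2.4,2.3,1.7,-1.9]),.01)[0];q=q1;pa=[]
for k in range(1,5):
    P,T=fk(q1+(qh-q1)*k/4);q,e,a=track(q,P,T);pa.append((P,T,q))
emit(pa,J)
E
python3 t13.py
```

```text
q [-1.28  1.12  0.87  2.1   1.97  1.45 -0.04] m 0.46 tcp [0.6436 0.2601 0.5534] z [ 0.794 -0.209  0.571] y [ 0.49  -0.338 -0.804] op 0.704 f 34.9 cf [-0.   0.3 -2.3] t 51.175 fkerr [-0.0001 -0.0003  0.0001]
[-0.15, -0.07, 0.41] [-0.014, 0.073, -0.027] | [0.66 0.25 0.48] [ 0.88 -0.16  0.44] 0.39 [-1.2, 1.1, 0.7, 2.2, 2.1, 1.5, -0.5] [-0.11 -0.98 -0.15]
[-0.34, -0.07, 0.85] [-0.027, 0.135, -0.064] | [0.67 0.25 0.4 ] [ 0.95 -0.11  0.3 ] 0.33 [-1.1, 1.1, 0.5, 2.2, 2.2, 1.6, -1.0] [ 0.07 -0.84 -0.54]
[-0.54, 0.01, 1.32] [-0.041, 0.183, -0.107] | [0.66 0.26 0.34] [ 0.99 -0.04  0.15] 0.27 [-1.0, 1.1, 0.3, 2.3, 2.3, 1.6, -1.4] [ 0.1  -0.49 -0.86]
[-0.74, 0.18, 1.79] [-0.055, 0.214, -0.154] | [0.65 0.27 0.28] [1.   0.04 0.  ] 0.21 [-0.9, 1.1, 0.1, 2.4, 2.3, 1.7, -1.9] [ 0.  0. -1.]
```

>>> jog_arm(
  turn=[
    [-0.05, -0.02, 0.14],
    [-0.1, -0.05, 0.27],
    [-0.15, -0.07, 0.41],
    [-0.21, -0.07, 0.56],
    [-0.28, -0.07, 0.7],
    [-0.34, -0.07, 0.85],
    [-0.41, -0.04, 1.0],
    [-0.47, -0.02, 1.16],
    [-0.54, 0.01, 1.32],
    [-0.61, 0.07, 1.48],
    [-0.67, 0.12, 1.63],
    [-0.74, 0.18, 1.79],
    [-0.74, 0.18, 1.79],
    [-0.74, 0.18, 1.79],
    [-0.74, 0.18, 1.79],
    [-0.74, 0.18, 1.79],
  ],
  translation=[
    [-0.005, 0.025, -0.009],
    [-0.01, 0.05, -0.018],
    [-0.014, 0.073, -0.027],
    [-0.018, 0.094, -0.04],
    [-0.023, 0.115, -0.052],
    [-0.027, 0.135, -0.064],
    [-0.032, 0.151, -0.078],
    [-0.036, 0.167, -0.093],
    [-0.041, 0.183, -0.107],
    [-0.046, 0.194, -0.123],
    [-0.05, 0.204, -0.138],
    [-0.055, 0.214, -0.154],
    [-0.055, 0.214, -0.154],
    [-0.055, 0.214, -0.154],
    [-0.055, 0.214, -0.154],
    [-0.055, 0.214, -0.154],
  ],
  grip=[0.5, 0.5, 0.5, 0.5, 0.5, 0.5, 0.5, 0.5, 0.5, 0.5, 0.5, 0.5, 0.5, 0.5, 0.5, 0.5],
)

```text
clock: 53.18
tool_pos: [0.6456, 0.2711, 0.2844]
eef_rot: [-0.015, 0.704, 0.012, 0.71]
contact_force: [0.2, -0.7, -1.8]
opening: 0.703
finger_force: 35.0
```

```bash
cat > t14.py <<'E'
from plan import *
import json
J=R.from_quat(json.load(open('J.json')))
show('scene',['jug1_mid','peg2_tip','bead1']);show('top',['jug1_mid','peg2_tip','lid_knob'])
s=r.get_state();T=R.from_quat(s['eef_rot']);jr=T*J.inv();print('axis',jr.apply([0,0,1]),'mid',s['tool_pos']-G*T.apply([0,0,1])-jr.apply([0,0,H-.05]))
pg=np.array([.617,.269,.194-H])
run(J,[(pg+Z*d,181.2,180) for d in(.15,.08,.02,.002)])
E
python3 t14.py
```

```text
q [-0.91  1.1   0.15  2.35  2.34  1.7  -1.88] m 0.21 tcp [0.6456 0.2711 0.2844] z [0.999 0.038 0.009] y [-0.038  0.999 -0.005] op 0.703 f 35.0 cf [ 0.2 -0.7 -1.8] t 53.175 fkerr [ 0.0002 -0.0004  0.0001]
scene jug1_mid [([0.619, 0.27, 0.297], 0.6)]
scene peg2_tip [([0.616, 0.27, 0.189], 0.8)]
scene bead1 []
top jug1_mid [([0.619, 0.271, 0.289], 0.59)]
top peg2_tip [([0.618, 0.27, 0.188], 0.93), ([0.661, -0.176, 0.071], 0.4)]
top lid_knob [([0.484, -0.009, 0.035], 0.55)]
axis [ 0.00332277 -0.00389309 -0.9999869 ] mid [0.61646015 0.26978365 0.29379389]
180 181.2 [0.002, 0.003, 0.004] [-0.0001, -0.0008, 0.0005] | [0.646 0.27  0.284] 0.21 0.0 [-0.9   1.09  0.15  2.35  2.34  1.69 -1.88]
180 181.2 [0.002, 0.003, 0.004] [0.0699, -0.0005, -0.0001] | [0.646 0.27  0.214] 0.26 0.0 [-0.89  1.25  0.13  2.3   2.31  1.77 -1.96]
180 181.2 [0.002, 0.003, 0.004] [0.1299, -0.0003, -0.0005] | [0.646 0.27  0.154] 0.28 0.0 [-0.89  1.38  0.11  2.24  2.28  1.81 -2.  ]
180 181.2 [0.002, 0.003, 0.004] [0.1479, -0.0002, -0.0007] | [0.646 0.27  0.136] 0.27 0.0 [-0.88  1.41  0.11  2.21  2.28  1.82 -2.  ]
```

>>> jog_arm(
  turn=[
    [0, 0, 0],
    [0, 0, 0],
    [0, 0, 0],
    [0, 0, 0],
    [0, 0, 0],
    [0, 0, 0],
    [0, 0, 0],
    [0, 0, 0],
    [0, 0, 0],
    [0, 0, 0],
    [0, 0, 0],
    [0, 0, 0],
    [0, 0, 0],
    [0, 0, 0],
    [0, 0, 0],
    [0, 0, 0],
    [0, 0, 0],
    [0, 0, 0],
    [0, 0, 0],
  ],
  translation=[
    [0.03, 0, 0],
    [0.06, 0, 0],
    [0.09, 0, 0],
    [0.12, 0, 0],
    [0.14, 0, 0],
    [0.147, 0, -0.0005],
    [0.149, 0, -0.0005],
    [0.149, 0, -0.0005],
    [0.149, 0, -0.0005],
    [0.149, 0, -0.0005],
    [0.149, 0, -0.0005],
    [0.149, 0, -0.0005],
    [0.149, 0, -0.02],
    [0.149, 0, -0.045],
    [0.149, 0, -0.065],
    [0.149, 0, -0.065],
    [0.11, 0, -0.065],
    [0.06, 0, -0.065],
    [0.03, 0, -0.06],
  ],
  grip=[0.5, 0.5, 0.5, 0.5, 0.5, 0.5, 0.5, 0.5, 0.4, 0.2, 0, 0, 0, 0, 0, 0, 0, 0, 0],
)

```text
clock: 55.95
tool_pos: [0.5864, 0.268, 0.256]
eef_rot: [-0.014, 0.704, 0.012, 0.71]
contact_force: [-0.1, 0.3, -1.1]
opening: 1.002
finger_force: 0.0
```

```bash
cat > t15.py <<'E'
from srch import *
from tab import bst
if __name__=='__main__':
    show('scene',['jug1_mid','jug3_mid']);show('top',['jug1_mid','lid_knob','jug2_mid','jug2_lip'])
    q1=np.array(r.get_state()['q']);print(np.round(q1,2))
    g=np.array([.663,-.164,.125])
    for A in(-12,-20,-28,-36):
        for sg in(1,-1):
            b=bst((g,az(A),sg,40));P,T=entry(g,A,sg,0,0)
            print(A,sg,b[0],np.round(b[1],2))
E
python3 t15.py
```

```text
q [-0.96  1.2   0.05  2.47  2.18  1.86 -2.02] m 0.09 tcp [0.5864 0.268  0.256 ] z [0.999 0.037 0.01 ] y [-0.037  0.999 -0.004] op 1.002 f 0.0 cf [-0.1  0.3 -1.1] t 55.95 fkerr [ 0.0002 -0.0003  0.0001]
scene jug1_mid [([0.616, 0.27, 0.142], 0.85)]
scene jug3_mid [([0.67, 0.161, 0.141], 0.92), ([0.368, -0.204, 0.014], 0.63)]
top jug1_mid [([0.615, 0.272, 0.141], 0.64)]
top lid_knob [([0.48, -0.012, 0.035], 0.71)]
top jug2_mid [([0.664, -0.163, 0.116], 0.96)]
top jug2_lip [([0.652, -0.209, 0.172], 0.88), ([0.715, 0.155, 0.083], 0.55)]
[-0.96  1.21  0.05  2.46  2.18  1.87 -2.02]
-12 1 0.32 [ 0.8   1.71 -0.97  2.24  3.57  1.77 -0.37]
-12 -1 0.25 [-0.42  1.83  0.89  2.29  2.56  1.84  0.3 ]
-20 1 0.2 [ 0.78  1.83 -1.15  2.23  3.55  1.89 -0.17]
-20 -1 0.28 [-0.5   1.78  0.84  2.28  2.49  1.64  0.36]
-28 1 0.3 [-0.29  1.5   0.33  2.24  2.41  1.79 -2.2 ]
-28 -1 0.32 [-0.37  1.54  0.45  2.24  2.39  1.71  0.82]
-36 1 0.38 [-0.35  1.46  0.29  2.18  2.25  1.64 -2.13]
-36 -1 0.38 [-0.42  1.49  0.39  2.18  2.24  1.55  0.93]
```

```bash
python3 - <<'E'
t=open('srch.py').read()
t=t.replace("def ok(P,zmin):return P[2]>zmin","def ok(P,zmin):return P[2]>zmin and not(abs(P[1]+.009)<.11 and P[0]>.56 and P[2]<.33) and not(P[1]>.12 and P[0]>.5 and P[2]<.25)")
open('srch.py','w').write(t)
E
cat > t16.py <<'E'
from srch import *
if __name__=='__main__':
    q1=np.array(r.get_state()['q'])
    g=np.array([.663,-.164,.122]);A=-22
    Ph,Th=entry(g,A,-1,.7,.15)
    goals=[]
    for x in([.27,.92,-.49,2.32,2.43,1.13,1.91],[-.1,.9,.2,2.3,2.6,1.1,1.4],[-.3,1,.5,2.3,2.4,1,1]):
        o=ik(Ph,Th,np.array(x),.01);
        if o[1]<1e-3:goals.append(o[0]);print(np.round(o[0],2),marg(o[0]))
    tail=[entry(g,A,-1,.7,b) for b in(.1,.05,0)]+[entry(g,A,-1,p,0) for p in(.45,.2,0)]
    b=search(q1,goals,tail,zmin=.19,N=1500);print(b[0]);emit(b[3])
E
python3 t16.py
```

```text
q [-0.96  1.21  0.05  2.46  2.18  1.87 -2.02] m 0.1 tcp [0.5859 0.2686 0.2522] z [0.999 0.038 0.007] y [-0.038  0.999 -0.005] op 1.001 f 0.0 cf [-0.6 -0.8  0.9] t 56.35 fkerr [ 0.0002 -0.0003  0.0001]
[ 0.28  0.78 -0.54  2.51  2.45  1.14  1.88] 0.05
[-0.09  0.76  0.08  2.53  2.81  0.99  1.44] 0.03
[-0.23  0.79  0.33  2.54  2.99  0.97  1.24] 0.02
0.05
[0.22, -0.12, -0.3] [-0.06, -0.113, 0.032] | [0.62 0.16 0.31] [ 0.97 -0.16  0.16] 0.1 [-0.9, 1.2, 0.2, 2.5, 2.1, 1.8, -1.8] 
[0.47, -0.19, -0.61] [-0.127, -0.222, 0.035] | [0.63 0.05 0.38] [ 0.89 -0.33  0.31] 0.1 [-0.8, 1.2, 0.4, 2.5, 2.0, 1.8, -1.6] 
[0.74, -0.21, -0.9] [-0.198, -0.318, 0.011] | [ 0.61 -0.05  0.45] [ 0.75 -0.46  0.47] 0.1 [-0.7, 1.2, 0.5, 2.5, 1.9, 1.8, -1.4] 
[1.03, -0.19, -1.18] [-0.269, -0.398, -0.035] | [ 0.56 -0.13  0.52] [ 0.57 -0.54  0.62] 0.1 [-0.6, 1.2, 0.7, 2.5, 1.9, 1.8, -1.2] 
[0.84, 0.41, -1.54] [-0.176, -0.463, 0.001] | [ 0.6  -0.19  0.43] [ 0.7  -0.66  0.27] 0.08 [-0.6, 1.1, 0.7, 2.5, 2.2, 1.5, -0.7] 
[0.35, 0.81, -1.92] [-0.079, -0.478, 0.015] | [ 0.62 -0.21  0.33] [ 0.76 -0.64 -0.09] 0.05 [-0.5, 1.1, 0.
[... 353 characters left out ...]
71 -0.29 -0.64] 0.14 [0.3, 0.9, -0.6, 2.4, 2.5, 1.1, 2.0] 
[-1.02, 0.59, -2.76] [0.119, -0.428, 0.045] | [ 0.65 -0.16  0.14] [ 0.71 -0.29 -0.64] 0.25 [0.4, 0.9, -0.6, 2.3, 2.5, 1.1, 2.0] 
[-1.02, 0.59, -2.76] [0.152, -0.444, 0.08] | [ 0.68 -0.17  0.1 ] [ 0.71 -0.29 -0.64] 0.36 [0.4, 1.0, -0.5, 2.2, 2.6, 1.1, 2.1] 
[-0.68, 0.62, -2.9] [0.145, -0.445, 0.084] | [ 0.69 -0.17  0.11] [ 0.83 -0.34 -0.43] 0.26 [0.4, 1.2, -0.5, 2.3, 2.7, 1.5, 1.9] 
[-0.31, 0.64, -3.01] [0.139, -0.446, 0.086] | [ 0.69 -0.17  0.12] [ 0.91 -0.37 -0.2 ] 0.16 [0.3, 1.3, -0.4, 2.3, 2.9, 1.9, 1.9] 
[-0.01, 0.66, -3.07] [0.133, -0.446, 0.086] | [ 0.69 -0.17  0.12] [ 0.93 -0.37  0.  ] 0.08 [-0.1, 1.5, 0.2, 2.3, 2.6, 2.0, 1.1]
```

```bash
cat > t17.py <<'E'
from srch import *
def chain2(g,A,u,J,lipz=-.009):
    PS=-104;l=JAR-.008*az(u)
    gt=lip2grip(l+Z*.07,jugR(u,70));n=4;up=g+Z*.17
    s=[(g+Z*.09,PS,0),(up,PS,0)]+[(up+(gt-up)*k/n+Z*.05*np.sin(np.pi*k/n),PS+(u-PS)*k/n,70*k/n) for k in range(1,n+1)]
    s+=[(lip2grip(l+Z*lipz,jugR(u,t)),u,t) for t in(80,95,115,135)]+[(lip2grip(l+Z*.08,jugR(u,135)),u,135)]
    return [toolpose(a,jugR(b,c),J) for a,b,c in s]
if __name__=='__main__':
    q1=np.array(r.get_state()['q']);best=None
    g=np.array([.663,-.164,.122])
    for A in(-22,):
      for pit in(1.0,1.2):
        Ph,Th=entry(g,A,-1,pit,.14);goals=[]
        for x in([.27,.92,-.49,2.32,2.43,1.13,1.91],[-.1,.9,.2,2.3,2.6,1.1,1.4],[-.3,1,.5,2.3,2.4,1,1],[0,.7,.2,2,2.5,.5,1.2],[.2,.7,-.2,2,.7,.5,2.4]):
            o=ik(Ph,Th,np.array(x),.01)
            if o[1]<1e-3:goals.append(o[0])
        print(pit,[(np.round(x,2).tolist(),marg(x)) for x in goals])
        for u in(-125,-145):
            tail=[entry(g,A,-1,pit,b) for b in(.07,0)]+[entry(g,A,-1,p,0) for p in(.7,.35,0)]+chain2(g,A,u,j2t(A+104,-1))
            b=search(q1,goals,tail,zmin=.19,N=500);print(A,pit,u,b[0])
            if best is None or b[0]>best[0]:best=(*b,A,pit,u)
    if best[0]>0:print(best[4:]);emit(best[3])
E
python3 t17.py
```

```text
q [-0.96  1.21  0.05  2.46  2.18  1.87 -2.02] m 0.1 tcp [0.5859 0.2686 0.2522] z [0.999 0.038 0.007] y [-0.038  0.999 -0.005] op 1.001 f 0.0 cf [-0.6 -0.8  0.9] t 56.35 fkerr [ 0.0002 -0.0003  0.0001]
1.0 [([0.12, 0.58, -0.1, 2.16, 2.14, 0.27, 2.29], 0.23), ([-0.07, 0.59, 0.2, 2.17, 2.8, 0.17, 1.61], 0.13), ([-0.09, 0.6, 0.25, 2.17, 2.96, 0.17, 1.44], 0.13), ([-0.07, 0.59, 0.21, 2.17, 2.84, 0.17, 1.56], 0.13), ([0.37, 0.61, -0.48, 2.15, 1.86, 0.47, 2.61], 0.05)]
-22 1.0 -125 0.12
-22 1.0 -145 0.12
1.2 []Traceback (most recent call last):
  File "t17.py", line 20, in <module>
    b=search(q1,goals,tail,zmin=.19,N=500);print(A,pit,u,b[0])
  File "srch.py", line 21, in search
    qh=goals[np.random.randint(len(goals))];t=np.random.uniform(.3,.7)
             ~~~~~~~~~~~~~~~~~^^^^^^^^^^^^
  File "numpy/random/mtrand.pyx", line 796, in numpy.random.mtrand.RandomState.randint
  File "numpy/random/_bounded_integers.pyx", line 1334, in numpy.random._bounded_integers._rand_int64
ValueError: high <= 0
```

```bash
sed -i 's/for pit in(1.0,1.2)/for pit in(.85,.95)/; s/for u in(-125,-145)/for u in(-125,)/; s/N=500/N=1200/' t17.py; python3 t17.py
```

```text
q [-0.96  1.21  0.05  2.46  2.18  1.87 -2.02] m 0.1 tcp [0.5859 0.2686 0.2522] z [0.999 0.038 0.007] y [-0.038  0.999 -0.005] op 1.001 f 0.0 cf [-0.6 -0.8  0.9] t 56.35 fkerr [ 0.0002 -0.0003  0.0001]
0.85 [([0.31, 0.66, -0.47, 2.33, 2.32, 0.72, 2.1], 0.23), ([-0.05, 0.64, 0.12, 2.35, 2.81, 0.56, 1.54], 0.21), ([-0.17, 0.67, 0.3, 2.36, 3.02, 0.54, 1.32], 0.2), ([-0.07, 0.65, 0.15, 2.35, 2.84, 0.55, 1.51], 0.21), ([0.46, 0.71, -0.7, 2.32, 2.19, 0.84, 2.26], 0.24)]
-22 0.85 -125 0.13
0.95 [([0.25, 0.6, -0.31, 2.22, 2.17, 0.45, 2.27], 0.34), ([-0.06, 0.6, 0.16, 2.23, 2.79, 0.29, 1.6], 0.25), ([-0.12, 0.61, 0.26, 2.24, 2.99, 0.29, 1.4], 0.25), ([-0.07, 0.6, 0.19, 2.23, 2.84, 0.29, 1.55], 0.25), ([0.42, 0.64, -0.59, 2.21, 2.0, 0.6, 2.47], 0.19)]
-22 0.95 -125 0.13
(-22, 0.85, -125)
[0.21, -0.16, -0.1] [-0.091, -0.051, 0.042] | [0.63 0.22 0.34] [ 0.97 -0.16  0.17] 0.22 [-0.9, 1.1, 0.1, 2.3, 2.1, 1.8, -1.8] 
[0.46, -0.24, -0.2] [-0.179, -0.116, 0.063] | [0.65 0.16 0.43] [ 0.88 -0.38  0.28] 0.34 [-0.9, 1.0, 0.2, 2.2, 1.9, 1.7, -1.5] 
[0.72, -0.26, -0.26] [-0.262, -0.19, 0.064] | [0.66 0.08 0
[... 2060 characters left out ...]
] [ 0.78 -0.61 -0.13] 0.55 [-0.6, 0.9, -0.0, 2.0, 1.9, 1.4, 0.6] 
[0.36, 0.68, -1.62] [0.015, -0.242, 0.132] | [0.73 0.03 0.24] [ 0.8  -0.59 -0.14] 0.53 [-0.5, 1.0, -0.1, 2.0, 1.9, 1.5, 0.3] 
[0.4, 0.58, -1.38] [0.0, -0.251, 0.126] | [0.72 0.02 0.25] [ 0.82 -0.56 -0.14] 0.47 [-0.5, 1.0, -0.1, 2.1, 2.0, 1.5, -0.0] 
[0.45, 0.45, -1.06] [-0.014, -0.266, 0.114] | [0.71 0.01 0.27] [ 0.84 -0.52 -0.13] 0.38 [-0.4, 1.0, -0.2, 2.2, 2.1, 1.6, -0.4] 
[0.48, 0.31, -0.73] [-0.021, -0.285, 0.1] | [ 0.7  -0.01  0.28] [ 0.87 -0.49 -0.1 ] 0.29 [-0.3, 1.0, -0.2, 2.3, 2.2, 1.7, -0.8] 
[0.48, 0.31, -0.73] [-0.11, -0.285, 0.101] | [ 0.7  -0.01  0.36] [ 0.87 -0.49 -0.1 ] 0.3 [-0.3, 0.8, -0.2, 2.3, 2.1, 1.6, -0.6]
```

>>> jog_arm(
  turn=[
    [0.1, -0.08, -0.05],
    [0.21, -0.16, -0.1],
    [0.33, -0.2, -0.15],
    [0.46, -0.24, -0.2],
    [0.59, -0.25, -0.23],
    [0.72, -0.26, -0.26],
    [0.85, -0.22, -0.28],
    [0.98, -0.19, -0.29],
    [0.94, -0.06, -0.43],
    [0.9, 0.07, -0.57],
    [0.86, 0.2, -0.71],
    [0.82, 0.32, -0.84],
    [0.78, 0.45, -0.98],
    [0.78, 0.45, -0.98],
    [0.68, 0.54, -1.11],
    [0.57, 0.63, -1.23],
    [0.47, 0.72, -1.36],
    [0.36, 0.81, -1.48],
    [0.26, 0.9, -1.61],
    [0.26, 0.9, -1.61],
  ],
  translation=[
    [-0.05, -0.025, 0.021],
    [-0.091, -0.051, 0.042],
    [-0.135, -0.083, 0.053],
    [-0.179, -0.116, 0.063],
    [-0.22, -0.153, 0.064],
    [-0.262, -0.19, 0.064],
    [-0.3, -0.23, 0.055],
    [-0.336, -0.267, 0.046],
    [-0.312, -0.283, 0.054],
    [-0.289, -0.298, 0.063],
    [-0.265, -0.314, 0.071],
    [-0.241, -0.33, 0.08],
    [-0.218, -0.345, 0.088],
    [-0.218, -0.345, 0.088],
    [-0.195, -0.356, 0.088],
    [-0.172, -0.366, 0.088],
    [-0.15, -0.377, 0.087],
    [-0.127, -0.388, 0.087],
    [-0.104, -0.398, 0.087],
    [-0.104, -0.398, 0.087],
  ],
  grip=[0, 0, 0, 0, 0, 0, 0, 0, 0, 0, 0, 0, 0, 0, 0, 0, 0, 0, 0, 0],
)

```text
clock: 58.85
tool_pos: [0.6869, -0.1254, 0.3596]
eef_rot: [-0.421, 0.687, -0.57, 0.161]
contact_force: [-0.5, 0.3, 0.7]
opening: 1.002
finger_force: 0.0
```

```bash
cat > t18.py <<'E'
from srch import *
q=q1=np.array(r.get_state()['q']);g=np.array([.663,-.164,.122]);A=-22
pa=[];Ph,Th=entry(g,A,-1,.85,.14);qh=ik(Ph,Th,np.array([-.2,.7,.4,2.4,3.0,.5,1.2]),.01)[0]
poses=[fk(q1+(qh-q1)*k/3) for k in(1,2,3)]+[entry(g,A,-1,.85,b) for b in(.07,0)]+[entry(g,A,-1,p,0) for p in(.7,.35,0)]
for P,T in poses:
    q,e,a=track(q,P,T);pa.append((P,T,q));
    if e>.002:print('err',e)
emit(pa)
E
python3 t18.py
```

```text
q [-0.58  0.73  0.46  2.17  2.07  0.86  0.38] m 0.39 tcp [ 0.6869 -0.1254  0.3596] z [ 0.702 -0.647 -0.298] y [-0.395 -0.004 -0.919] op 1.002 f 0.0 cf [-0.5  0.3  0.7] t 58.85 fkerr [-0.0002 -0.0003  0.    ]
[-0.07, -0.19, -0.5] [-0.006, 0.046, 0.018] | [ 0.68 -0.13  0.31] [ 0.74 -0.51 -0.44] 0.33 [-0.5, 0.7, 0.5, 2.2, 2.4, 0.7, 0.6] 
[-0.11, -0.41, -0.98] [0.001, 0.108, 0.014] | [ 0.65 -0.14  0.26] [ 0.71 -0.37 -0.6 ] 0.26 [-0.4, 0.7, 0.5, 2.3, 2.8, 0.6, 0.9] 
[-0.09, -0.68, -1.45] [0.023, 0.178, -0.011] | [ 0.6  -0.14  0.21] [ 0.61 -0.25 -0.75] 0.2 [-0.2, 0.7, 0.4, 2.4, 3.2, 0.5, 1.1] 
[-0.09, -0.68, -1.45] [-0.003, 0.21, 0.046] | [ 0.64 -0.15  0.15] [ 0.61 -0.25 -0.75] 0.3 [-0.2, 0.8, 0.4, 2.3, 3.2, 0.6, 1.1] 
[-0.09, -0.68, -1.45] [-0.028, 0.241, 0.103] | [ 0.68 -0.17  0.1 ] [ 0.61 -0.25 -0.75] 0.42 [-0.1, 0.9, 0.4, 2.1, 3.2, 0.6, 1.1] 
[0.02, -0.55, -1.44] [-0.028, 0.237, 0.104] | [ 0.68 -0.17  0.1 ] [ 0.71 -0.29 -0.64] 0.33 [-0.2, 1.0, 0.4, 2.2, 3.1, 0.9, 1.1] 
[0.27, -0.26, -1.4] [-0.028, 0.227, 0.106] | [ 0.69 -0.17  0.11] [ 0.87 -0.35 -0.34] 0.22 [-0.2, 1.3, 0.4, 2.3, 2.9, 1.5, 1.1] 
[0.5, 0.02, -1.33] [-0.025, 0.217, 0.105] | [ 0.69 -0.17  0.12] [ 0.93 -0.37  0.  ] 0.16 [-0.2, 1.5, 0.3, 2.3, 2.5, 1.9, 1.0]
```

>>> jog_arm(
  turn=[
    [-0.02, -0.06, -0.17],
    [-0.05, -0.13, -0.33],
    [-0.07, -0.19, -0.5],
    [-0.08, -0.26, -0.66],
    [-0.1, -0.34, -0.82],
    [-0.11, -0.41, -0.98],
    [-0.1, -0.5, -1.14],
    [-0.1, -0.59, -1.3],
    [-0.09, -0.68, -1.45],
    [-0.09, -0.68, -1.45],
    [-0.09, -0.68, -1.45],
    [-0.09, -0.68, -1.45],
    [-0.09, -0.68, -1.45],
    [-0.09, -0.68, -1.45],
    [0.02, -0.55, -1.44],
    [0.15, -0.4, -1.42],
    [0.27, -0.26, -1.4],
    [0.39, -0.12, -1.37],
    [0.5, 0.02, -1.33],
    [0.5, 0.02, -1.33],
  ],
  translation=[
    [-0.002, 0.015, 0.006],
    [-0.004, 0.03, 0.012],
    [-0.006, 0.046, 0.018],
    [-0.004, 0.067, 0.017],
    [-0.001, 0.088, 0.015],
    [0.001, 0.108, 0.014],
    [0.008, 0.13, 0.006],
    [0.015, 0.155, -0.003],
    [0.023, 0.178, -0.011],
    [0.023, 0.178, -0.011],
    [0.01, 0.194, 0.018],
    [-0.003, 0.21, 0.046],
    [-0.016, 0.226, 0.075],
    [-0.028, 0.241, 0.103],
    [-0.028, 0.237, 0.104],
    [-0.028, 0.232, 0.105],
    [-0.028, 0.227, 0.106],
    [-0.027, 0.222, 0.106],
    [-0.025, 0.217, 0.105],
    [-0.025, 0.217, 0.105],
  ],
  grip=[0, 0, 0, 0, 0, 0, 0, 0, 0, 0, 0, 0, 0, 0, 0, 0, 0, 0, 0, 0],
)

```text
clock: 61.35
tool_pos: [0.689, -0.1736, 0.1186]
eef_rot: [0.698, -0.134, 0.691, 0.133]
contact_force: [0.4, -0.8, 0.0]
opening: 1.002
finger_force: 0.0
```

```bash
python3 - <<'E'
from look import *
show('wrist',['jug2_lip']);show('scene',['jug2_mid','jug2_lip','lid_knob'])
print(rel(*entry((.663,-.164,.122),-22,-1,0,0)))
snap('wrist');m=models.masks_of('wrist','jug2_mid');print([ (round(d['p'],2),np.round(np.argwhere(d['pixels']).mean(0)),d['pixels'].sum()) for d in m[:2]])
E
```

```text
q [-0.22  1.52  0.32  2.26  2.56  1.93  0.96] m 0.16 tcp [ 0.689  -0.1736  0.1186] z [ 0.929 -0.371 -0.01 ] y [-0.371 -0.929  0.001] op 1.002 f 0.0 cf [ 0.4 -0.8  0. ] t 61.35 fkerr [ 0.0001 -0.0003  0.0001]
wrist jug2_lip [([0.65, -0.209, 0.169], 0.91)]
scene jug2_mid [([0.665, -0.16, 0.108], 0.56)]
scene jug2_lip [([0.651, -0.212, 0.177], 0.91)]
scene lid_knob [([0.482, -0.009, 0.035], 0.51)]
([-0.001, 0.005, 0.003], [-0.0036, -0.0009, -0.0003])
[(0.93, array([277., 288.]), np.int64(26645))]
```

>>> jog_arm(
  turn=[
    [0, 0, 0],
    [0, 0, 0],
    [0, 0, 0],
    [0, 0, 0],
    [0, 0, 0],
    [0, 0, 0],
    [0, 0, 0],
    [0, 0, 0],
    [0, 0, 0],
    [0, 0, 0],
    [0, 0, 0],
    [0, 0, 0],
    [0, 0, 0],
    [0, 0, 0],
  ],
  translation=[
    [0, 0, 0],
    [0, 0, 0],
    [0, 0, 0],
    [0, 0, 0],
    [0, 0, 0],
    [0, 0, 0],
    [0.005, 0, 0],
    [0.02, 0, 0],
    [0.045, 0, 0],
    [0.08, 0, 0],
    [0.12, 0, 0],
    [0.15, 0, 0],
    [0.17, 0, 0],
    [0.17, 0, 0],
  ],
  grip=[0.5, 0.5, 0.5, 0.5, 0.5, 0.5, 0.5, 0.5, 0.5, 0.5, 0.5, 0.5, 0.5, 0.5],
  force=35,
)

```text
clock: 63.5
tool_pos: [0.69, -0.1759, 0.295]
eef_rot: [0.696, -0.134, 0.692, 0.136]
contact_force: [0.8, 0.1, -1.4]
opening: 0.685
finger_force: 34.8
```

```bash
cat > t19.py <<'E'
from srch import *
import json
show('scene',['jug2_mid','jug2_lip']);show('top',['jug2_mid','jug2_lip'])
PS=-104.5;s=r.get_state();J=hold(PS);json.dump(J.as_quat().tolist(),open('J.json','w'))
T=R.from_quat(s['eef_rot']);g0=s['tool_pos']-G*T.apply([0,0,1]);print('grip',g0)
u=-125;l=JAR-.008*az(u);gt=lip2grip(l+Z*.07,jugR(u,70));n=5;q=s['q'];pa=[]
seq=[(g0+(gt-g0)*k/n+Z*.05*np.sin(np.pi*k/n),PS+(u-PS)*k/n,70*k/n) for k in range(1,n+1)]+[(lip2grip(l-Z*.009,jugR(u,80)),u,80)]
for a,b,c in seq:
    P,T=toolpose(a,jugR(b,c),J);q,e,an=track(q,P,T);pa.append((P,T,q));print(round(e*1e3,1),np.round(a,3),'lip',np.round(a+jugR(b,c).apply([.0475,0,.055]),3),rel(P,T))
emit(pa)
E
python3 t19.py
```

```text
q [-0.25  1.15  0.46  2.43  2.74  1.76  1.04] m 0.13 tcp [ 0.69   -0.1759  0.295 ] z [ 0.927 -0.375 -0.006] y [-0.375 -0.927  0.004] op 0.685 f 34.8 cf [ 0.8  0.1 -1.4] t 63.5 fkerr [ 0.     -0.0003  0.0001]
scene jug2_mid [([0.664, -0.165, 0.283], 0.7)]
scene jug2_lip [([0.651, -0.209, 0.35], 0.88), ([0.665, -0.164, 0.284], 0.59)]
top jug2_mid [([0.664, -0.163, 0.283], 0.75)]
top jug2_lip [([0.649, -0.21, 0.341], 0.94), ([0.678, -0.163, 0.238], 0.7)]
grip [ 0.66367755 -0.16453852  0.29169331]
0.0 [ 0.672 -0.121  0.325] lip [ 0.654 -0.177  0.367] ([-0.069, -0.023, 0.244], [0.0324, -0.0416, -0.0085])
0.0 [ 0.681 -0.077  0.347] lip [ 0.655 -0.14   0.373] ([-0.136, -0.029, 0.49], [0.0537, -0.0835, -0.017])
0.0 [ 0.69  -0.034  0.351] lip [ 0.657 -0.098  0.36 ] ([-0.198, -0.017, 0.736], [0.057, -0.1257, -0.0254])
0.0 [0.699 0.01  0.336] lip [ 0.662 -0.052  0.328] ([-0.254, 0.012, 0.983], [0.0422, -0.1682, -0.0337])
0.0 [0.708 0.053 0.311] lip [ 0.669 -0.002  0.285] ([-0.301, 0.059, 1.229], [0.0164, -0.2108, -0.0419])
0.0 [0.704 0.049 0.243] lip [ 0.669 -0.002  0.206] ([-0.285, 0.068, 1.404], [-0.0513, -0.2064, -0.0424])
[-0.07, -0.02, 0.24] [0.032, -0.042, -0.008] | [ 0.7  -0.13  0.32] [ 0.9  -0.43 -0.04] 0.16 [-0.4, 1.0, 0.3, 2.4, 2.6, 1.6, 1.0] 
[-0.14, -0.03, 0.49] [0.054, -0.084, -0.017] | [ 0.71 -0.09  0.34] [ 0.87 -0.48 -0.07] 0.24 [-0.4, 0.9, 0.3, 2.3, 2.4, 1.4, 0.9] 
[-0.2, -0.02, 0.74] [0.057, -0.126, -0.025] | [ 0.71 -0.05  0.35] [ 0.84 -0.53 -0.09] 0.33 [-0.5, 0.9, 0.2, 2.2, 2.2, 1.3, 0.8] 
[-0.25, 0.01, 0.98] [0.042, -0.168, -0.034] | [ 0.72 -0.01  0.33] [ 0.82 -0.56 -0.11] 0.43 [-0.5, 0.9, 0.1, 2.1, 2.0, 1.3, 0.7] 
[-0.3, 0.06, 1.23] [0.016, -0.211, -0.042] | [0.73 0.04 0.31] [ 0.79 -0.6  -0.12] 0.54 [-0.6, 0.9, 0.0, 2.0, 1.9, 1.4, 0.5] 
[-0.28, 0.07, 1.4] [-0.051, -0.206, -0.042] | [0.73 0.03 0.24] [ 0.8  -0.58 -0.13] 0.52 [-0.5, 1.0, -0.0, 2.0, 2.0, 1.4, 0.2]
```

```bash
sed -i 's/^u=-125/u=-107/; s/^show.*$//' t19.py; cat >> t19.py <<'E'
for th in(95,115,135):
    a=lip2grip(l-Z*.009,jugR(u,th));P,T=toolpose(a,jugR(u,th),J);q,e,an=track(q,P,T);print(th,np.round(q,2),marg(q),round(e*1e3,1),np.round(a,3),T.apply([0,0,1]))
E
python3 t19.py
```

```text
q [-0.25  1.16  0.46  2.43  2.74  1.76  1.04] m 0.13 tcp [ 0.6906 -0.1754  0.2914] z [ 0.928 -0.373 -0.009] y [-0.373 -0.928  0.005] op 0.686 f 34.8 cf [-0.3  0.5 -1.8] t 63.8 fkerr [ 0.     -0.0003  0.0001]
grip [ 0.66367755 -0.16453852  0.29169331]
0.0 [ 0.668 -0.119  0.325] lip [ 0.653 -0.176  0.367] ([-0.006, -0.031, 0.243], [0.0324, -0.0438, -0.0132])
0.0 [ 0.673 -0.073  0.347] lip [ 0.655 -0.139  0.373] ([-0.012, -0.059, 0.485], [0.0537, -0.0878, -0.0263])
0.0 [ 0.677 -0.028  0.351] lip [ 0.657 -0.097  0.36 ] ([-0.018, -0.085, 0.728], [0.0569, -0.1321, -0.0392])
0.0 [0.682 0.018 0.336] lip [ 0.661 -0.051  0.328] ([-0.023, -0.109, 0.972], [0.0421, -0.1767, -0.052])
0.0 [0.686 0.064 0.311] lip [ 0.666 -0.001  0.285] ([-0.026, -0.131, 1.215], [0.0163, -0.2214, -0.0647])
0.0 [0.685 0.058 0.243] lip [ 0.666 -0.001  0.206] ([-0.023, -0.15, 1.389], [-0.0515, -0.2169, -0.0636])
[-0.01, -0.03, 0.24] [0.032, -0.044, -0.013] | [ 0.7  -0.13  0.32] [ 0.93 -0.38 -0.04] 0.13 [-0.3, 1.0, 0.4, 2.4, 2.7, 1.6, 0.9] 
[-0.01, -0.06, 0.48] [0.054, -0.088, -0.026] | [ 0.7  -0.08  0.34] [ 0.93 -0.37 -
[... 206 characters left out ...]
, -0.177, -0.052] | [0.71 0.01 0.33] [ 0.93 -0.34 -0.11] 0.23 [-0.4, 0.9, 0.0, 2.3, 2.4, 1.5, 0.5] 
[-0.03, -0.13, 1.22] [0.016, -0.221, -0.065] | [0.71 0.05 0.31] [ 0.94 -0.32 -0.12] 0.28 [-0.5, 0.9, -0.1, 2.3, 2.3, 1.5, 0.4] 
[-0.02, -0.15, 1.39] [-0.052, -0.217, -0.064] | [0.71 0.05 0.24] [ 0.94 -0.3  -0.13] 0.27 [-0.4, 1.1, -0.1, 2.3, 2.4, 1.7, 0.1] 
95 [-0.33  1.04 -0.18  2.33  2.43  1.71 -0.11] 0.23 0.0 [0.681 0.047 0.258] [ 0.95425868 -0.27027277 -0.12783977]
115 [-0.21  1.03 -0.27  2.39  2.53  1.8  -0.39] 0.17 0.0 [0.675 0.027 0.272] [ 0.96668019 -0.22964382 -0.11310667]
135 [-0.08  1.06 -0.36  2.44  2.65  1.91 -0.66] 0.12 0.0 [0.668 0.004 0.278] [ 0.97687934 -0.19628393 -0.08473124]
```

>>> jog_arm(
  turn=[
    [0, -0.016, 0.12],
    [-0.006, -0.031, 0.243],
    [-0.009, -0.045, 0.364],
    [-0.012, -0.059, 0.485],
    [-0.015, -0.072, 0.607],
    [-0.018, -0.085, 0.728],
    [-0.02, -0.097, 0.85],
    [-0.023, -0.109, 0.972],
    [-0.025, -0.12, 1.094],
    [-0.026, -0.131, 1.215],
    [-0.026, -0.131, 1.215],
    [-0.026, -0.131, 1.215],
    [-0.025, -0.137, 1.27],
    [-0.024, -0.143, 1.33],
    [-0.023, -0.15, 1.389],
    [-0.023, -0.15, 1.389],
    [-0.023, -0.15, 1.389],
  ],
  translation=[
    [0.02, -0.022, -0.007],
    [0.0324, -0.0438, -0.0132],
    [0.045, -0.066, -0.02],
    [0.0537, -0.0878, -0.0263],
    [0.057, -0.11, -0.033],
    [0.0569, -0.1321, -0.0392],
    [0.05, -0.154, -0.046],
    [0.0421, -0.1767, -0.052],
    [0.03, -0.199, -0.058],
    [0.0163, -0.2214, -0.0647],
    [0.0163, -0.2214, -0.0647],
    [0.0163, -0.2214, -0.0647],
    [-0.006, -0.22, -0.0643],
    [-0.029, -0.2184, -0.064],
    [-0.0515, -0.2169, -0.0636],
    [-0.0515, -0.2169, -0.0636],
    [-0.0515, -0.2169, -0.0636],
  ],
  grip=[0.5, 0.5, 0.5, 0.5, 0.5, 0.5, 0.5, 0.5, 0.5, 0.5, 0.5, 0.5, 0.5, 0.5, 0.5, 0.5, 0.5],
)

```text
clock: 65.92
tool_pos: [0.7121, 0.0478, 0.2417]
eef_rot: [0.495, -0.564, 0.568, -0.339]
contact_force: [-0.8, -2.1, -0.7]
opening: 0.686
finger_force: 34.8
```

```bash
cat > t20.py <<'E'
from sim import *
import json
J=R.from_quat(json.load(open('J.json')))
show('scene',['jug2_mid','jug2_lip']);show('top',['jug2_mid','jug2_lip'])
s=r.get_state();T=R.from_quat(s['eef_rot']);jr=T*J.inv();g=s['tool_pos']-G*T.apply([0,0,1]);print('lip',g+jr.apply([.0475,0,.115-H]),'mid',g-jr.apply([0,0,H-.05]))
q=s['q'];u=-107
for th in(80,86,90,94,98,104,112,124,135):
    P,T=toolpose(lip2grip(JAR-Z*.009-.008*az(u),jugR(u,th)),jugR(u,th),J);q,e,a=track(q,P,T,5);w,t=rel(P,T);print(th,w,t,'|',marg(q),round(e*1e3,1))
E
python3 t20.py
```

```text
q [-0.41  1.06 -0.11  2.29  2.36  1.66  0.1 ] m 0.27 tcp [0.7121 0.0478 0.2417] z [ 0.944 -0.305 -0.126] y [-0.174 -0.134 -0.976] op 0.686 f 34.8 cf [-0.8 -2.1 -0.7] t 65.925 fkerr [ 0.     -0.0004 -0.    ]
scene jug2_mid [([0.69, 0.072, 0.246], 0.97)]
scene jug2_lip [([0.668, -0.003, 0.214], 0.97)]
top jug2_mid [([0.69, 0.069, 0.246], 0.9)]
top jug2_lip [([0.665, 0.0, 0.209], 0.58)]
lip [ 0.66657029 -0.0022957   0.2084066 ] mid [0.68771333 0.06681604 0.24387193]
80 [-0.003, -0.003, 0.0] [-0.0013, 0.0023, -0.0002] | 0.27 0.0
86 [-0.002, -0.016, 0.104] [0.0036, -0.0031, -0.0009] | 0.25 0.0
90 [-0.002, -0.025, 0.173] [0.0072, -0.0065, -0.0014] | 0.24 0.0
94 [-0.001, -0.034, 0.242] [0.011, -0.0096, -0.0018] | 0.23 0.0
98 [-0.001, -0.043, 0.312] [0.015, -0.0124, -0.0022] | 0.22 0.0
104 [0.0, -0.056, 0.415] [0.0213, -0.0161, -0.0027] | 0.2 0.0
112 [0.002, -0.074, 0.554] [0.0304, -0.02, -0.0033] | 0.18 0.0
124 [0.003, -0.1, 0.762] [0.0447, -0.0233, -0.0038] | 0.15 0.0
135 [0.005, -0.125, 0.952] [0.0582, -0.0238, -0.0039] | 0.12 0.0
```

>>> jog_arm(
  turn=[
    [0, -0.008, 0.05],
    [-0.002, -0.016, 0.104],
    [-0.002, -0.02, 0.138],
    [-0.002, -0.025, 0.173],
    [-0.001, -0.03, 0.208],
    [-0.001, -0.034, 0.242],
    [-0.001, -0.039, 0.277],
    [-0.001, -0.043, 0.312],
    [0, -0.05, 0.364],
    [0, -0.056, 0.415],
    [0.001, -0.065, 0.485],
    [0.002, -0.074, 0.554],
    [0.002, -0.087, 0.658],
    [0.003, -0.1, 0.762],
    [0.004, -0.112, 0.857],
    [0.005, -0.125, 0.952],
    [0.005, -0.125, 0.952],
    [0.005, -0.125, 0.952],
    [0.005, -0.125, 0.952],
    [0.005, -0.125, 0.952],
  ],
  translation=[
    [0.001, 0, -0.0005],
    [0.0036, -0.0031, -0.0009],
    [0.0054, -0.0048, -0.0012],
    [0.0072, -0.0065, -0.0014],
    [0.0091, -0.008, -0.0016],
    [0.011, -0.0096, -0.0018],
    [0.013, -0.011, -0.002],
    [0.015, -0.0124, -0.0022],
    [0.018, -0.0143, -0.0025],
    [0.0213, -0.0161, -0.0027],
    [0.0258, -0.018, -0.003],
    [0.0304, -0.02, -0.0033],
    [0.0375, -0.0217, -0.0036],
    [0.0447, -0.0233, -0.0038],
    [0.0515, -0.0236, -0.0039],
    [0.0582, -0.0238, -0.0039],
    [0.0582, -0.0238, -0.0039],
    [0.0582, -0.0238, -0.0039],
    [0.0582, -0.0238, -0.0039],
    [0.0582, -0.0238, -0.0039],
  ],
  grip=[0.5, 0.5, 0.5, 0.5, 0.5, 0.5, 0.5, 0.5, 0.5, 0.5, 0.5, 0.5, 0.5, 0.5, 0.5, 0.5, 0.5, 0.5, 0.5, 0.5],
)

```text
clock: 68.72
tool_pos: [0.6964, -0.0005, 0.2747]
eef_rot: [-0.214, 0.705, -0.318, 0.596]
contact_force: [-0.1, -0.2, -1.4]
opening: 0.689
finger_force: 34.7
```

```bash
cat > t21.py <<'E'
from srch import *
import json
if __name__=='__main__':
    J=R.from_quat(json.load(open('J.json')));u=-107
    snap('scene','s21.png');print([(np.round(d['position'],3).tolist(),round(d['p'],2)) for d in models.place_of('scene','bead1')])
    q0=np.array(r.get_state()['q'])
    P,T=toolpose(lip2grip(JAR+Z*.09-.008*az(u),jugR(u,135)),jugR(u,135),J);q1,e,_=track(q0,P,T);print(e);emit([(P,T,q1)])
    x=(jugR(180,180)*J).apply([0,0,1]);off=np.degrees(np.arctan2(x[1],x[0]));bb=None
    for A in(-20,0):
        ps=180-off+A;pg=np.array([.568,.381,.194-H])
        Ph,Th=toolpose(pg+Z*.16,jugR(ps,180),J)
        goals=[ik(Ph,Th,np.array(g),.01)[0] for g in([-1.23,1.2,.16,1.8,1.5,1.44,-1.5],[-1.24,1.2,.24,2.07,2.0,1.47,-1.95])]
        tail=[toolpose(pg+Z*d,jugR(ps,180),J) for d in(.07,.003)]
        b=search(q1,goals,tail,zmin=.27,N=500);print(A,ps,b[0])
        if bb is None or b[0]>bb[0]:bb=b
    emit(bb[3],J)
E
python3 t21.py
```

```text
q [-0.08  1.06 -0.36  2.43  2.65  1.91 -0.66] m 0.13 tcp [ 6.964e-01 -5.000e-04  2.747e-01] z [ 0.977 -0.194 -0.087] y [ 0.077  0.706 -0.704] op 0.689 f 34.7 cf [-0.1 -0.2 -1.4] t 68.725 fkerr [ 0.0001 -0.0005 -0.0002]
[]
5.1764373493767624e-12
[0.0, 0.0, -0.0] [-0.07, -0.071, -0.009] | [ 0.7  -0.    0.38] [ 0.98 -0.2  -0.08] 0.13 [-0.1, 0.8, -0.4, 2.4, 2.6, 1.7, -0.6] 
-20 242.57960068458306 0.16
0 262.57960068458306 0.05
[0.01, 0.12, -0.18] [-0.09, -0.012, -0.012] | [0.7  0.05 0.35] [ 0.94 -0.29 -0.16] 0.25 [-0.3, 0.8, -0.4, 2.3, 2.3, 1.6, -0.4] [-0.33 -0.76 -0.56]
[-0.01, 0.23, -0.29] [-0.119, 0.05, -0.04] | [0.69 0.12 0.33] [ 0.9  -0.36 -0.23] 0.36 [-0.4, 0.8, -0.4, 2.2, 2.0, 1.5, -0.2] [-0.43 -0.79 -0.44]
[-0.07, 0.32, -0.35] [-0.153, 0.122, -0.094] | [0.64 0.21 0.31] [ 0.86 -0.39 -0.32] 0.48 [-0.6, 0.8, -0.5, 2.1, 1.8, 1.5, -0.0] [-0.5  -0.79 -0.36]
[-0.19, 0.38, -0.35] [-0.192, 0.206, -0.174] | [0.58 0.31 0.28] [ 0.82 -0.36 -0.44] 0.59 [-0.7, 0.8, -0.5, 2.0, 1.6, 1.5, 0.1] [-0.53 -0.78 -0.32]
[-0.04, 0.34, -0.08] [-0.2, 0.213, -0.167] | [0.59 0.32 0.28] [ 0.86 -0.39 -0.34] 0.49 [-0.8, 0.9, -0.5, 1.9, 1.6, 1.6, -0.3] [-0.52 -0.63 -0.58]
[0.07, 0.25, 0.2] [-0.212, 0.22, -0.165] | [0.59 0.33 0.28] [ 0.89 -0.39 -0.23] 0.4 [-0.8, 1.0, -0.5, 1.9, 1.7, 1.7, -0.6] [-0.41 -0.45 -0.8 ]
[0.15, 0.12, 0.49] [-0.228, 0.23, -0.166] | [0.6  0.35 0.29] [ 0.92 -0.38 -0.11] 0.29 [-0.9, 1.0, -0.4, 1.9, 1.7, 1.8, -0.9] [-0.22 -0.24 -0.95]
[0.18, -0.03, 0.78] [-0.247, 0.241, -0.173] | [0.6  0.37 0.29] [ 0.94 -0.34  0.01] 0.19 [-0.9, 1.1, -0.4, 1.9, 1.8, 1.9, -1.3] [ 0.  0. -1.]
[0.18, -0.03, 0.78] [-0.184, 0.304, -0.165] | [0.6  0.37 0.2 ] [ 0.94 -0.34  0.01] 0.17 [-0.9, 1.2, -0.4, 1.8, 1.8, 1.9, -1.4] [ 0.  0. -1.]
[0.18, -0.03, 0.78] [-0.136, 0.352, -0.159] | [0.6  0.37 0.14] [ 0.94 -0.34  0.01] 0.16 [-0.9, 1.4, -0.4, 1.8, 1.8, 1.9, -1.4] [ 0.  0. -1.]
```

```bash
cat > t22.py <<'E'
from srch import *
import json
J=R.from_quat(json.load(open('J.json')));u=-107;ps=242.6
q=np.array(r.get_state()['q']);pg=np.array([.568,.381,.194-H])
a=lip2grip(JAR+Z*.1-.008*az(u),jugR(u,135));b=pg+Z*.18;pa=[]
poses=[(a,u,135)]+[(a+(b-a)*k/5+Z*.06*np.sin(np.pi*k/5),-107+(ps-360+107)*k/5,135+9*k) for k in range(1,6)]
for g,p,t in poses:
    P,T=toolpose(g,jugR(p,t),J);q,e,an=track(q,P,T);pa.append((P,T,q));print(round(e*1e3,1),'lip',np.round(g+jugR(p,t).apply([.0475,0,.055]),2))
emit(pa,J)
E
python3 t22.py
```

```text
q [-0.08  1.06 -0.36  2.44  2.65  1.91 -0.66] m 0.12 tcp [ 0.6964 -0.0008  0.2748] z [ 0.977 -0.194 -0.087] y [ 0.078  0.706 -0.704] op 0.683 f 34.7 cf [-0.1  0.3 -2.4] t 68.825 fkerr [ 0.0001 -0.0005 -0.0002]
0.0 lip [ 0.67 -0.    0.32]
0.0 lip [0.65 0.08 0.34]
0.0 lip [0.63 0.17 0.34]
0.0 lip [0.62 0.26 0.33]
0.0 lip [0.6  0.34 0.3 ]
0.0 lip [0.59 0.42 0.26]
[0.0, 0.0, -0.0] [-0.077, -0.078, -0.01] | [ 0.7  -0.    0.39] [ 0.98 -0.2  -0.08] 0.14 [-0.1, 0.8, -0.4, 2.4, 2.6, 1.6, -0.6] [-0.21 -0.68 -0.71]
[0.03, 0.0, 0.16] [-0.139, -0.042, -0.046] | [0.68 0.07 0.41] [ 0.97 -0.22 -0.07] 0.17 [-0.2, 0.7, -0.5, 2.4, 2.3, 1.7, -0.7] [-0.19 -0.56 -0.81]
[0.06, 0.0, 0.32] [-0.191, 0.004, -0.08] | [0.66 0.15 0.41] [ 0.97 -0.25 -0.05] 0.24 [-0.4, 0.8, -0.6, 2.3, 2.1, 1.8, -0.8] [-0.16 -0.42 -0.89]
[0.1, -0.0, 0.47] [-0.228, 0.065, -0.113] | [0.64 0.22 0.4 ] [ 0.96 -0.28 -0.03] 0.19 [-0.5, 0.8, -0.6, 2.2, 2.0, 1.9, -0.9] [-0.12 -0.28 -0.95]
[0.14, -0.02, 0.63] [-0.249, 0.141, -0.144] | [0.62 0.3  0.36] [ 0.95 -0.31 -0.01] 0.07 [-0.6, 1.0, -0.7, 2.1, 1.9, 2.0, -1.0] [-0.07 -0.14 -0.99]
[0.18, -0.03, 0.78] [-0.261, 0.227, -0.174] | [0.6  0.37 0.31] [ 0.94 -0.34  0.01] 0.01 [-0.8, 1.1, -0.7, 1.9, 1.9, 2.1, -1.2] [-0. -0. -1.]
```

```bash
sed -i 's/ps=242.6/ps=228.6/' t22.py; cat >> t22.py <<'E'
for d in(.1,.003):
    P,T=toolpose(pg+Z*d,jugR(ps,180),J);q,e,an=track(q,P,T);print(np.round(q,2),marg(q),e)
E
python3 t22.py | tail -9
```

```text
0.0 lip [0.6  0.42 0.26]
[0.0, 0.0, -0.0] [-0.077, -0.078, -0.01] | [ 0.7  -0.    0.39] [ 0.98 -0.2  -0.08] 0.14 [-0.1, 0.8, -0.4, 2.4, 2.6, 1.6, -0.6] [-0.21 -0.68 -0.71]
[0.07, 0.04, 0.16] [-0.138, -0.043, -0.046] | [0.68 0.07 0.41] [ 0.96 -0.27 -0.07] 0.19 [-0.2, 0.7, -0.5, 2.4, 2.3, 1.7, -0.7] [-0.22 -0.55 -0.81]
[0.14, 0.06, 0.32] [-0.189, 0.002, -0.081] | [0.66 0.14 0.41] [ 0.94 -0.34 -0.05] 0.29 [-0.4, 0.8, -0.6, 2.3, 2.0, 1.8, -0.7] [-0.2  -0.41 -0.89]
[0.23, 0.07, 0.48] [-0.225, 0.062, -0.114] | [0.63 0.22 0.4 ] [ 0.91 -0.41 -0.03] 0.16 [-0.5, 0.9, -0.6, 2.1, 1.9, 1.9, -0.9] [-0.16 -0.26 -0.95]
[0.32, 0.08, 0.63] [-0.245, 0.137, -0.146] | [0.61 0.29 0.36] [ 0.87 -0.49 -0.01] 0.05 [-0.7, 1.0, -0.6, 1.9, 1.8, 2.0, -1.0] [-0.09 -0.13 -0.99]
[0.41, 0.07, 0.78] [-0.256, 0.222, -0.176] | [0.59 0.36 0.31] [ 0.83 -0.56  0.01] 0.02 [-0.8, 1.1, -0.6, 1.6, 1.7, 2.1, -1.1] [-0.  0. -1.]
[-0.85  1.24 -0.54  1.61  1.7   2.07 -1.21] 0.02 2.0490305325217113e-13
[-0.86  1.4  -0.51  1.53  1.73  2.06 -1.28] 0.03 4.700039059232915e-13
```

>>> jog_arm(
  turn=[
    [0, 0, 0],
    [0, 0, 0],
    [0, 0, 0],
    [0.03, 0.02, 0.08],
    [0.07, 0.04, 0.16],
    [0.1, 0.05, 0.24],
    [0.14, 0.06, 0.32],
    [0.18, 0.065, 0.4],
    [0.23, 0.07, 0.48],
    [0.27, 0.075, 0.55],
    [0.32, 0.08, 0.63],
    [0.36, 0.075, 0.7],
    [0.41, 0.07, 0.78],
    [0.41, 0.07, 0.78],
    [0.41, 0.07, 0.78],
    [0.41, 0.07, 0.78],
    [0.41, 0.07, 0.78],
  ],
  translation=[
    [-0.03, -0.03, -0.004],
    [-0.055, -0.055, -0.007],
    [-0.077, -0.078, -0.01],
    [-0.108, -0.06, -0.028],
    [-0.138, -0.043, -0.046],
    [-0.165, -0.02, -0.063],
    [-0.189, 0.002, -0.081],
    [-0.207, 0.032, -0.098],
    [-0.225, 0.062, -0.114],
    [-0.235, 0.1, -0.13],
    [-0.245, 0.137, -0.146],
    [-0.25, 0.18, -0.161],
    [-0.256, 0.222, -0.176],
    [-0.256, 0.222, -0.176],
    [-0.256, 0.222, -0.176],
    [-0.256, 0.222, -0.176],
    [-0.256, 0.222, -0.176],
  ],
  grip=[0.5, 0.5, 0.5, 0.5, 0.5, 0.5, 0.5, 0.5, 0.5, 0.5, 0.5, 0.5, 0.5, 0.5, 0.5, 0.5, 0.5],
)

```text
clock: 70.95
tool_pos: [0.593, 0.3629, 0.3152]
eef_rot: [0.203, 0.675, -0.21, 0.677]
contact_force: [0.3, 0.1, -1.2]
opening: 0.679
finger_force: 34.7
```

```bash
cat > t23.py <<'E'
from plan import *
import json
J=R.from_quat(json.load(open('J.json')))
show('scene',['jug2_mid','peg3_tip','bead1']);show('top',['jug2_mid','peg3_tip','lid_knob'])
s=r.get_state();T=R.from_quat(s['eef_rot']);jr=T*J.inv();print('axis',jr.apply([0,0,1]),'mid',s['tool_pos']-G*T.apply([0,0,1])-jr.apply([0,0,H-.05]))
pg=np.array([.568,.381,.194-H])
run(J,[(pg+Z*d,228.6,180) for d in(.18,.08,.02,.001)])
E
python3 t23.py
```

```text
q [-0.85  1.1  -0.53  1.64  1.67  2.05 -1.11] m 0.04 tcp [0.593  0.3629 0.3152] z [ 0.829 -0.559  0.006] y [ 0.559  0.829 -0.009] op 0.679 f 34.7 cf [ 0.3  0.1 -1.2] t 70.95 fkerr [-0.0001 -0.0002 -0.0003]
scene jug2_mid [([0.57, 0.382, 0.331], 0.75)]
scene peg3_tip [([0.568, 0.377, 0.19], 0.65), ([0.669, 0.158, 0.19], 0.22)]
scene bead1 []
top jug2_mid [([0.571, 0.381, 0.332], 0.95)]
top peg3_tip [([0.571, 0.38, 0.187], 0.7)]
top lid_knob [([0.482, -0.01, 0.034], 0.81)]
axis [-0.00551521 -0.00193746 -0.99998291] mid [0.56846441 0.38023711 0.32412544]
180 228.6 [0.002, -0.003, 0.005] [0.0, 0.0004, -0.0008] | [0.592 0.365 0.314] 0.04 0.0 [-0.85  1.11 -0.53  1.64  1.67  2.05 -1.11]
180 228.6 [0.002, -0.003, 0.005] [0.1, 0.0013, -0.0014] | [0.592 0.365 0.214] 0.04 0.0 [-0.86  1.27 -0.51  1.6   1.69  2.05 -1.23]
180 228.6 [0.002, -0.003, 0.005] [0.16, 0.0019, -0.0017] | [0.592 0.365 0.154] 0.05 0.0 [-0.87  1.37 -0.49  1.55  1.71  2.04 -1.28]
180 228.6 [0.002, -0.003, 0.005] [0.179, 0.0021, -0.0018] | [0.592 0.365 0.135] 0.05 0.0 [-0.87  1.4  -0.49  1.53  1.71  2.04 -1.29]
```

>>> jog_arm(
  turn=[
    [0, 0, 0],
    [0, 0, 0],
    [0, 0, 0],
    [0, 0, 0],
    [0, 0, 0],
    [0, 0, 0],
    [0, 0, 0],
    [0, 0, 0],
    [0, 0, 0],
    [0, 0, 0],
    [0, 0, 0],
    [0, 0, 0],
    [0, 0, 0],
    [0, 0, 0],
    [0, 0, 0],
    [0, 0, 0],
    [0, 0, 0],
    [0, 0, 0],
    [0, 0, 0],
    [0, 0, 0],
  ],
  translation=[
    [0.04, 0, 0],
    [0.08, 0, -0.001],
    [0.12, 0.001, -0.0015],
    [0.15, 0.001, -0.0017],
    [0.17, 0.001, -0.0018],
    [0.178, 0.001, -0.0018],
    [0.181, 0.001, -0.0018],
    [0.183, 0.001, -0.0018],
    [0.183, 0.001, -0.0018],
    [0.183, 0.001, -0.0018],
    [0.183, 0.001, -0.0018],
    [0.183, 0.001, -0.0018],
    [0.183, 0.001, -0.0018],
    [0.183, 0, -0.02],
    [0.183, 0, -0.045],
    [0.183, 0, -0.07],
    [0.183, 0, -0.08],
    [0.14, 0, -0.08],
    [0.08, 0, -0.08],
    [0.02, 0, -0.08],
  ],
  grip=[0.5, 0.5, 0.5, 0.5, 0.5, 0.5, 0.5, 0.5, 0.5, 0.4, 0.2, 0, 0, 0, 0, 0, 0, 0, 0, 0],
)

```text
clock: 73.85
tool_pos: [0.5259, 0.4083, 0.2953]
eef_rot: [0.202, 0.675, -0.21, 0.677]
contact_force: [0.2, 0.7, -0.2]
opening: 1.0
finger_force: 0.0
```

```bash
cat > t24.py <<'E'
from srch import *
if __name__=='__main__':
    show('scene',['jug2_mid','jug1_mid','jug3_mid','bead1','lid_knob']);show('top',['jug2_mid','lid_knob','bead1'])
    q1=np.array(r.get_state()['q'])
    Tl=rz((0,0,-1),(0,1,0));l=np.array([.482,-.010,.021+.0005])
    goals=[ik(l+Z*.12,t,np.array(x),.01)[0] for t,x in((Tl,[.14,.56,-.33,2.0,.3,.6,1.16]),(rz((0,0,-1),(0,-1,0)),[.14,.56,-.33,2.0,.3,.6,-1.9]))]
    print([(np.round(g,2).tolist(),marg(g)) for g in goals])
    for i,g in enumerate(goals):
        t=(Tl,rz((0,0,-1),(0,-1,0)))[i]
        b=search(q1,[g],[(l+Z*.05,t),(l,t)],zmin=.13,N=500);print(i,b[0])
        if b[0]>.05:emit(b[3])
E
python3 t24.py
```

```text
q [-1.    1.13 -0.47  1.61  1.53  2.06 -1.17] m 0.03 tcp [0.5259 0.4083 0.2953] z [ 0.83  -0.558  0.006] y [ 0.558  0.83  -0.01 ] op 1.0 f 0.0 cf [ 0.2  0.7 -0.2] t 73.85 fkerr [-0.0001 -0.0002 -0.0003]
scene jug2_mid [([0.564, 0.384, 0.144], 0.69), ([0.585, 0.412, 0.074], 0.18)]
scene jug1_mid [([0.62, 0.272, 0.145], 0.82)]
scene jug3_mid [([0.668, 0.162, 0.142], 0.66)]
scene bead1 []
scene lid_knob [([0.479, -0.012, 0.036], 0.46)]
top jug2_mid [([0.563, 0.381, 0.149], 0.66), ([0.484, -0.011, 0.037], 0.58)]
top lid_knob [([0.484, -0.008, 0.036], 0.91)]
top bead1 []
[([0.09, 0.66, -0.26, 2.07, 0.37, 0.46, 1.12], 0.42), ([0.08, 0.66, -0.24, 2.07, 0.34, 0.45, -1.99], 0.41)]
0 0.27
[-0.12, 0.33, -0.31] [0.005, 0.028, 0.016] | [0.55 0.42 0.29] [ 0.81 -0.48 -0.33] 0.27 [-0.9, 1.0, -0.6, 1.6, 1.5, 1.8, -0.7] 
[-0.42, 0.54, -0.55] [-0.017, 0.072, -0.004] | [0.56 0.47 0.31] [ 0.77 -0.25 -0.58] 0.52 [-0.7, 0.9, -0.8, 1.6, 1.5, 1.6, -0.2] 
[-0.85, 0.56, -0.71] [-0.087, 0.124, -0.049] | [0.55 0.54 0.38] [ 0.72  0.08 -0.69] 0.53 [-0.6, 0.7, -0.9, 1.6, 1.5, 1.3, 0.2] 
[-1.29, 0.3, -0.78] [-0.214,
[... 1401 characters left out ...]
11] | [0.37 0.2  0.38] [ 0.47 -0.14 -0.87] 0.39 [-0.2, 0.2, -0.9, 2.2, 0.8, 1.0, -1.7] 
[0.97, 1.04, 1.3] [0.001, -0.284, 0.048] | [0.41 0.15 0.3 ] [ 0.23 -0.14 -0.96] 0.42 [-0.1, 0.4, -0.8, 2.1, 0.7, 0.8, -1.9] 
[1.46, 0.9, 1.58] [0.078, -0.314, 0.116] | [0.45 0.08 0.22] [ 0.06 -0.07 -1.  ] 0.46 [0.1, 0.5, -0.7, 2.1, 0.7, 0.7, -2.1] 
[1.89, 0.59, 1.89] [0.156, -0.37, 0.196] | [ 0.48 -0.01  0.14] [-0.  0. -1.] 0.39 [0.2, 0.7, -0.5, 2.1, 0.6, 0.5, -2.3] 
[1.89, 0.59, 1.89] [0.226, -0.369, 0.195] | [ 0.48 -0.01  0.07] [ 0.  0. -1.] 0.27 [0.1, 0.8, -0.3, 2.1, 0.7, 0.4, -2.4] 
[1.89, 0.59, 1.89] [0.276, -0.368, 0.195] | [ 0.48 -0.01  0.02] [ 0.  0. -1.] 0.16 [0.0, 0.9, -0.2, 2.1, 0.8, 0.2, -2.5]
```

>>> jog_arm(
  turn=[
    [0.01, 0.16, 0.1],
    [0.02, 0.32, 0.21],
    [0.01, 0.45, 0.32],
    [0.01, 0.58, 0.43],
    [0, 0.68, 0.54],
    [-0.01, 0.78, 0.66],
    [-0.03, 0.86, 0.77],
    [-0.05, 0.94, 0.88],
    [0.12, 0.98, 0.94],
    [0.29, 1.01, 1.0],
    [0.46, 1.05, 1.06],
    [0.63, 1.05, 1.14],
    [0.8, 1.04, 1.22],
    [0.97, 1.04, 1.3],
    [1.13, 1.0, 1.39],
    [1.3, 0.95, 1.49],
    [1.46, 0.9, 1.58],
    [1.6, 0.8, 1.68],
    [1.75, 0.69, 1.79],
    [1.89, 0.59, 1.89],
  ],
  translation=[
    [-0.028, -0.023, 0.012],
    [-0.055, -0.046, 0.024],
    [-0.082, -0.076, 0.018],
    [-0.109, -0.106, 0.013],
    [-0.131, -0.142, -0.005],
    [-0.153, -0.178, -0.023],
    [-0.166, -0.216, -0.049],
    [-0.179, -0.253, -0.075],
    [-0.147, -0.257, -0.054],
    [-0.115, -0.261, -0.032],
    [-0.083, -0.265, -0.011],
    [-0.055, -0.271, 0.009],
    [-0.027, -0.278, 0.028],
    [0.001, -0.284, 0.048],
    [0.027, -0.294, 0.071],
    [0.052, -0.304, 0.093],
    [0.078, -0.314, 0.116],
    [0.104, -0.333, 0.143],
    [0.13, -0.351, 0.169],
    [0.156, -0.37, 0.196],
  ],
  grip=[0, 0, 0, 0, 0, 0, 0, 0, 0, 0, 0, 0, 0, 0, 0, 0, 0, 0, 0, 0],
)

```text
clock: 76.85
tool_pos: [0.4827, -0.0102, 0.1411]
eef_rot: [1.0, -0.003, 0.001, -0.002]
contact_force: [0.3, 0.9, 0.4]
opening: 1.004
finger_force: 0.0
```

```bash
cat > t25.py <<'E'
from sim import *
show('wrist',['lid_knob']);show('scene',['jug2_mid','graver1_mid','hammer_grip'])
s=r.get_state();q=s['q'];T=rz((0,0,-1),(0,-1,0))
for z in(.05,.0215):
    P=np.array([.482,-.010,z]);q,e,a=track(q,P,T);print(rel(P,T),np.round(q,2),marg(q),e)
E
python3 t25.py
```

```text
q [ 0.24  0.69 -0.5   2.06  0.62  0.54 -2.29] m 0.37 tcp [ 0.4827 -0.0102  0.1411] z [ 0.003  0.004 -1.   ] y [-0.005 -1.    -0.004] op 1.004 f 0.0 cf [0.3 0.9 0.4] t 76.85 fkerr [-0.0002  0.0001  0.    ]
wrist lid_knob [([0.478, -0.009, 0.036], 0.61)]
scene jug2_mid [([0.565, 0.383, 0.146], 0.74)]
scene graver1_mid [([0.367, -0.202, 0.009], 0.47)]
scene hammer_grip [([0.338, 0.349, 0.018], 0.66), ([0.667, 0.163, 0.143], 0.59)]
([-0.004, -0.004, 0.002], [-0.0006, 0.002, 0.0927]) [ 0.1   0.84 -0.29  2.12  0.81  0.3  -2.45] 0.21 1.2779116528478279e-12
([-0.004, -0.004, 0.002], [-0.0007, 0.0021, 0.1212]) [ 0.05  0.89 -0.2   2.12  0.85  0.21 -2.49] 0.17 7.335316934993279e-15
```

>>> jog_arm(
  turn=[
    [0, 0, 0],
    [0, 0, 0],
    [0, 0, 0],
    [0, 0, 0],
    [0, 0, 0],
    [0, 0, 0],
    [0, 0, 0],
    [0, 0, 0],
    [0, 0, 0],
    [0, 0, 0],
    [0, 0, 0],
    [0, 0, 0],
    [0, 0, 0],
    [0, 0, 0],
    [0, 0, 0],
    [0, 0, 0],
    [0, 0, 0],
  ],
  translation=[
    [-0.001, 0, 0.04],
    [-0.001, 0, 0.08],
    [-0.001, 0, 0.1],
    [-0.001, 0, 0.115],
    [-0.001, 0, 0.12],
    [-0.001, 0, 0.12],
    [-0.001, 0, 0.12],
    [-0.001, 0, 0.12],
    [-0.001, 0, 0.12],
    [-0.001, 0, 0.12],
    [-0.001, 0, 0.12],
    [-0.001, 0, 0.11],
    [-0.001, 0, 0.08],
    [-0.001, 0, 0.03],
    [-0.001, 0, -0.03],
    [-0.001, 0, -0.09],
    [-0.001, 0, -0.14],
  ],
  grip=[0.4, 0.4, 0.4, 0.4, 0.4, 0.85, 0.85, 0.85, 0.85, 0.85, 0.85, 0.85, 0.85, 0.85, 0.85, 0.85, 0.85],
  force=30,
)

```text
clock: 79.28
tool_pos: [0.4801, -0.0104, 0.2852]
eef_rot: [1.0, -0.0, 0.002, -0.001]
contact_force: [1.7, -0.1, -0.8]
opening: 0.3
finger_force: 30.0
```

```bash
cat > t26.py <<'E'
from sim import *
show('wrist',['lid_knob']);show('top',['lid_knob','jar_mouth']);show('scene',['lid_knob','jar_mouth'])
s=r.get_state();q=s['q'];T=rz((0,0,-1),(0,-1,0))
for P in((.57,-.0085,.29),(.664,-.0085,.29),(.664,-.0085,.235),(.664,-.0085,.224)):
    P=np.array(P);q,e,a=track(q,P,T);print(rel(P,T),np.round(q,2),marg(q),round(e,4))
E
python3 t26.py
```

```text
q [ 0.4   0.49 -0.72  1.9   0.41  0.9  -2.09] m 0.57 tcp [ 0.4801 -0.0104  0.2852] z [ 0.004  0.003 -1.   ] y [-0.    -1.    -0.003] op 0.3 f 30.0 cf [ 1.7 -0.1 -0.8] t 79.275 fkerr [-0.0002  0.0001  0.    ]
wrist lid_knob [([0.476, -0.01, 0.297], 0.95)]
top lid_knob []
top jar_mouth [([0.664, -0.007, 0.217], 0.92)]
scene lid_knob [([0.365, -0.201, 0.014], 0.56)]
scene jar_mouth [([0.663, -0.01, 0.213], 0.59)]
([-0.003, -0.0, -0.0], [0.0904, -0.0019, -0.009]) [ 0.33  0.61 -0.69  1.64  0.43  1.05 -2.05] 0.61 0.0
([-0.003, -0.0, -0.0], [0.1844, -0.0019, -0.0089]) [ 0.26  0.74 -0.66  1.34  0.46  1.21 -2.  ] 0.66 0.0
([-0.003, -0.0, -0.0], [0.1844, -0.0018, 0.0461]) [ 0.26  0.79 -0.64  1.41  0.5   1.1  -2.03] 0.63 0.0
([-0.003, -0.0, -0.0], [0.1844, -0.0018, 0.0571]) [ 0.26  0.81 -0.63  1.42  0.5   1.08 -2.04] 0.62 0.0
```

>>> jog_arm(
  turn=[
    [0, 0, 0],
    [0, 0, 0],
    [0, 0, 0],
    [0, 0, 0],
    [0, 0, 0],
    [0, 0, 0],
    [0, 0, 0],
  ],
  translation=[
    [0.03, -0.001, -0.009],
    [0.07, -0.002, -0.009],
    [0.11, -0.002, -0.009],
    [0.15, -0.002, -0.009],
    [0.1844, -0.002, -0.009],
    [0.1844, -0.002, -0.009],
    [0.1844, -0.002, -0.009],
  ],
  grip=[1, 1, 1, 1, 1, 1, 1],
)

```text
clock: 80.55
tool_pos: [0.664, -0.0078, 0.2908]
eef_rot: [1.0, 0.0, 0.0, -0.001]
contact_force: [0.3, 0.5, -0.3]
opening: 0.3
finger_force: 30.0
```

```bash
python3 - <<'E'
from plant import r,cams,models
import numpy as np
for c in ("top","scene","wrist"):
    cams.snapshot(c)
    for n in ("lid_knob","jar_mouth"):
        d=models.place_of(c,n)
        print(c,n,[(np.round(x["position"],4).tolist(),round(x["p"],2)) for x in d[:2]])
E
```

```text
top lid_knob [([0.6637, -0.0091, 0.3031], 0.88), ([0.6666, 0.1638, 0.186], 0.44)]
top jar_mouth [([0.6646, -0.0086, 0.2161], 0.56)]
scene lid_knob [([0.6622, -0.0087, 0.3032], 0.78)]
scene jar_mouth [([0.6631, -0.0109, 0.2164], 0.98)]
wrist lid_knob [([0.6597, -0.0073, 0.3057], 0.84)]
wrist jar_mouth []
```

>>> jog_arm(
  turn=[
    [0, 0, 0],
    [0, 0, 0],
    [0, 0, 0],
    [0, 0, 0],
    [0, 0, 0],
    [0, 0, 0],
  ],
  translation=[
    [0.0015, 0.001, 0.015],
    [0.0015, 0.001, 0.03],
    [0.0015, 0.001, 0.045],
    [0.0015, 0.001, 0.055],
    [0.0015, 0.001, 0.062],
    [0.0015, 0.001, 0.064],
  ],
  grip=[1, 1, 1, 1, 1, 1],
)

```text
clock: 81.75
tool_pos: [0.6669, -0.0089, 0.2278]
eef_rot: [1.0, -0.0, 0.002, -0.001]
contact_force: [-0.1, 0.3, -1.0]
opening: 0.298
finger_force: 30.0
```

>>> jog_arm(
  turn=[
    [0, 0, 0],
    [0, 0, 0],
    [0, 0, 0],
  ],
  translation=[
    [0, 0, 0.002],
    [0, 0, 0.003],
    [0, 0, 0.003],
  ],
  grip=[1, 1, 1],
)

```text
clock: 82.12
tool_pos: [0.6673, -0.0087, 0.2262]
eef_rot: [1.0, -0.0, 0.003, -0.001]
contact_force: [-1.3, 0.6, 3.9]
opening: 0.299
finger_force: 30.0
```

```bash
python3 - <<'E'
from plant import r,cams,models
import numpy as np
for c in ("top","scene"):
    cams.snapshot(c)
    d=models.place_of(c,"lid_knob")
    print(c,[(np.round(x["position"],4).tolist(),round(x["p"],2)) for x in d[:2]])
E
```

```text
top [([0.6684, -0.0082, 0.2413], 0.84), ([0.6648, -0.009, 0.2183], 0.51)]
scene [([0.6664, -0.0108, 0.2381], 0.65)]
```

>>> jog_arm(
  turn=[
    [0, 0, 0],
    [0, 0, 0],
    [0, 0, 0],
    [0, 0, 0],
    [0, 0, 0],
    [0, 0, 0],
    [0, 0, 0],
    [0, 0, 0],
    [0, 0, 0],
    [0, 0, 0],
  ],
  translation=[
    [0, 0, 0],
    [0, 0, 0],
    [0, 0, 0],
    [0, 0, 0],
    [0, 0, -0.02],
    [0, 0, -0.05],
    [0, 0, -0.08],
    [0, 0, -0.12],
    [0, 0, -0.15],
    [0, 0, -0.15],
  ],
  grip=[0, 0, 0, 0, 0, 0, 0, 0, 0, 0],
)

```text
clock: 83.58
tool_pos: [0.6675, -0.0087, 0.3778]
eef_rot: [1.0, -0.0, 0.005, -0.002]
contact_force: [-0.2, 0.6, -0.1]
opening: 1.001
finger_force: 0.0
```

```bash
python3 - <<'E'
from plant import r,cams,models
import numpy as np, cv2
for c in ("top","scene","wrist"):
    im=cams.snapshot(c)
    if c=="scene": cv2.imwrite("pics/final.png",im[:,:,::-1])
    for n in ("lid_knob","jug1_mid","jug2_mid","jug3_mid","bead1"):
        d=models.place_of(c,n)
        print(c,n,[(np.round(x["position"],3).tolist(),round(x["p"],2)) for x in d[:3] if x["p"]>.3])
E
```

```text
top lid_knob [([0.665, -0.009, 0.239], 0.77)]
top jug1_mid [([0.617, 0.273, 0.142], 0.6)]
top jug2_mid [([0.565, 0.379, 0.148], 0.74)]
top jug3_mid [([0.669, 0.164, 0.145], 0.97), ([0.663, -0.009, 0.215], 0.7)]
top bead1 []
scene lid_knob [([0.664, -0.011, 0.238], 0.7)]
scene jug1_mid [([0.62, 0.273, 0.146], 0.65), ([0.713, 0.156, 0.08], 0.51)]
scene jug2_mid []
scene jug3_mid [([0.668, 0.161, 0.143], 0.91)]
scene bead1 []
wrist lid_knob [([0.663, -0.006, 0.241], 0.6)]
wrist jug1_mid [([0.613, 0.274, 0.146], 0.91)]
wrist jug2_mid []
wrist jug3_mid [([0.667, 0.163, 0.144], 0.61)]
wrist bead1 [([0.654, 0.276, 0.075], 0.46)]
```

View pics/final.png

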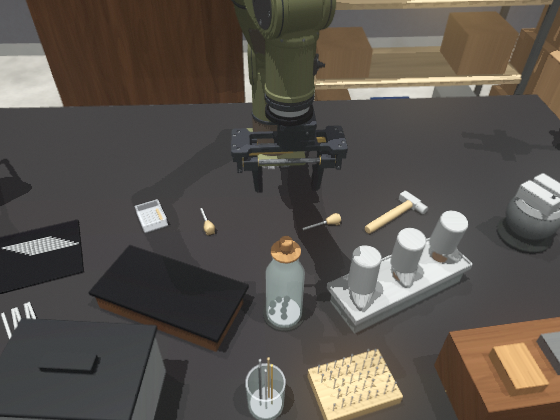

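The picture shows the lid seated on the jar (285,248), dark beads in the jar at (275,312), and three jugs hanging inverted on their pegs. The wrist network reports a possible bead on the tray at low confidence, so I'll check that by numbers.

```bash
grep -n "^def" h.py && python3 - <<'E'
from plant import r,cams,models
import numpy as np, cv2
from scipy.spatial.transform import Rotation as R
def proj(c,p):
    k=cams.camera_params(c); v=R.from_quat(k["orientation"]).inv().apply(np.array(p)-k["eye"])
    a,b=v[0]/-v[2],-v[1]/-v[2]; s=1+k["k1"]*(a*a+b*b); return k["fx"]*a*s+k["cx"],k["fy"]*b*s+k["cy"],-v[2],k["fx"]
P=[.654,.276,.075]
for c in ("wrist","top","scene"):
    im=cams.snapshot(c); u,v,d,f=proj(c,P); print(c,round(u),round(v),"bead px",round(.016*f/d,1))
    g=cv2.cvtColor(im,cv2.COLOR_RGB2GRAY); u,v=int(u),int(v)
    print(g[max(0,v-14):v+15:2,max(0,u-18):u+19:2])
    for n in ("bead1","bead5"):
        print(n,[(round(m["p"],2),int(m["pixels"].sum()),np.round(np.argwhere(m["pixels"]).mean(0)[::-1]).tolist(),im[m["pixels"]].mean(0).round().tolist()) for m in models.masks_of(c,n)[:4] if m["pixels"].any()])
E
```

```text
4:def snap(c,f=None):
8:def proj(c,P,p=None):
13:def ray(c,u,v,p=None):
19:def atz(c,u,v,z,p=None):
21:def rel(P,Rm,s=None):
26:def rz(z,y):
30:def log():
wrist 62 175 bead px 12.3
[[ 68  69  69  70  68  76 169 254 248 206 142 231 229 244 244 245 245 245
  244]
 [ 69  69  68  73 133 247 237 180 137 195 234 246 244 244 246 245 244 245
  247]
 [ 67  66 117 211 240 190 176 215 230 234 234 233 246 245 244 244 246 248
  242]
 [ 98 198 242 203 171 225 235 235 234 234 236 235 232 244 246 247 246 244
  208]
 [245 210 124 161 224 235 235 235 236 236 233 233 235 244 243 245 244 234
  244]
 [ 75 220 236 236 235 235 236 235 234 234 236 238 237 234 235 236 246 220
  246]
 [221 237 236 235 236 235 234 234 230 199 199 197 206 217 167 230 223 242
  244]
 [236 236 237 236 234 233 235 231 176 179 178 178 177 183 113  95 164 243
  244]
 [237 237 234 234 234 238 230 175 180 184 180 184 185 182 177  97 117 247
  243]
 [235 233 234 236 238 202 157 176 182 185 184 172 174 182 178 136 145 244
  242]
 [235 235 236 237 215 158 169 185 182 182 190 174 177 181 175 144 153 246
  241]
 [236 236 236 229 153 175 17
[... 2132 characters left out ...]
52 186 224 224 224 225 225
  225]
 [236 234 233 215 208 185 106 129 204 188 179 141 206 225 225 224 224 225
  226]
 [234 233 234 234 231 215 189 104 112 124 140 188 224 224 223 225 225 225
  214]
 [233 235 236 236 235 235 226 222 198 202 203 224 224 225 224 222 213 170
  116]
 [236 236 234 234 233 232 233 235 233 231 224 224 223 224 213 168 115 113
  112]
 [235 234 234 233 234 236 237 236 235 235 232 231 212 166 114 111 111  99
   89]
 [234 232 232 235 237 236 235 235 234 235 210 155 114 114 108  96  90  91
   93]
 [232 235 236 236 234 235 234 236 213 154 114 114 107  95  90  93  97  95
   96]
 [237 234 234 234 233 234 214 156 113 114 107  96  89  92  96  95  96  90
   75]]
bead1 []
bead5 []
```

No dark bead shows there. The patch is the jug's lip, and the mask network finds no bead in any view. I'm handing the job in.

```bash
python3 -c "from plant import r; print(r.finish_job())"
```

```text
the job is handed in; nothing more can be done
None
```

The job is handed in: all three jugs were emptied into the jar and hang upside down on their own pegs, the lid is back on, no stray beads showed in the last camera check, and the gravers and hammer were not touched; no verdict was returned.

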